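Charge the crumb mill with dry bread

ROBOT

A 6-joint arm with a two-finger parallel gripper is mounted at the origin on the work surface. World frame = base frame: x ahead of the robot, y to its left, z up, the work surface at z = 0. Lengths are in m, angles in rad, forces in N, time in s.
With the tool pointing down it reaches from about 0.425 to 0.95 m from the base axis. Payload 3.5 kg.
Tool frame: the origin (TCP) lies at the very end of the fingers, on their centre line; the grasp point (between the pads) lies 19 mm behind it (tcp_to_grasp is the distance from the TCP to the grasp point, in m); z points along the fingers, y is the direction in which the jaws open and shut (so a half turn about z gives the same grasp; the last joint's range is limited). The gripper opens to 85 mm and grips with 20 to 120 N. Pads are 22 mm wide; open, the fingers measure 114 mm over their backs; the gripper's body (76 mm by 85 mm) begins 54 mm behind the grasp point. The pads swing forward as they close: fully open they stand 13 mm farther back than shut.
Start: joints at [0.95, 0.286, 1.577, -0, 1.279, -0.15], TCP at [0.306, 0.602, 0.231] pointing down, gripper open.
Joint ranges: [-2.77, 2.77], [-0.9, 2.22], [0.21, 2.48], [-1.53, 4.67], [0.24, 2.81], [-2.84, 2.84]. Speed limits (rad/s): [2.79, 2.79, 3.14, 3.14, 3.14, 3.14].

INTERFACE

Orientations are given as a unit quaternion [x, y, z, w].
In Python, from plant import * gives the robot as it stands. The module is installed in compiled form; this text tells all that it offers.
- The arm moves only by the tool arm_command, never from a script. Its argument "steps" is a list of rows, each a list of 3 entries, a list of its own where there are three numbers: the turn, a rotation vector about the tool's x, y, z in rad, then the shift along the tool's x, y, z in m, then the gripper command: -1 is shut, 1 is fully open, values between are in proportion. A call has 1 to 12 rows; each row is the pose to reach, as a shift and turn from the pose measured when the call began, along the tool's axes at that moment; what a row does not reach only later rows make up. A row lasts 1/8 s, in which the tool goes at most 62.5 mm and 10.7 degrees, less where a joint would pass 70% of its speed; a pose out of reach is approached as far as the arm can. A call with a gripper value outside its range is refused whole. The fingers move at their own pace and stop on an object; "force" is the grip in N (left out, the last holds). Time passes only in rows, so rows that repeat a pose let the fingers close. It gives the time, the measured TCP pose, the force and the opening at its end, in the units of the state.
- get_state(): the state, without advancing time (a new reading comes with each control period).
- read_camera(name): name is "side" or "top"; returns a dict with "frame" (400x640x3 uint8, red, green, blue), "vfov" (degrees; the focal length in pixels is half the picture's height over the tangent of half this angle, whatever the lens; pixels are square), "cx", "cy" (the principal point, pixels), "position" and "rotation" of the camera in the world. Camera axes: x right, y up, looking along -z (the intrinsics and any distortion apply to the point x, -y, -z); pixel columns grow to the right and rows downward; lengths in m; the calibration is good to about 2 mm. A picture is of the moment at which its call begins. There is no depth.
- sign_off(): hands the job in, once; it reports no verdict.
The state is a dict: "time": time; "qpos": joint angles; "dq": joint speeds; "joint_efforts": joint torques, N m; "eef_pos": TCP position; "tcp_rot": TCP orientation; "contact_force": force on the tool from outside, world axes, zero at the start; "wrist_torque": the same for the moment, N m; "opening": opening from 0.0 (shut) to 1.0 (fully open).
Only numpy, scipy, OpenCV 4.12 (cv2) and the standard library are available. Lean on these libraries where they do the work, as an engineer would, in place of code of your own. Each camera call takes 0.05 s, during which the arm holds its last target.

TASK

Gather the dry bread chunks that lie on the white board into the steel cup with the others, and turn the mill's isolator handle off (bar across its grey box). Then tip the whole cupful into the mill's hopper so that every chunk ends inside it (put in any that miss), and stand the empty cup upright on its aluminium tray again. Only then turn the isolator back on (bar in line with its box), and leave the bakery's other things on the table where they are.

Things in the scene. Friction and masses are not known exactly. Their poses are not given: they have to be found in the camera images.
- cup: plain straight-sided steel cup, open at the top, outer diameter 68 mm, wall 3 mm, 100 mm high, floor 4 mm thick, about 150 g; bread slides along its walls only when it is tipped some 40 degrees past level; stands upright, with four bread chunks in it at the start; origin at the centre of its underside, z up towards the mouth
- tray: flat square aluminium tray 150 x 150 x 6 mm lying fixed on the table, the cup's place; origin at the centre of its underside, z up, so its top is at z = 6 mm
- board: white plastic board 190 x 230 x 12 mm (x, y, z) lying fixed on the table, on which the stray chunks lie; origin at the centre of its underside
- hopper (a point): centre of the inner floor of the crumb mill's round steel hopper, 91 mm above the table. The mill is fixed: a white housing 190 x 190 mm, 85 mm high, with the hopper on top, a funnel with a solid floor, 114 mm wide inside at the floor and 164 mm at its rim, which stands 64 mm above this point (155 mm above the table). The mill may stand on the left or the right
- handle (a joint): rotary bar handle of the isolator: 0 = off (bar across the grey box's length), 1.571 rad (90 degrees) = on (bar in line with the box's length); the value grows as the handle turns clockwise seen from above. A spring detent of at most about 0.15 N m pulls it to the nearer of the two stops; it tips over at half way, so a handle let go within 0.4 rad of a stop goes home by itself
- handle_grip (a point): grip point of the isolator handle, on its vertical turning axis, about 103 mm above the table. The handle is a black upright bar 66 mm long, 14 mm thick and 34 mm high (its top 16 mm above this point), centred on the axis. This point turns with the handle: its y axis lies along the bar, its x axis across the bar's thickness
- isolator_top (a point): centre of the top of the fixed grey isolator box (150 mm long, 96 mm wide, 70 mm high) that carries the handle; x axis along the box's length, z up. The box may stand on the left or the right
- chunk1: dry bread chunk (a rigid block 22 x 20 x 18 mm along its own x, y, z, 10 g, pale crumb with brown crust on one face); origin at its centre; starts in the cup
- chunk2: dry bread chunk (a rigid block 22 x 20 x 18 mm along its own x, y, z, 10 g, pale crumb with brown crust on one face); origin at its centre; starts in the cup
- chunk3: dry bread chunk (a rigid block 22 x 20 x 18 mm along its own x, y, z, 10 g, pale crumb with brown crust on one face); origin at its centre; starts in the cup
- chunk4: dry bread chunk (a rigid block 22 x 20 x 18 mm along its own x, y, z, 10 g, pale crumb with brown crust on one face); origin at its centre; starts in the cup
- chunk5: dry bread chunk (a rigid block 22 x 20 x 18 mm along its own x, y, z, 10 g, pale crumb with brown crust on one face); origin at its centre; starts loose on the board; absent in some runs
- chunk6: dry bread chunk (a rigid block 22 x 20 x 18 mm along its own x, y, z, 10 g, pale crumb with brown crust on one face); origin at its centre; starts loose on the board; absent in some runs
- chunk7: dry bread chunk (a rigid block 22 x 20 x 18 mm along its own x, y, z, 10 g, pale crumb with brown crust on one face); origin at its centre; starts loose on the board; absent in some runs
- chunk8: dry bread chunk (a rigid block 22 x 20 x 18 mm along its own x, y, z, 10 g, pale crumb with brown crust on one face); origin at its centre; starts loose on the board; absent in some runs
- chunk9: dry bread chunk (a rigid block 22 x 20 x 18 mm along its own x, y, z, 10 g, pale crumb with brown crust on one face); origin at its centre; starts loose on the board; absent in some runs
- chunk10: dry bread chunk (a rigid block 22 x 20 x 18 mm along its own x, y, z, 10 g, pale crumb with brown crust on one face); origin at its centre; starts loose on the board; absent in some runs
- cup_rim (a point): centre of the cup's mouth, 100 mm above its underside
- cutter: steel ring cutter, 44 mm wide, 30 mm high, left of the board; not part of the job, leave it; origin at its underside
- jar: glass jar with a steel lid, 52 mm wide, 95 mm high, left of the tray; not part of the job, leave it; origin at its underside
- brush: wooden brush 170 mm long, right of the board; not part of the job, leave it; origin at its underside
- weight: brass weight with a knob, 48 mm wide, 55 mm high, right of the tray; not part of the job, leave it; origin at its underside

How it is judged:
By the outcome, as a careful person would: the job done as asked, in the order asked, and still so for the second after the job is handed in, with the robot touching nothing.
Of chunk5, chunk6, chunk7, chunk8, chunk9, chunk10 only 4 to 6 are there at a start; the rules pass over those that are not, and their reading is None.
At some moment in a run one of cup, chunk5, chunk6, chunk7, chunk8, chunk9, chunk10 may be knocked a few centimetres aside while the robot is not near it.
It also fails if it takes over 208 s, if anything falls off the work surface, if the arm or the gripper's body presses on something with over 40 N, if the wrist force passes 120 N, or if a joint passes its speed limit or range.

## Working session

There is one attempt and no reset: what is moved stays moved. The work goes in short steps, Python scripts to look and compute and a tool call to move; the robot and the scene stay as the last step left them, time stands still between calls to the robot, and variables do not carry over. Pictures are saved under pics/ and viewed, and the job is handed in when it is done.

Besides the shell and the picture viewer there is one more tool, called after ">>>" by a JSON object that holds its "fn" and its "kwargs", one argument or row to a line. arm_command: Moves the arm, as the interface text tells. Its arguments: {"type":"object","properties":{"steps":{"type":"array"},"force":{"type":"number"}},"required":["steps"]}

```bash
mkdir -p pics; ls; cat > h.py <<'E'
from plant import *
import numpy as np, cv2
from scipy.spatial.transform import Rotation as R
def snap(name,fn):
    c=read_camera(name); cv2.imwrite('pics/'+fn,c['frame'][:,:,::-1]); import pickle; pickle.dump(c,open('pics/'+fn+'.pkl','wb')); return c
E
python3 - <<'E'
from h import *
s=get_state(); print({k:np.round(v,3) for k,v in s.items()})
for n in('top','side'):
    c=snap(n,n+'0.png'); print({k:v for k,v in c.items() if k!='frame'})
E
```

```text
pics
{'time': np.float64(0.0), 'qpos': array([ 0.95 ,  0.287,  1.578, -0.   ,  1.279, -0.15 ]), 'dq': array([ 0.002,  0.   , -0.001, -0.001,  0.001, -0.   ]), 'joint_efforts': array([ 2.0000e-03, -4.0598e+01, -2.9263e+01, -0.0000e+00,  6.0000e-03,
        0.0000e+00]), 'eef_pos': array([0.306, 0.601, 0.23 ]), 'tcp_rot': array([ 0.233,  0.972, -0.001, -0.   ]), 'contact_force': array([0.736, 0.67 , 0.257]), 'wrist_torque': array([-0.023, -0.004, -0.005]), 'opening': np.float64(1.005)}
{'vfov': 42.724717971065076, 'cx': 314.57811354197327, 'cy': 201.11146528112707, 'position': array([0.41315384, 0.00206199, 1.24819115]), 'rotation': array([ 0.04765397, -0.04109726, -0.69619887,  0.71508549])}
{'vfov': 49.262618773854726, 'cx': 327.9053608282583, 'cy': 193.09339446130969, 'position': array([ 0.14581067, -0.56436471,  0.86989537]), 'rotation': array([ 0.33193183, -0.10127007, -0.29763397,  0.88937037])}
```

View pics/top0.png

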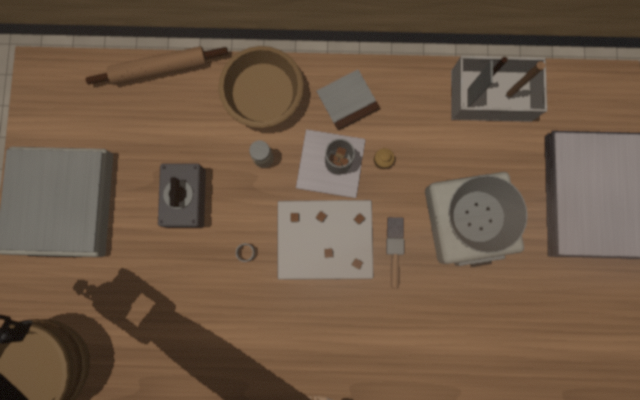

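View pics/side0.png

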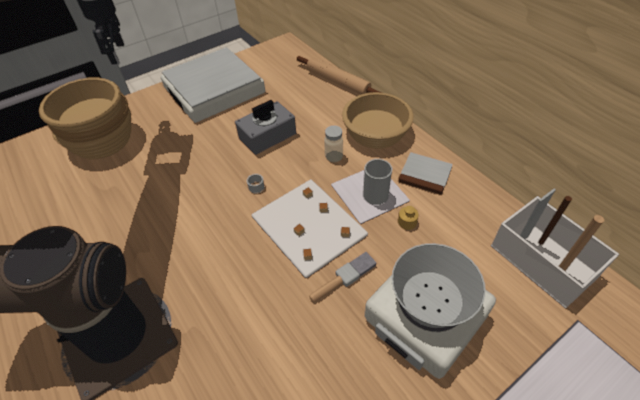

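```bash
cat >> h.py <<'E'
def cam(c):
    h,w=c['frame'].shape[:2]; f=h/2/np.tan(np.radians(c['vfov'])/2)
    return f,R.from_quat(c['rotation']).as_matrix(),np.array(c['position'])
def p2w(c,u,v,z):
    f,M,p=cam(c); d=M@np.array([(u-c['cx'])/f,-(v-c['cy'])/f,-1]); return p+d*(z-p[2])/d[2]
def w2p(c,P):
    f,M,p=cam(c); q=M.T@(np.array(P)-p); return np.array([c['cx']+f*q[0]/-q[2], c['cy']-f*q[1]/-q[2]])
def crop(c,u0,v0,w,h,s,fn):
    cv2.imwrite('pics/'+fn,cv2.resize(c['frame'][v0:v0+h,u0:u0+w,::-1],None,fx=s,fy=s,interpolation=cv2.INTER_CUBIC))
def load(fn):
    import pickle; return pickle.load(open('pics/'+fn+'.pkl','rb'))
E
python3 - <<'E'
from h import *
c=load('top0.png'); d=load('side0.png')
crop(c,270,125,130,160,5,'t0a.png')
crop(c,150,125,100,140,5,'t0b.png')
crop(c,420,160,120,110,6,'t0c.png')
crop(d,230,160,180,120,4,'s0a.png')
print(w2p(c,[0,0,0]),w2p(d,[0,0,0]))
# board corners
for uv in((277,202),(372,201),(373,278),(279,278)): print(p2w(c,*uv,.012))
for uv in((310,181),(367,235),(305,275),(252,215)): print(p2w(d,*uv,.012))
E
```

```text
[314.69279037 445.14402557] [116.41504498 334.60354286]
[0.56448264 0.10719812 0.012     ]
[ 0.57302043 -0.12408316  0.012     ]
[ 0.38762996 -0.12891283  0.012     ]
[0.38146893 0.09573132 0.012     ]
[0.5601751  0.09765504 0.012     ]
[ 0.5681113  -0.12793405  0.012     ]
[ 0.38825914 -0.12748168  0.012     ]
[0.37954069 0.09224438 0.012     ]
```

View pics/t0a.png

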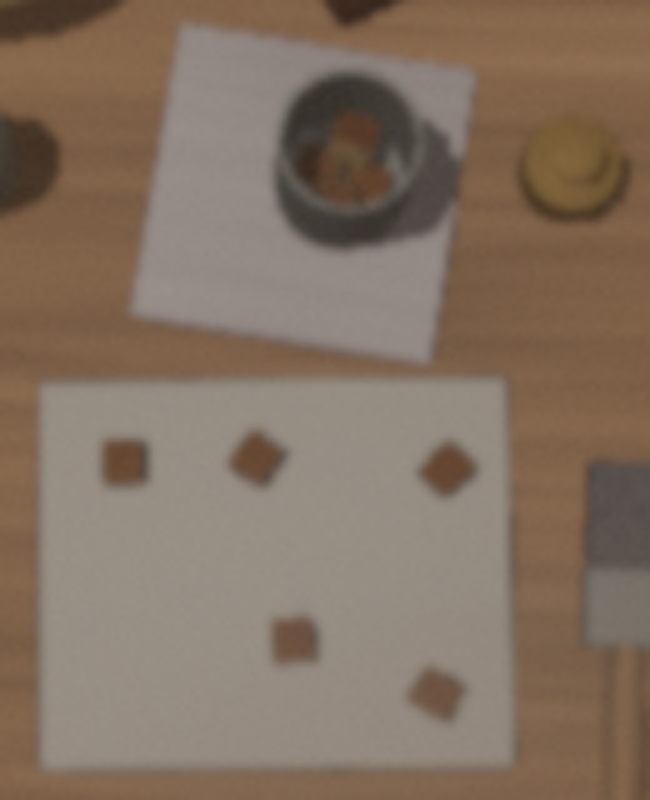

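View pics/t0b.png

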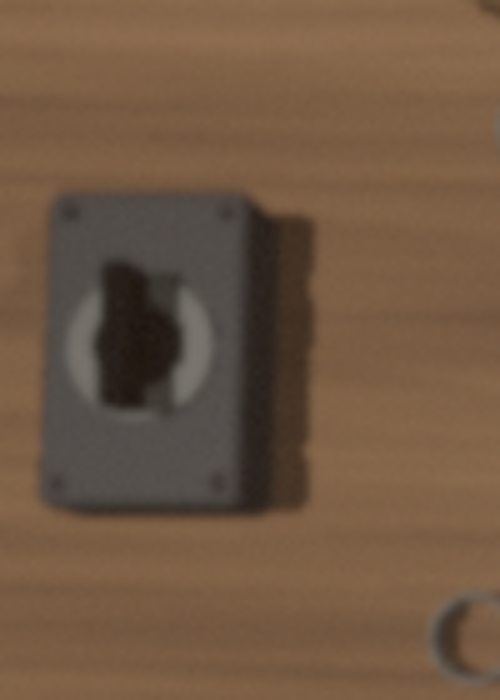

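View pics/t0c.png

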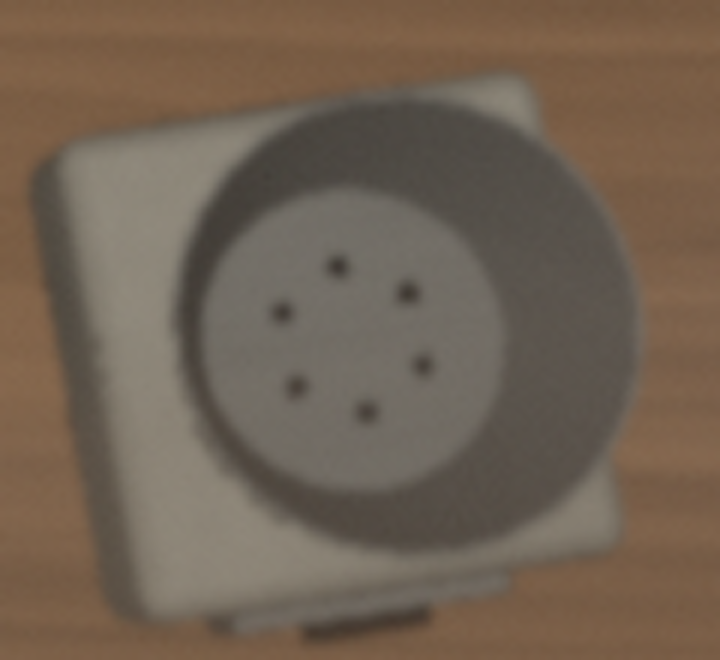

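View pics/s0a.png

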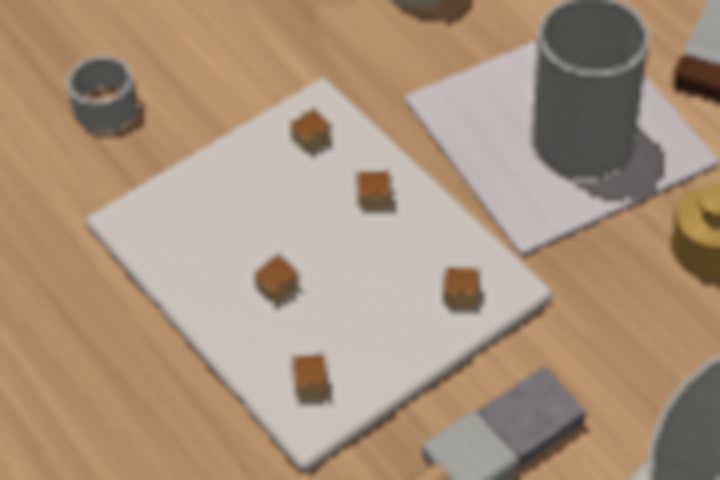

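```bash
python3 - <<'E'
from h import *
np.set_printoptions(precision=4,suppress=True)
c=load('top0.png'); d=load('side0.png')
T=lambda u,v,z:p2w(c,270+u/5-.4,125+v/5-.4,z)
S=lambda u,v,z:p2w(d,230+u/4-.375,160+v/4-.375,z)
print('board');B=[(39,382),(506,377),(515,766),(40,770)]
for q in B: print(T(*q,.012))
for q in [(323,78),(550,296),(305,468),(88,219)]: print(S(*q,.012))
print('tray')
for q in [(181,23),(475,72),(430,362),(132,316)]: print(T(*q,.006))
for q in [(406,98),(533,43),(716,160),(526,252)]: print(S(*q,.006))
print('chunks')
for q in [(123,462),(257,457),(446,468),(292,641),(434,693)]: print(T(*q,.030))
for q in [(311,124),(375,184),(462,280),(276,270),(309,368)]: print(S(*q,.030))
print('cup rim',T(350,144,.106),S(592,36,.106))
U=lambda u,v,z:p2w(c,150+u/5-.4,125+v/5-.4,z)
print('box')
for q in [(58,197),(247,193),(240,505),(42,503)]: print(U(*q,.07))
print('disc',U(139,344,.07),'bar ends',U(120,263,.119),U(119,407,.119))
V=lambda u,v,z:p2w(c,420+u/6-.4,160+v/6-.4,z)
print('hopper floor',V(353,339,.091),'rim',V(410,324,.155),V(180,324,.155)-V(640,324,.155),V(410,98,.155)-V(410,550,.155), V(205,339,.091)-V(503,339,.091))
crop(d,225,85,85,75,8,'s0b.png');crop(d,355,235,150,145,5,'s0c.png')
E
```

```text
board
[0.567  0.1063 0.012 ]
[ 0.5754 -0.1211  0.012 ]
[ 0.3881 -0.128   0.012 ]
[0.38  0.099 0.012]
[0.5649 0.1026 0.012 ]
[ 0.5709 -0.125   0.012 ]
[ 0.3875 -0.132   0.012 ]
[0.3798 0.0945 0.012 ]
tray
[0.7499 0.0425 0.006 ]
[ 0.7286 -0.1043  0.006 ]
[ 0.5826 -0.0844  0.006 ]
[0.6016 0.0623 0.006 ]
[0.6012 0.0589 0.006 ]
[0.7    0.0463 0.006 ]
[ 0.7268 -0.1048  0.006 ]
[ 0.5834 -0.0877  0.006 ]
chunks
[0.5272 0.0632 0.03  ]
[ 0.5313 -0.0009  0.03  ]
[ 0.5284 -0.0913  0.03  ]
[ 0.4442 -0.0197  0.03  ]
[ 0.4215 -0.0874  0.03  ]
[0.5271 0.0607 0.03  ]
[ 0.5304 -0.0038  0.03  ]
[ 0.5281 -0.0939  0.03  ]
[ 0.4447 -0.021   0.03  ]
[ 0.421  -0.0895  0.03  ]
cup rim [ 0.6682 -0.0393  0.106 ] [ 0.6677 -0.0416  0.106 ]
box
[0.6401 0.3777 0.07  ]
[0.6443 0.2889 0.07  ]
[0.4976 0.2839 0.07  ]
[0.4961 0.3758 0.07  ]
disc [0.5715 0.3353 0.07  ] bar ends [0.6013 0.3322 0.119 ] [0.5363 0.3286 0.119 ]
hopper floor [ 0.5346 -0.3575  0.091 ] rim [ 0.5338 -0.358   0.155 ] [-0.0043  0.1638  0.    ] [ 0.1623 -0.0025  0.    ] [-0.003   0.1123  0.    ]
```

View pics/s0b.png

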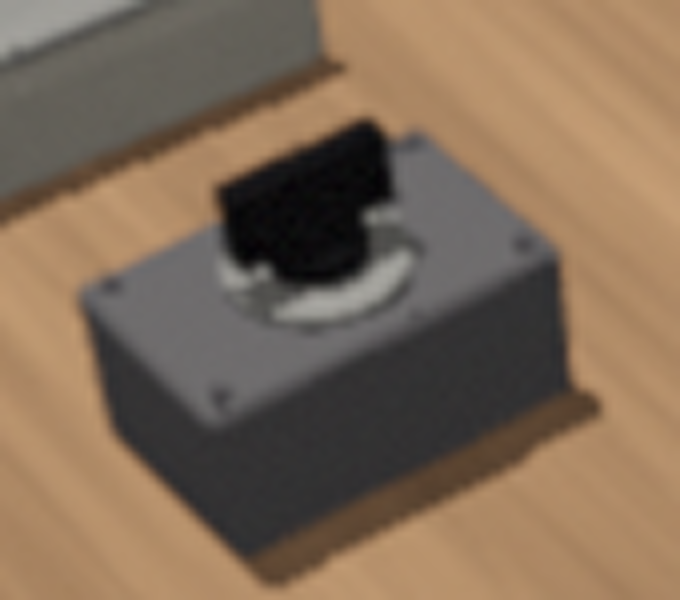

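View pics/s0c.png

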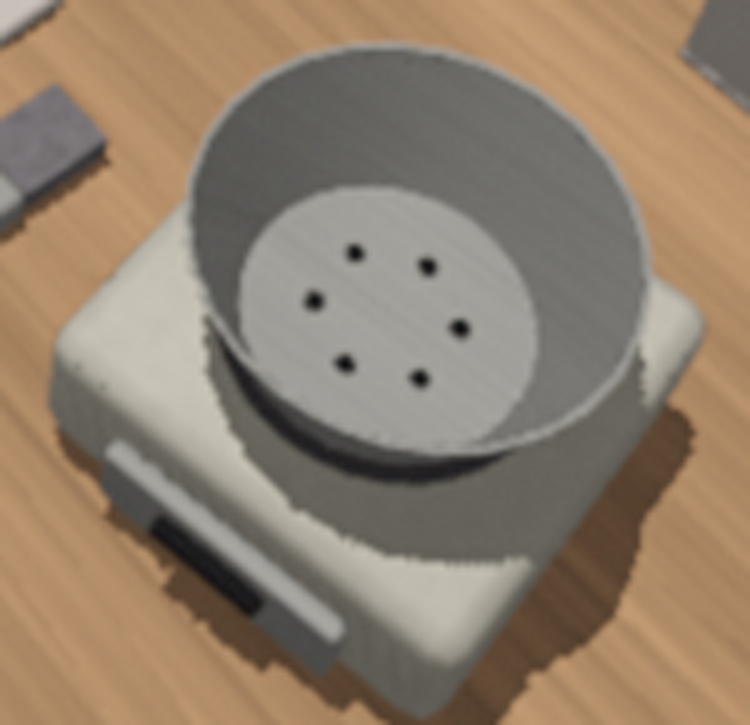

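```bash
cat >> h.py <<'E'
np.set_printoptions(precision=4,suppress=True)
def chunks(c,z=.030,box=(270,195,385,285)):
    u0,v0,u1,v1=box; s=6
    im=cv2.resize(c['frame'][v0:v1,u0:u1],None,fx=s,fy=s,interpolation=cv2.INTER_CUBIC).astype(int)
    m=((im[:,:,0]-im[:,:,2])>30).astype(np.uint8)
    n,l,st,ce=cv2.connectedComponentsWithStats(m)
    out=[]
    for i in range(1,n):
        if 500<st[i,4]<6000:
            pts=np.argwhere(l==i)[:,::-1].astype(np.float32)
            b=cv2.boxPoints(cv2.minAreaRect(pts))
            W=np.array([p2w(c,u0+x/s-.42,v0+y/s-.42,z)[:2] for x,y in b])
            e=W[1]-W[0]; f=W[2]-W[1]
            out.append((W.mean(0),np.linalg.norm(e)*1e3,np.degrees(np.arctan2(e[1],e[0])),np.linalg.norm(f)*1e3,np.degrees(np.arctan2(f[1],f[0]))))
    return out
def Rdown(yaw): # yaw=angle of tool y in world, rad
    y=np.array([np.cos(yaw),np.sin(yaw),0]); z=np.array([0,0,-1.]); return np.c_[np.cross(y,z),y,z]
def row(p,M,s=None,yawmod=False):
    s=s or get_state(); R0=R.from_quat(s['tcp_rot'])
    rv=(R0.inv()*R.from_matrix(M)).as_rotvec(); sh=R0.inv().apply(np.array(p)-s['eef_pos'])
    return [[round(float(v),4) for v in rv],[round(float(v),4) for v in sh]]
def st():
    s=get_state(); M=R.from_quat(s['tcp_rot']).as_matrix()
    print('t',round(float(s['time']),2),'p',s['eef_pos'],'q',s['qpos'],'yaw',round(np.degrees(np.arctan2(M[1,1],M[0,1])),1),'tz',M[:,2],'op',round(float(s['opening']),3),'F',s['contact_force']);return s
def plan(*wps):
    s=get_state()
    for w in wps: print(w, row(w[:3],Rdown(np.radians(w[3])),s))
E
python3 - <<'E'
from h import *
for o in chunks(load('top0.png')): print(*o)
plan((.529,.062,.2,0))
E
```

```text
[ 0.5311 -0.0003] 20.810973024804017 -37.00622446528197 19.467688814687932 -127.31963668312785
[0.5276 0.0637] 18.7708259328287 -88.48438036058401 21.221683279963454 -178.20504588539697
[ 0.5285 -0.0916] 21.278369527579326 -43.61031842257796 18.255148712716387 -133.94500502677832
[ 0.4446 -0.0198] 18.695163812960452 -81.35619559104067 20.579322268139904 -171.52375255766034
[ 0.421  -0.0882] 19.546897690512473 -29.64234657450035 21.708344148022817 -119.10715551762055
(0.529, 0.062, 0.2, 0) [[-0.0021, 0.0009, 1.1], [-0.4435, -0.3791, 0.0307]]
```

```bash
python3 - <<'E'
from h import *
plan((.5273,.062,.15,2),(.5273,.062,.06,2))
E
```

```text
(0.5273, 0.062, 0.15, 2) [[-0.0021, 0.0008, 1.0651], [-0.442, -0.3798, 0.0807]]
(0.5273, 0.062, 0.06, 2) [[-0.0021, 0.0008, 1.0651], [-0.442, -0.3796, 0.1707]]
```

>>> {"fn": "arm_command", "kwargs": {
  "steps": [
    [[0,0,1.065],[-0.442,-0.38,0.06],0.2],
    [[0,0,1.065],[-0.442,-0.38,0.06],0.2],
    [[0,0,1.065],[-0.442,-0.38,0.06],0.2],
    [[0,0,1.065],[-0.442,-0.38,0.06],0.2],
    [[0,0,1.065],[-0.442,-0.38,0.06],0.2],
    [[0,0,1.065],[-0.442,-0.38,0.06],0.2],
    [[0,0,1.065],[-0.442,-0.38,0.06],0.2],
    [[0,0,1.065],[-0.442,-0.38,0.08],0.2],
    [[0,0,1.065],[-0.442,-0.38,0.08],0.2],
    [[0,0,1.065],[-0.442,-0.38,0.1],0.2],
    [[0,0,1.065],[-0.442,-0.38,0.13],0.2],
    [[0,0,1.065],[-0.442,-0.38,0.17],0.2]
  ],
  "force": 30
}}

```text
time: 1.6
eef_pos: [0.5278, 0.0609, 0.0603]
tcp_rot: [0.695, 0.719, -0.0, 0.001]
contact_force: [-0.5, 0.1, 0.0]
opening: 0.6
```

```bash
python3 - <<'E'
from h import *
st(); plan((.5273,.062,.016,2))
c=snap('side','s1.png')
crop(c,230,130,180,150,4,'s1a.png')
E
```

```text
t 1.6 p [0.5278 0.0609 0.0603] q [-0.0753  0.184   2.0444 -0.0023  0.9125 -0.1076] yaw 1.9 tz [ 0.0006 -0.0019 -1.    ] op 0.6 F [-0.4973  0.0938  0.036 ]
(0.5273, 0.062, 0.016, 2) [[0.0005, 0.0019, -0.0013], [0.0012, -0.0005, 0.0443]]
```

View pics/s1a.png

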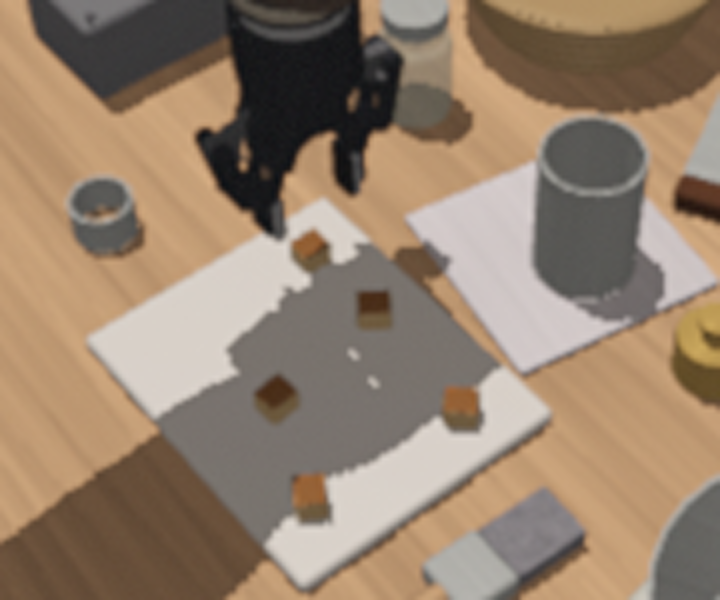

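>>> {"fn": "arm_command", "kwargs": {
  "steps": [
    [[0,0,0],[0.001,0,0.044],0.2],
    [[0,0,0],[0.001,0,0.044],0.2],
    [[0,0,0],[0.001,0,0.044],-1],
    [[0,0,0],[0.001,0,0.044],-1],
    [[0,0,0],[0.001,0,0.044],-1],
    [[0,0,0],[0.001,0,0.044],-1],
    [[0,0,0],[0.001,0,-0.03],-1],
    [[0,0,0],[0.001,0,-0.07],-1],
    [[0,0,0],[0.001,0,-0.07],-1]
  ]
}}

```text
time: 2.78
eef_pos: [0.5259, 0.0624, 0.1289]
tcp_rot: [0.695, 0.719, -0.002, -0.001]
contact_force: [0.1, 0.2, -0.2]
opening: 0.249
```

```bash
python3 - <<'E'
from h import *
st(); plan((.668,-.0405,.122,0))
c=snap('side','s2.png')
crop(c,230,110,180,150,4,'s2a.png')
E
```

```text
t 2.77 p [0.5259 0.0624 0.1289] q [-0.0727  0.0792  2.0145 -0.0022  1.051  -0.1058] yaw 2.0 tz [-0.0032 -0.0017 -1.    ] op 0.249 F [ 0.1276  0.2261 -0.2243]
(0.668, -0.0405, 0.122, 0) [[-0.0032, 0.0017, 0.0342], [-0.1077, 0.1385, 0.0066]]
```

View pics/s2a.png

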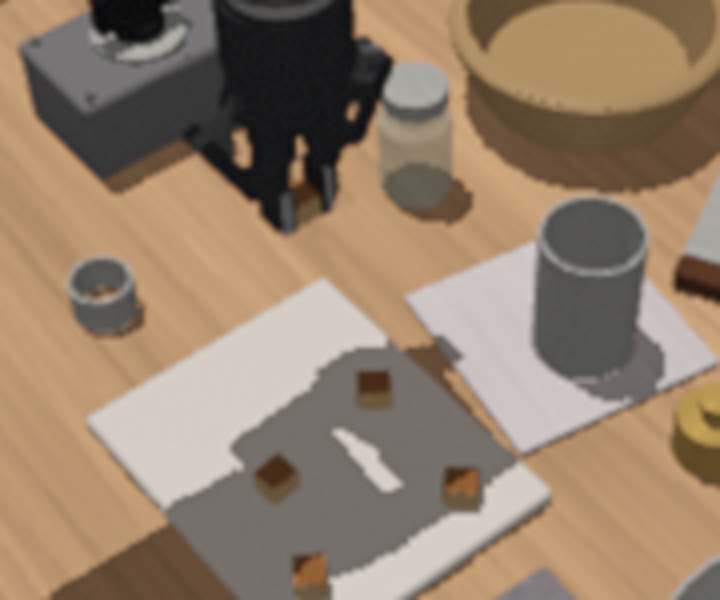

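>>> {"fn": "arm_command", "kwargs": {
  "steps": [
    [[0,0,0.034],[-0.05,0.07,-0.005],-1],
    [[0,0,0.034],[-0.108,0.1385,0.0],-1],
    [[0,0,0.034],[-0.108,0.1385,0.012],-1],
    [[0,0,0.034],[-0.108,0.1385,0.012],-1],
    [[0,0,0.034],[-0.108,0.1385,0.012],-1],
    [[0,0,0.034],[-0.108,0.1385,0.012],0.2],
    [[0,0,0.034],[-0.108,0.1385,0.012],0.2],
    [[0,0,0.034],[-0.108,0.1385,0.012],0.2],
    [[0,0,0.034],[-0.108,0.1385,-0.05],0.2]
  ]
}}

```text
time: 3.95
eef_pos: [0.6621, -0.0396, 0.1685]
tcp_rot: [0.707, 0.707, -0.007, -0.008]
contact_force: [0.9, -0.0, 0.3]
opening: 0.604
```

```bash
python3 - <<'E'
from h import *
st(); plan((.5308,-.002,.1,-37),(.5308,-.002,.016,-37),(.5308,-.002,.13,0))
c=snap('side','s3.png')
crop(c,230,110,180,150,4,'s3a.png')
E
```

```text
t 3.95 p [ 0.6621 -0.0396  0.1685] q [-0.2112  0.3263  1.6449 -0.0034  1.1923 -0.2103] yaw 0.0 tz [-0.0221  0.0015 -0.9998] op 0.604 F [ 0.9147 -0.0468  0.35  ]
(0.5308, -0.002, 0.1, -37) [[-0.0218, 0.0056, 0.6462], [0.0375, -0.1298, 0.0715]]
(0.5308, -0.002, 0.016, -37) [[-0.0218, 0.0056, 0.6462], [0.0374, -0.1279, 0.1555]]
(0.5308, -0.002, 0.13, 0) [[-0.0221, -0.0015, 0.0004], [0.0376, -0.1304, 0.0415]]
```

View pics/s3a.png

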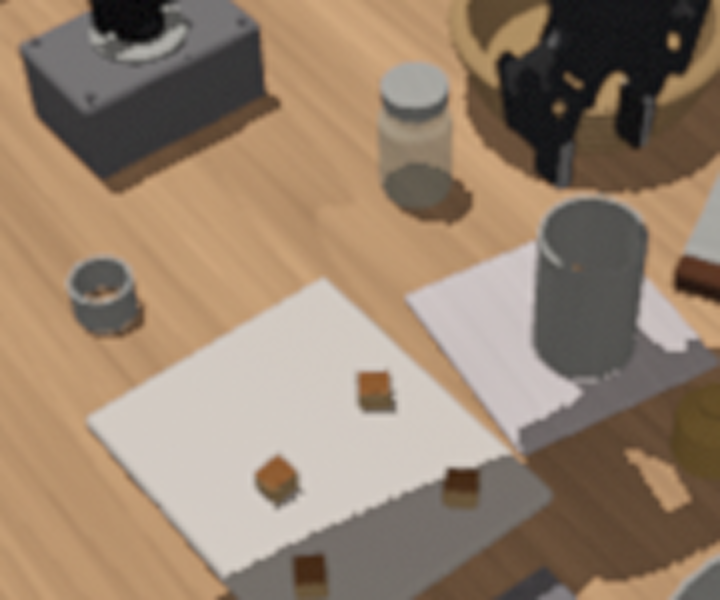

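>>> {"fn": "arm_command", "kwargs": {
  "steps": [
    [[-0.022,0.0056,0.646],[0.01,-0.05,0.02],0.2],
    [[-0.022,0.0056,0.646],[0.0375,-0.1298,0.0715],0.2],
    [[-0.022,0.0056,0.646],[0.0375,-0.1298,0.0715],0.2],
    [[-0.022,0.0056,0.646],[0.0375,-0.129,0.0915],0.2],
    [[-0.022,0.0056,0.646],[0.0374,-0.128,0.1545],0.2],
    [[-0.022,0.0056,0.646],[0.0374,-0.128,0.1545],0.2],
    [[-0.022,0.0056,0.646],[0.0374,-0.128,0.1545],-1],
    [[-0.022,0.0056,0.646],[0.0374,-0.128,0.1545],-1],
    [[-0.022,0.0056,0.646],[0.0374,-0.128,0.1545],-1],
    [[-0.022,0.0056,0.646],[0.0374,-0.128,0.1545],-1],
    [[-0.022,0.0056,0.646],[0.0376,-0.13,0.08],-1],
    [[-0.022,0.0056,0.646],[0.0376,-0.13,0.03],-1]
  ]
}}

```text
time: 5.5
eef_pos: [0.5383, -0.0033, 0.1543]
tcp_rot: [0.895, 0.446, 0.008, 0.007]
contact_force: [0.7, -0.5, 1.0]
opening: -0.003
```

```bash
python3 - <<'E'
from h import *
st(); plan((.668,-.0405,.13,-40),(.668,-.0405,.117,-40))
c=snap('side','s4.png')
crop(c,230,110,180,150,4,'s4a.png')
E
```

```text
t 5.5 p [ 0.5383 -0.0033  0.1543] q [-0.1944  0.0526  1.9911 -0.0004  1.0768  0.4511] yaw -37.0 tz [ 0.0205 -0.0044 -0.9998] op -0.003 F [ 0.6918 -0.5271  0.9944]
(0.668, -0.0405, 0.13, -40) [[0.0188, -0.0093, 0.0528], [0.048, 0.1255, 0.0271]]
(0.668, -0.0405, 0.117, -40) [[0.0188, -0.0093, 0.0528], [0.0479, 0.1253, 0.0401]]
```

View pics/s4a.png

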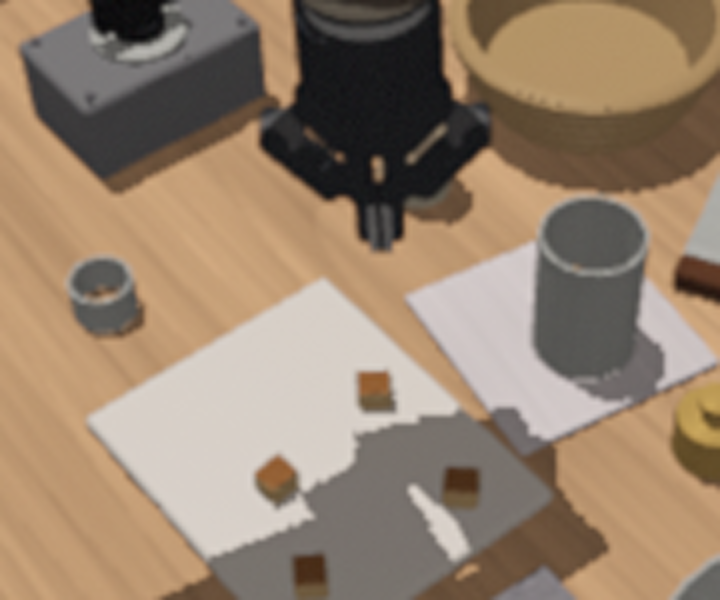

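```bash
python3 - <<'E'
from h import *
c=snap('side','s5.png');st(); plan((.5308,-.002,.06,-37),(.5308,-.002,.016,-37),(.5308,-.002,.13,-37)); 
S=lambda u,v,z:p2w(c,230+u/4-.375,110+v/4-.375,z)
crop(c,230,110,180,150,4,'s5a.png'); print(S(375,384,.03))
E
```

```text
t 5.6 p [ 0.5444 -0.0043  0.1628] q [-0.1941  0.0457  1.9817 -0.0005  1.0741  0.4511] yaw -37.0 tz [ 0.0393 -0.0081 -0.9992] op 0.003 F [ 0.7185 -0.4899  0.3866]
(0.5308, -0.002, 0.06, -37) [[0.0363, -0.0171, 0.0007], [-0.0081, -0.016, 0.1022]]
(0.5308, -0.002, 0.016, -37) [[0.0363, -0.0171, 0.0007], [-0.0089, -0.0176, 0.1462]]
(0.5308, -0.002, 0.13, -37) [[0.0363, -0.0171, 0.0007], [-0.0069, -0.0134, 0.0322]]
[ 0.5304 -0.0038  0.03  ]
```

View pics/s5a.png

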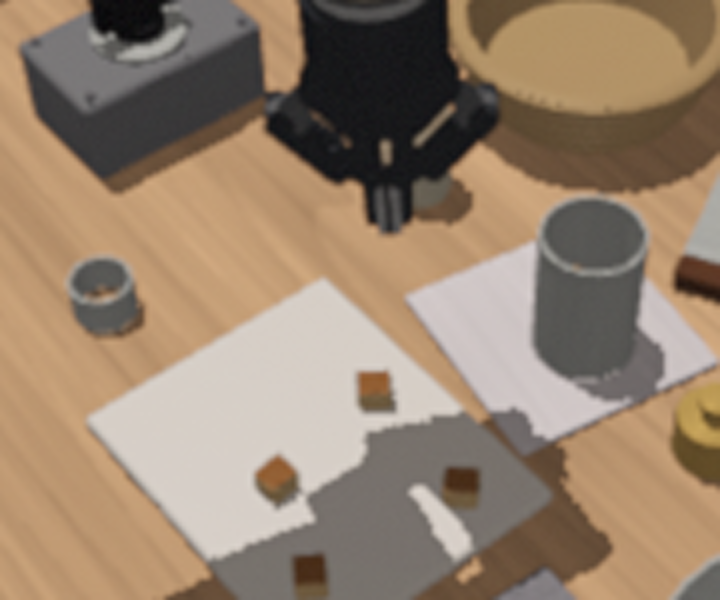

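>>> {"fn": "arm_command", "kwargs": {
  "steps": [
    [[0.036,-0.017,0],[-0.008,-0.016,0.06],0.2],
    [[0.036,-0.017,0],[-0.008,-0.016,0.1],0.2],
    [[0.036,-0.017,0],[-0.008,-0.016,0.1],0.2],
    [[0.036,-0.017,0],[-0.008,-0.016,0.1],0.2]
  ]
}}

```text
time: 6.1
eef_pos: [0.5318, -0.0021, 0.0635]
tcp_rot: [0.895, 0.447, 0.001, 0.001]
contact_force: [1.0, 0.2, 0.4]
opening: 0.598
```

```bash
python3 - <<'E'
from h import *
st(); plan((.5308,-.002,.016,-37),(.5308,-.002,.13,-37),(.668,-.0405,.13,-40),(.668,-.0405,.117,-40)); 
E
```

```text
t 6.1 p [ 0.5318 -0.0021  0.0635] q [-0.1948  0.1787  2.0434  0.      0.9172  0.4502] yaw -37.0 tz [ 0.0023 -0.0004 -1.    ] op 0.598 F [1.0313 0.1606 0.4246]
(0.5308, -0.002, 0.016, -37) [[0.0021, -0.001, 0.0007], [-0.0006, -0.0009, 0.0475]]
(0.5308, -0.002, 0.13, -37) [[0.0021, -0.001, 0.0007], [-0.0005, -0.0007, -0.0665]]
(0.668, -0.0405, 0.13, -40) [[0.0021, -0.0011, 0.0531], [0.0512, 0.1321, -0.0662]]
(0.668, -0.0405, 0.117, -40) [[0.0021, -0.0011, 0.0531], [0.0512, 0.1321, -0.0532]]
```

>>> {"fn": "arm_command", "kwargs": {
  "steps": [
    [[0.002,-0.001,0],[-0.0006,-0.001,0.0475],0.2],
    [[0.002,-0.001,0],[-0.0006,-0.001,0.0475],0.2],
    [[0.002,-0.001,0],[-0.0006,-0.001,0.0475],-1],
    [[0.002,-0.001,0],[-0.0006,-0.001,0.0475],-1],
    [[0.002,-0.001,0],[-0.0006,-0.001,0.0475],-1],
    [[0.002,-0.001,0],[-0.0006,-0.001,0.0475],-1],
    [[0.002,-0.001,0],[-0.0006,-0.001,-0.01],-1],
    [[0.002,-0.001,0],[-0.0006,-0.001,-0.0665],-1],
    [[0.002,-0.001,0.05],[0.03,0.07,-0.0665],-1],
    [[0.002,-0.001,0.05],[0.051,0.132,-0.0665],-1],
    [[0.002,-0.001,0.05],[0.051,0.132,-0.056],-1],
    [[0.002,-0.001,0.05],[0.051,0.132,-0.056],-1]
  ]
}}

```text
time: 7.6
eef_pos: [0.668, -0.0411, 0.1191]
tcp_rot: [0.906, 0.424, -0.001, -0.0]
contact_force: [0.3, 0.6, -0.5]
opening: 0.247
```

```bash
python3 - <<'E'
from h import *
c=snap('side','s6.png');crop(c,230,110,180,150,4,'s6a.png');st(); plan((.668,-.0405,.118,-40),(.668,-.0405,.16,-40)) 
E
```

```text
t 7.65 p [ 0.6673 -0.0406  0.1194] q [-0.2123  0.3778  1.6746  0.0001  1.0909  0.4828] yaw -39.8 tz [-0.0015  0.0004 -1.    ] op 0.249 F [0.3053 0.9724 0.1742]
(0.668, -0.0405, 0.118, -40) [[-0.0015, 0.0007, 0.003], [0.0005, 0.0005, 0.0014]]
(0.668, -0.0405, 0.16, -40) [[-0.0015, 0.0007, 0.003], [0.0005, 0.0004, -0.0406]]
```

View pics/s6a.png

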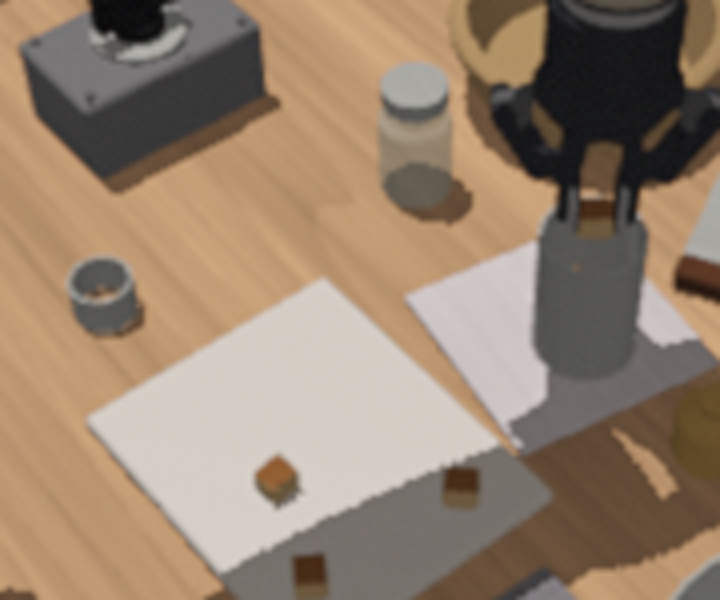

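```bash
python3 - <<'E'
from h import *
st(); plan((.668,-.0405,.17,-40),(.5283,-.093,.15,-44),(.5283,-.093,.06,-44)) 
E
```

```text
t 7.65 p [ 0.6673 -0.0406  0.1194] q [-0.2123  0.3778  1.6746  0.0001  1.0909  0.4828] yaw -39.8 tz [-0.0015  0.0004 -1.    ] op 0.249 F [0.3053 0.9724 0.1742]
(0.668, -0.0405, 0.17, -40) [[-0.0015, 0.0007, 0.003], [0.0005, 0.0004, -0.0506]]
(0.5283, -0.093, 0.15, -44) [[-0.0014, 0.0007, 0.0728], [-0.1293, -0.0732, -0.0304]]
(0.5283, -0.093, 0.06, -44) [[-0.0014, 0.0007, 0.0728], [-0.1292, -0.0731, 0.0596]]
```

>>> {"fn": "arm_command", "kwargs": {
  "steps": [
    [[-0.0015,0.0007,0],[0,0,0.001],0.2],
    [[-0.0015,0.0007,0],[0,0,0.001],0.2],
    [[-0.0015,0.0007,0],[0,0,0.001],0.2],
    [[-0.0015,0.0007,0],[0,0,-0.05],0.2],
    [[-0.0015,0.0007,0.073],[-0.06,-0.035,-0.05],0.2],
    [[-0.0015,0.0007,0.073],[-0.129,-0.073,-0.03],0.2],
    [[-0.0015,0.0007,0.073],[-0.129,-0.073,0.01],0.2],
    [[-0.0015,0.0007,0.073],[-0.129,-0.073,0.06],0.2],
    [[-0.0015,0.0007,0.073],[-0.129,-0.073,0.06],0.2],
    [[-0.0015,0.0007,0.073],[-0.129,-0.073,0.06],0.2],
    [[-0.0015,0.0007,0.073],[-0.129,-0.073,0.06],0.2]
  ]
}}

```text
time: 9.02
eef_pos: [0.5308, -0.0934, 0.0624]
tcp_rot: [0.92, 0.391, 0.002, 0.002]
contact_force: [0.2, 0.2, 0.8]
opening: 0.602
```

```bash
python3 - <<'E'
from h import *
c=snap('side','s7.png');crop(c,230,110,180,150,4,'s7a.png');st(); plan((.5283,-.093,.016,-44),(.5283,-.093,.13,-44),(.668,-.0405,.13,-44),(.668,-.0405,.118,-44)) 
E
```

```text
t 9.07 p [ 0.5305 -0.0934  0.0621] q [-0.3626  0.1937  2.0287 -0.      0.9144  0.4051] yaw -44.0 tz [ 0.0044 -0.0017 -1.    ] op 0.602 F [ 0.3958 -0.0561 -0.0069]
(0.5283, -0.093, 0.016, -44) [[0.0044, -0.0019, 0.0002], [-0.0014, -0.0021, 0.0461]]
(0.5283, -0.093, 0.13, -44) [[0.0044, -0.0019, 0.0002], [-0.0012, -0.0016, -0.0679]]
(0.668, -0.0405, 0.13, -44) [[0.0044, -0.0019, 0.0002], [0.1336, 0.0625, -0.0674]]
(0.668, -0.0405, 0.118, -44) [[0.0044, -0.0019, 0.0002], [0.1336, 0.0624, -0.0554]]
```

View pics/s7a.png

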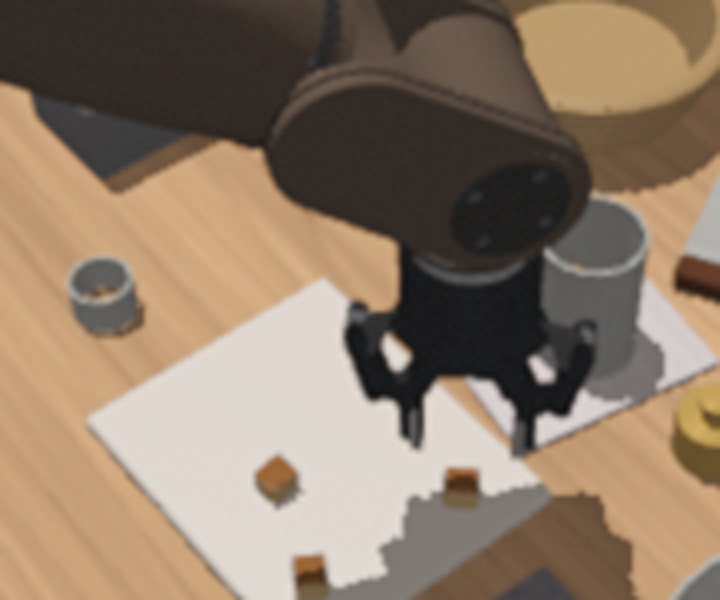

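>>> {"fn": "arm_command", "kwargs": {
  "steps": [
    [[0.0044,-0.002,0],[-0.0014,-0.002,0.0461],0.2],
    [[0.0044,-0.002,0],[-0.0014,-0.002,0.0461],0.2],
    [[0.0044,-0.002,0],[-0.0014,-0.002,0.0461],-1],
    [[0.0044,-0.002,0],[-0.0014,-0.002,0.0461],-1],
    [[0.0044,-0.002,0],[-0.0014,-0.002,0.0461],-1],
    [[0.0044,-0.002,0],[-0.0014,-0.002,0.0461],-1],
    [[0.0044,-0.002,0],[-0.0014,-0.002,-0.01],-1],
    [[0.0044,-0.002,0],[-0.0014,-0.002,-0.068],-1],
    [[0.0044,-0.002,0],[0.065,0.03,-0.068],-1],
    [[0.0044,-0.002,0],[0.1336,0.0625,-0.068],-1],
    [[0.0044,-0.002,0],[0.1336,0.0625,-0.056],-1],
    [[0.0044,-0.002,0],[0.1336,0.0625,-0.056],-1]
  ]
}}

```text
time: 10.58
eef_pos: [0.6682, -0.0396, 0.1172]
tcp_rot: [0.92, 0.392, -0.001, -0.001]
contact_force: [-0.8, -0.3, 0.2]
opening: 0.245
```

```bash
python3 - <<'E'
from h import *
c=snap('side','s8.png');crop(c,230,110,180,150,4,'s8a.png');st(); plan((.668,-.0405,.118,-42),(.668,-.0405,.17,-42),(.4445,-.0205,.15,8.5),(.4445,-.0205,.06,8.5)) 
E
```

```text
t 10.62 p [ 0.6674 -0.0401  0.1176] q [-0.2114  0.3804  1.6746 -0.0004  1.0891  0.5556] yaw -43.9 tz [-0.0025  0.0002 -1.    ] op 0.24 F [0.0517 0.0282 0.1359]
(0.668, -0.0405, 0.118, -42) [[-0.0019, 0.0016, -0.0338], [0.0001, 0.0007, -0.0004]]
(0.668, -0.0405, 0.17, -42) [[-0.0019, 0.0016, -0.0338], [0.0001, 0.0006, -0.0524]]
(0.4445, -0.0205, 0.15, 8.5) [[-0.0025, 0.0006, -0.9152], [-0.1406, -0.1742, -0.0318]]
(0.4445, -0.0205, 0.06, 8.5) [[-0.0025, 0.0006, -0.9152], [-0.1404, -0.174, 0.0582]]
```

View pics/s8a.png

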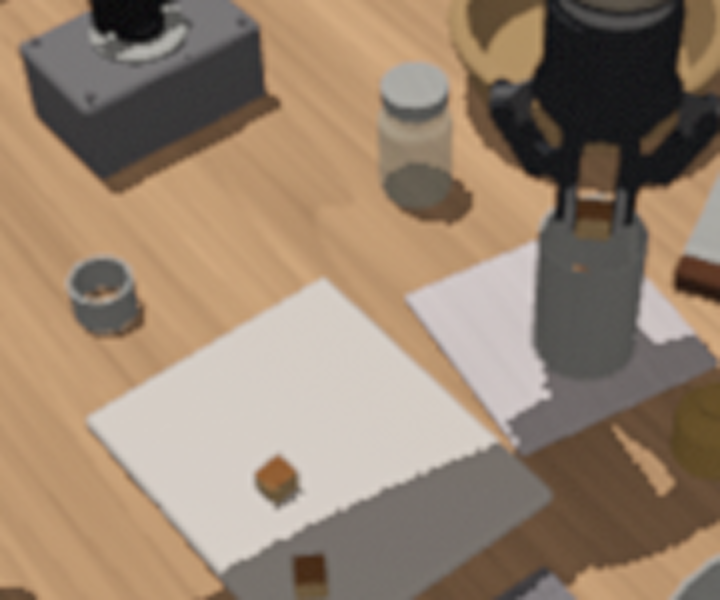

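C is held over the cup. Release it, then go to D.

>>> {"fn": "arm_command", "kwargs": {
  "steps": [
    [[-0.0025,0.0006,0],[0.0003,0.0006,0],0.2],
    [[-0.0025,0.0006,0],[0.0003,0.0006,0],0.2],
    [[-0.0025,0.0006,0],[0.0003,0.0006,0],0.2],
    [[-0.0025,0.0006,0],[0,0,-0.052],0.2],
    [[-0.0025,0.0006,-0.5],[-0.05,-0.06,-0.05],0.2],
    [[-0.0025,0.0006,-0.915],[-0.1,-0.12,-0.04],0.2],
    [[-0.0025,0.0006,-0.915],[-0.1404,-0.174,-0.032],0.2],
    [[-0.0025,0.0006,-0.915],[-0.1404,-0.174,0.02],0.2],
    [[-0.0025,0.0006,-0.915],[-0.1404,-0.174,0.058],0.2],
    [[-0.0025,0.0006,-0.915],[-0.1404,-0.174,0.058],0.2],
    [[-0.0025,0.0006,-0.915],[-0.1404,-0.174,0.058],0.2],
    [[-0.0025,0.0006,-0.915],[-0.1404,-0.174,0.058],0.2]
  ]
}}

```text
time: 12.12
eef_pos: [0.4469, -0.0212, 0.0625]
tcp_rot: [0.653, 0.757, 0.001, 0.002]
contact_force: [-0.2, 1.2, 0.1]
opening: 0.603
```

```bash
python3 - <<'E'
from h import *
c=snap('side','s9.png');crop(c,230,110,180,150,4,'s9a.png');st(); plan((.4445,-.0205,.016,8.5),(.4445,-.0205,.13,8.5),(.668,-.0405,.13,-20),(.668,-.0405,.118,-20)) 
E
```

```text
t 12.18 p [ 0.4466 -0.021   0.0622] q [-0.2747 -0.003   2.244  -0.      0.8964 -0.422 ] yaw 8.4 tz [ 0.004  -0.0011 -1.    ] op 0.599 F [-0.3297  0.9448 -0.051 ]
(0.4445, -0.0205, 0.016, 8.5) [[0.0038, 0.0017, -0.0011], [0.0009, -0.0022, 0.0462]]
(0.4445, -0.0205, 0.13, 8.5) [[0.0038, 0.0017, -0.0011], [0.0007, -0.0017, -0.0678]]
(0.668, -0.0405, 0.13, -20) [[0.0041, 0.0007, 0.4963], [-0.0518, 0.2164, -0.0669]]
(0.668, -0.0405, 0.118, -20) [[0.0041, 0.0007, 0.4963], [-0.0518, 0.2164, -0.0549]]
```

View pics/s9a.png

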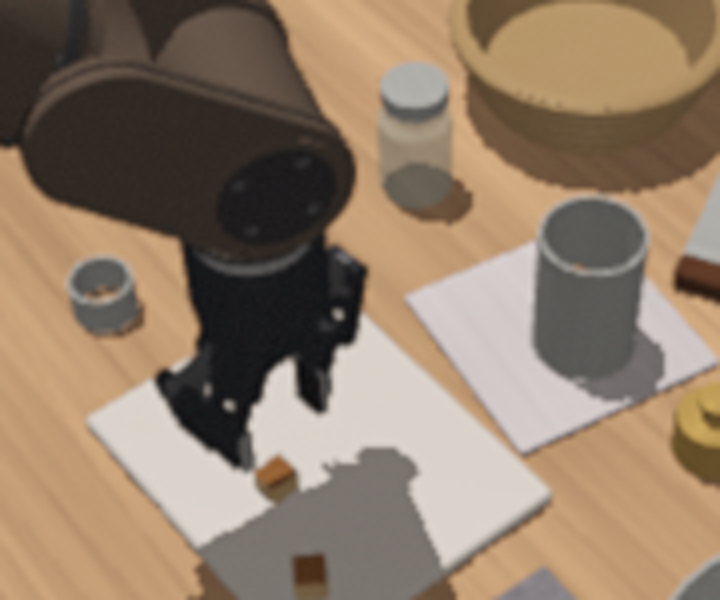

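>>> {"fn": "arm_command", "kwargs": {
  "steps": [
    [[0.004,0.0017,0],[0.001,-0.002,0.0462],0.2],
    [[0.004,0.0017,0],[0.001,-0.002,0.0462],0.2],
    [[0.004,0.0017,0],[0.001,-0.002,0.0462],-1],
    [[0.004,0.0017,0],[0.001,-0.002,0.0462],-1],
    [[0.004,0.0017,0],[0.001,-0.002,0.0462],-1],
    [[0.004,0.0017,0],[0.001,-0.002,0.0462],-1],
    [[0.004,0.001,0],[0.001,-0.002,-0.01],-1],
    [[0.004,0.001,0],[0.001,-0.002,-0.068],-1],
    [[0.004,0.001,0.2],[-0.012,0.05,-0.068],-1],
    [[0.004,0.001,0.4],[-0.025,0.105,-0.068],-1],
    [[0.004,0.001,0.496],[-0.038,0.16,-0.068],-1],
    [[0.004,0.001,0.496],[-0.052,0.2164,-0.067],-1]
  ]
}}

```text
time: 13.68
eef_pos: [0.6697, -0.0407, 0.1306]
tcp_rot: [0.819, 0.573, 0.0, 0.0]
contact_force: [1.0, 0.1, 0.3]
opening: 0.249
```

>>> {"fn": "arm_command", "kwargs": {
  "steps": [
    [[0,0,0],[0,0.003,0.005],-1],
    [[0,0,0],[0,0.003,0.01],-1],
    [[0,0,0],[0,0.003,0.01],-1]
  ]
}}

```text
time: 14.05
eef_pos: [0.6707, -0.0414, 0.1198]
tcp_rot: [0.819, 0.573, -0.001, -0.001]
contact_force: [-0.6, -1.0, -0.4]
opening: 0.248
```

```bash
python3 - <<'E'
from h import *
c=snap('side','s10.png');crop(c,230,110,180,150,4,'s10a.png');st(); plan((.668,-.0405,.118,-20),(.668,-.0405,.17,-20),(.421,-.089,.15,-30),(.421,-.089,.06,-30)) 
E
```

```text
t 14.1 p [ 0.6711 -0.0415  0.1205] q [-0.2124  0.3837  1.6644  0.0002  1.094   0.1369] yaw -20.0 tz [-0.0005  0.0003 -1.    ] op 0.246 F [-0.0772  0.295  -0.5209]
(0.668, -0.0405, 0.118, -20) [[-0.0006, -0.0001, -0.0003], [-0.0002, -0.0032, 0.0025]]
(0.668, -0.0405, 0.17, -20) [[-0.0006, -0.0001, -0.0003], [-0.0002, -0.0033, -0.0495]]
(0.421, -0.089, 0.15, -30) [[-0.0006, -0.0001, 0.1742], [-0.1303, -0.2187, -0.0294]]
(0.421, -0.089, 0.06, -30) [[-0.0006, -0.0001, 0.1742], [-0.1303, -0.2187, 0.0606]]
```

View pics/s10a.png

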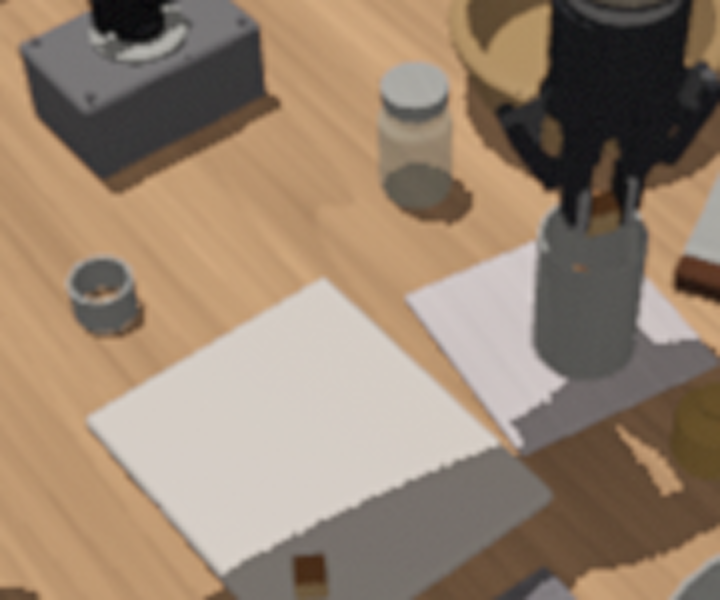

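>>> {"fn": "arm_command", "kwargs": {
  "steps": [
    [[0,0,0],[0,-0.003,0.0025],-1],
    [[0,0,0],[0,-0.003,0.0025],0.2],
    [[0,0,0],[0,-0.003,0.0025],0.2],
    [[0,0,0],[0,-0.003,0.0025],0.2],
    [[0,0,0],[0,-0.003,-0.05],0.2],
    [[0,0,0.174],[-0.033,-0.055,-0.05],0.2],
    [[0,0,0.174],[-0.066,-0.11,-0.04],0.2],
    [[0,0,0.174],[-0.098,-0.165,-0.03],0.2],
    [[0,0,0.174],[-0.13,-0.2187,-0.01],0.2],
    [[0,0,0.174],[-0.13,-0.2187,0.03],0.2],
    [[0,0,0.174],[-0.13,-0.2187,0.06],0.2],
    [[0,0,0.174],[-0.13,-0.2187,0.06],0.2]
  ]
}}

```text
time: 15.6
eef_pos: [0.4192, -0.088, 0.0588]
tcp_rot: [0.866, 0.5, -0.002, -0.002]
contact_force: [1.1, -0.2, 0.4]
opening: 0.599
```

>>> {"fn": "arm_command", "kwargs": {
  "steps": [
    [[0,0,0],[0,0,0],0.2]
  ]
}}

```text
time: 15.72
eef_pos: [0.4204, -0.0885, 0.0601]
tcp_rot: [0.866, 0.5, -0.001, -0.001]
contact_force: [0.6, -0.9, 0.2]
opening: 0.603
```

```bash
python3 - <<'E'
from h import *
c=snap('side','s11.png');crop(c,230,110,180,150,4,'s11a.png');st(); plan((.421,-.089,.016,-30),(.421,-.089,.13,-30),(.668,-.0405,.13,-30),(.668,-.0405,.118,-30)) 
E
```

```text
t 15.78 p [ 0.4202 -0.0884  0.0601] q [-0.4445 -0.036   2.2813  0.0001  0.9     0.079 ] yaw -30.0 tz [-0.0033  0.0017 -1.    ] op 0.596 F [-0.6488  0.3887  0.1051]
(0.421, -0.089, 0.016, -30) [[-0.0037, 0.0002, 0.0001], [-0.0002, 0.0011, 0.0441]]
(0.421, -0.089, 0.13, -30) [[-0.0037, 0.0002, 0.0001], [-0.0002, 0.0007, -0.0699]]
(0.668, -0.0405, 0.13, -30) [[-0.0037, 0.0002, 0.0001], [0.1653, 0.1904, -0.0707]]
(0.668, -0.0405, 0.118, -30) [[-0.0037, 0.0002, 0.0001], [0.1653, 0.1904, -0.0587]]
```

View pics/s11a.png

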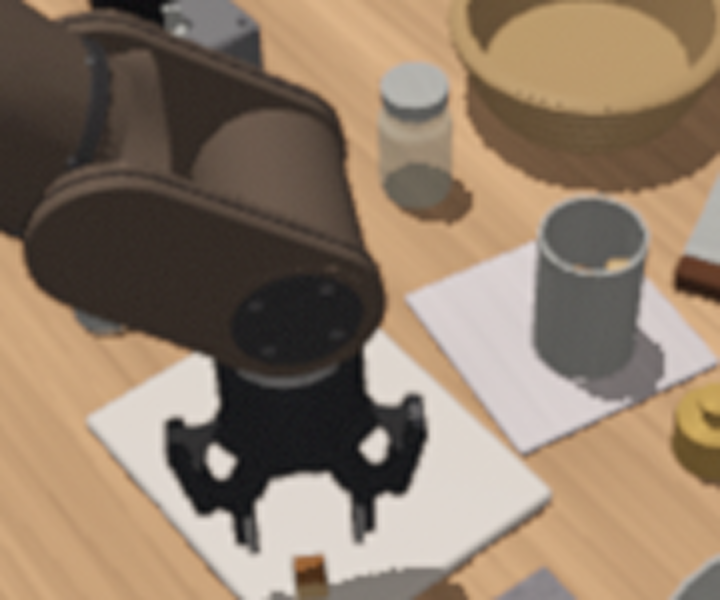

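>>> {"fn": "arm_command", "kwargs": {
  "steps": [
    [[-0.0037,0,0],[0,0.001,0.0441],0.2],
    [[-0.0037,0,0],[0,0.001,0.0441],0.2],
    [[-0.0037,0,0],[0,0.001,0.0441],-1],
    [[-0.0037,0,0],[0,0.001,0.0441],-1],
    [[-0.0037,0,0],[0,0.001,0.0441],-1],
    [[-0.0037,0,0],[0,0.001,0.0441],-1],
    [[-0.0037,0,0],[0,0.001,-0.01],-1],
    [[-0.0037,0,0],[0,0.001,-0.07],-1],
    [[-0.0037,0,0],[0.04,0.045,-0.072],-1],
    [[-0.0037,0,0],[0.08,0.09,-0.072],-1],
    [[-0.0037,0,0],[0.12,0.14,-0.072],-1],
    [[-0.0037,0,0],[0.165,0.19,-0.071],-1]
  ]
}}

```text
time: 17.27
eef_pos: [0.6634, -0.0416, 0.1312]
tcp_rot: [0.866, 0.5, 0.0, 0.001]
contact_force: [-0.6, -0.8, -0.1]
opening: 0.224
```

>>> {"fn": "arm_command", "kwargs": {
  "steps": [
    [[0,0,0],[0,0,0],-1],
    [[0,0,0],[0,0,0],-1]
  ]
}}

```text
time: 17.52
eef_pos: [0.6629, -0.0414, 0.1308]
tcp_rot: [0.866, 0.5, -0.0, 0.0]
contact_force: [0.2, -0.5, 0.2]
opening: 0.224
```

```bash
python3 - <<'E'
from h import *
c=snap('side','s12.png');crop(c,230,110,180,150,4,'s12a.png');st(); plan((.668,-.0405,.12,-30),(.668,-.0405,.17,-30),(.5695,.332,.2,-88.5)) 
E
```

```text
t 17.57 p [ 0.6625 -0.0416  0.1312] q [-0.2151  0.3542  1.682  -0.0007  1.1051  0.3089] yaw -30.0 tz [ 0.0002 -0.0007 -1.    ] op 0.226 F [-0.5084  0.0976  0.2237]
(0.668, -0.0405, 0.12, -30) [[0.0005, 0.0005, -0.0001], [0.0037, 0.0042, 0.0112]]
(0.668, -0.0405, 0.17, -30) [[0.0005, 0.0005, -0.0001], [0.0037, 0.0042, -0.0388]]
(0.5695, 0.332, 0.2, -88.5) [[0.0007, 0.0002, 1.021], [0.277, -0.2673, -0.0691]]
```

View pics/s12a.png

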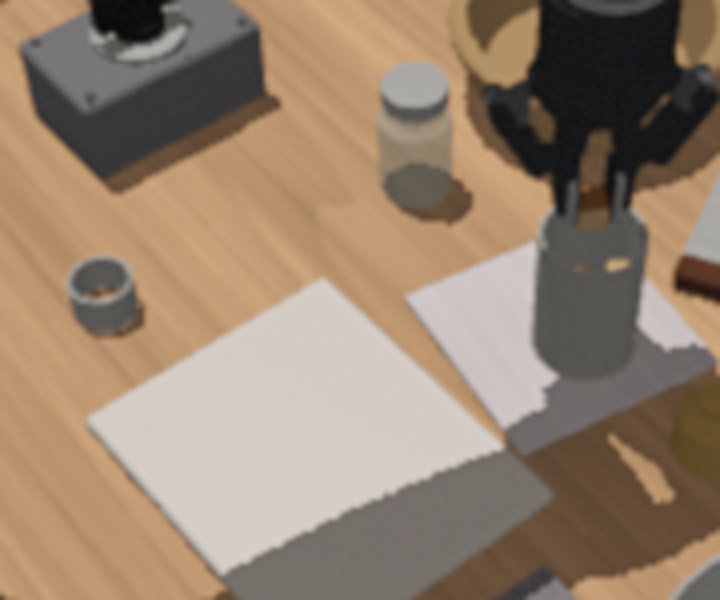

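>>> {"fn": "arm_command", "kwargs": {
  "steps": [
    [[0,0,0],[0.0037,0.004,0.012],-1],
    [[0,0,0],[0.0037,0.004,0.012],-1],
    [[0,0,0],[0.0037,0.004,0.012],0.2],
    [[0,0,0],[0.0037,0.004,0.012],0.2],
    [[0,0,0],[0.0037,0.004,0.012],0.2],
    [[0,0,0],[0.004,0.004,-0.05],0.2],
    [[0,0,0.17],[0.05,-0.04,-0.069],0.2],
    [[0,0,0.34],[0.1,-0.09,-0.069],0.2],
    [[0,0,0.51],[0.145,-0.135,-0.069],0.2],
    [[0,0,0.68],[0.19,-0.18,-0.069],0.2],
    [[0,0,0.85],[0.235,-0.225,-0.069],0.2],
    [[0,0,1.02],[0.277,-0.267,-0.069],0.2]
  ]
}}

```text
time: 19.08
eef_pos: [0.5723, 0.3219, 0.2004]
tcp_rot: [1.0, 0.011, 0.001, 0.0]
contact_force: [0.7, 1.1, 0.0]
opening: 0.601
```

>>> {"fn": "arm_command", "kwargs": {
  "steps": [
    [[0,0,0],[0,0,0],0.2],
    [[0,0,0],[0,0,0],0.2]
  ]
}}

```text
time: 19.32
eef_pos: [0.5723, 0.3219, 0.2004]
tcp_rot: [1.0, 0.012, 0.001, 0.0]
contact_force: [0.8, -0.5, -0.9]
opening: 0.598
```

```bash
python3 - <<'E'
from h import *
c=snap('side','s13.png');t=snap('top','t13.png');crop(c,230,90,180,150,4,'s13a.png');crop(t,140,120,260,170,3,'t13a.png');st(); plan((.5695,.3315,.15,-88.5),(.5695,.3315,.084,-88.5)) 
d=load('side0.png'); S=lambda u,v,z:p2w(d,225+u/8-.44,85+v/8-.44,z)
print('box',[S(*q,.07) for q in [(85,295),(420,132),(555,250),(222,420)]], 'bar',S(225,188,.119),S(378,120,.119),S(390,132,.119))
E
```

```text
t 19.43 p [0.5729 0.3206 0.2004] q [ 0.3563  0.2708  1.6534 -0.0013  1.2166  1.9069] yaw -88.8 tz [ 0.0012 -0.0008 -1.    ] op 0.602 F [ 0.2052 -0.0532 -0.3688]
(0.5695, 0.3315, 0.15, -88.5) [[0.0009, -0.0011, -0.0055], [-0.0032, -0.011, 0.0504]]
(0.5695, 0.3315, 0.084, -88.5) [[0.0009, -0.0011, -0.0055], [-0.0033, -0.0111, 0.1164]]
box [array([0.495, 0.368, 0.07 ]), array([0.6384, 0.3736, 0.07  ]), array([0.6402, 0.2864, 0.07  ]), array([0.5003, 0.2812, 0.07  ])] bar [0.539  0.3311 0.119 ] [0.6003 0.3309 0.119 ] [0.6    0.3226 0.119 ]
```

View pics/s13a.png

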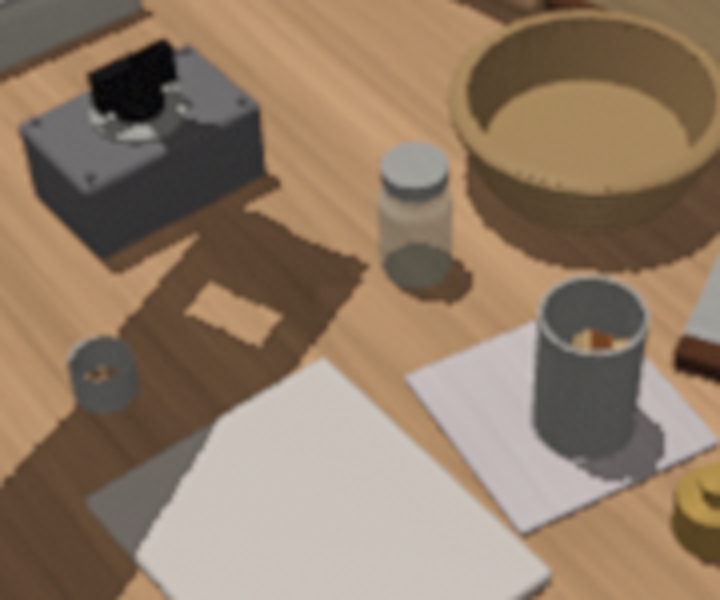

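View pics/t13a.png

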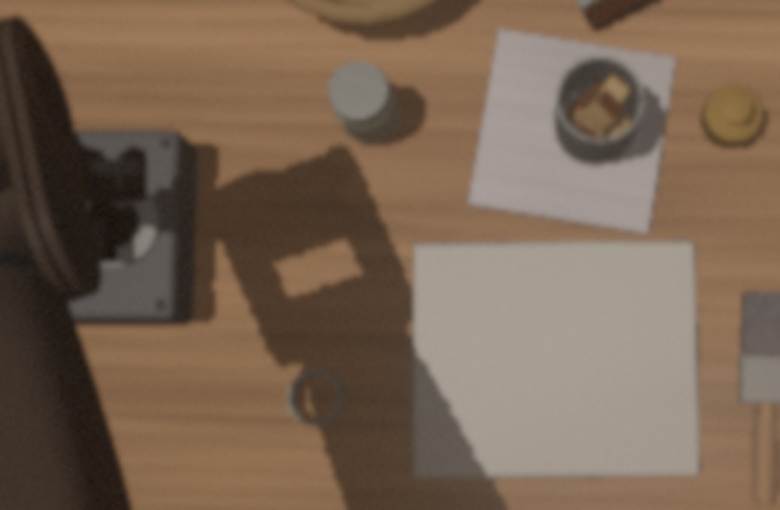

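>>> {"fn": "arm_command", "kwargs": {
  "steps": [
    [[0.001,-0.001,-0.008],[-0.003,-0.009,0.05],0.2],
    [[0.001,-0.001,-0.008],[-0.003,-0.009,0.08],0.2],
    [[0.001,-0.001,-0.008],[-0.003,-0.009,0.11],0.2],
    [[0.001,-0.001,-0.008],[-0.003,-0.009,0.115],0.2],
    [[0.001,-0.001,-0.008],[-0.003,-0.009,0.115],0.2],
    [[0.001,-0.001,-0.008],[-0.003,-0.009,0.115],0.2]
  ]
}}

```text
time: 20.18
eef_pos: [0.5712, 0.3294, 0.0875]
tcp_rot: [1.0, 0.014, 0.002, -0.001]
contact_force: [-0.2, 0.6, -0.4]
opening: 0.599
```

```bash
python3 - <<'E'
from h import *
c=snap('side','s14.png');crop(c,200,60,150,120,5,'s14a.png');st(); plan((.569,.3295,.085,-88.2)) 
E
```

```text
t 20.23 p [0.5711 0.3296 0.0874] q [0.3698 0.3952 1.7164 0.0001 1.0264 1.9122] yaw -88.4 tz [ 0.0032  0.0013 -1.    ] op 0.598 F [ 0.158  -0.3796  0.5234]
(0.569, 0.3295, 0.085, -88.2) [[-0.0012, -0.0033, -0.0031], [-0.0021, 0.0, 0.0024]]
```

View pics/s14a.png

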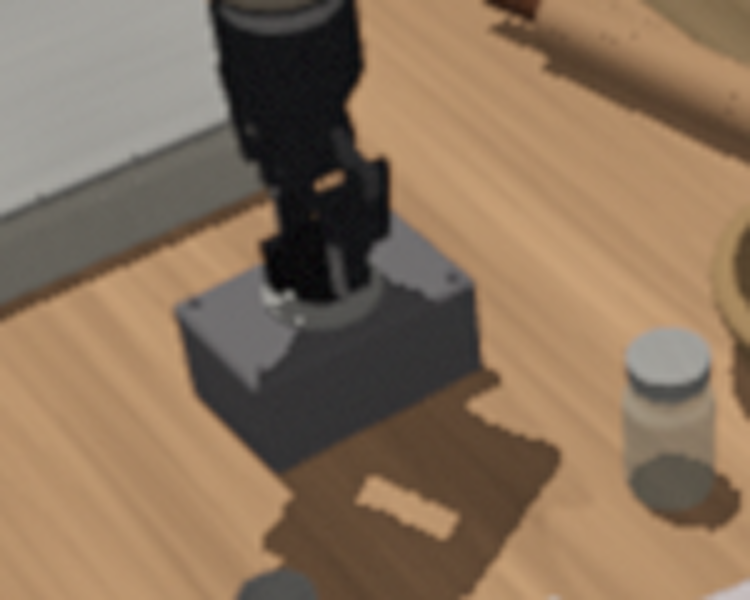

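Now close and read the sideways force.

>>> {"fn": "arm_command", "kwargs": {
  "steps": [
    [[-0.001,-0.003,-0.003],[-0.002,0,0.0024],0.2],
    [[-0.001,-0.003,-0.003],[-0.002,0,0.0024],-1],
    [[-0.001,-0.003,-0.003],[-0.002,0,0.0024],-1],
    [[-0.001,-0.003,-0.003],[-0.002,0,0.0024],-1],
    [[-0.001,-0.003,-0.003],[-0.002,0,0.0024],-1],
    [[-0.001,-0.003,-0.003],[-0.002,0,0.0024],-1]
  ]
}}

```text
time: 20.98
eef_pos: [0.569, 0.3341, 0.0858]
tcp_rot: [1.0, 0.015, 0.001, -0.005]
contact_force: [-1.2, 12.0, -0.9]
opening: 0.159
```

```bash
python3 - <<'E'
from h import *
st();plan((.569,.3295,.085,-88.2),(.569,.3295,.085,1.8))
E
```

```text
t 20.98 p [0.569  0.3341 0.0858] q [0.3746 0.3966 1.7181 0.0089 1.0212 1.9108] yaw -88.3 tz [ 0.0026  0.0092 -1.    ] op 0.159 F [-1.2164 11.9701 -0.9119]
(0.569, 0.3295, 0.085, -88.2) [[-0.0091, -0.0029, -0.0015], [-0.0001, 0.0046, 0.0007]]
(0.569, 0.3295, 0.085, 1.8) [[-0.0049, -0.0094, -1.5723], [-0.0001, 0.0046, 0.0007]]
```

>>> {"fn": "arm_command", "kwargs": {
  "steps": [
    [[-0.009,-0.003,0],[0,-0.0006,0],-1],
    [[-0.009,-0.003,-0.12],[0,-0.0006,0],-1],
    [[-0.009,-0.003,-0.27],[0,-0.0006,0],-1],
    [[-0.008,-0.004,-0.42],[0,-0.0006,0],-1]
  ]
}}

```text
time: 21.48
eef_pos: [0.5691, 0.334, 0.0858]
tcp_rot: [0.974, 0.225, 0.0, 0.0]
contact_force: [0.1, -1.7, -0.1]
opening: 0.161
```

```bash
python3 - <<'E'
from h import *
st();plan((.569,.3345,.085,-65),(.569,.3345,.085,-1))
E
```

```text
t 21.48 p [0.5691 0.334  0.0858] q [ 0.3775  0.3999  1.7134 -0.001   1.0283  1.4946] yaw -64.0 tz [ 0.0004 -0.0008 -1.    ] op 0.161 F [ 0.1023 -1.6847 -0.145 ]
(0.569, 0.3345, 0.085, -65) [[0.0009, 0.0, 0.018], [0.0001, -0.0005, 0.0008]]
(0.569, 0.3345, 0.085, -1) [[0.0008, 0.0005, -1.0991], [0.0001, -0.0005, 0.0008]]
```

Forces have dropped to about 2 N, so the axis is right.

>>> {"fn": "arm_command", "kwargs": {
  "steps": [
    [[0,0,-0.16],[0,0,0],-1],
    [[0,0,-0.32],[0,0,0],-1],
    [[0,0,-0.48],[0,0,0],-1],
    [[0,0,-0.64],[0,0,0],-1],
    [[0,0,-0.8],[0,0,0],-1],
    [[0,0,-0.96],[0,0,0],-1],
    [[0,0,-1.12],[0,0,0],-1],
    [[0,0,-1.12],[0,0,0],-1],
    [[0,0,-1.12],[0,0,0],-1]
  ]
}}

```text
time: 22.6
eef_pos: [0.5699, 0.3335, 0.0858]
tcp_rot: [0.707, 0.708, 0.0, 0.001]
contact_force: [3.0, -1.0, -2.0]
opening: 0.159
```

```bash
python3 - <<'E'
from h import *
s=st();print(s['wrist_torque']);c=snap('side','s15.png');crop(c,200,60,150,120,5,'s15a.png')
E
```

```text
t 22.6 p [0.5699 0.3335 0.0858] q [ 0.3769  0.4002  1.7131 -0.0024  1.0269  0.3766] yaw 0.1 tz [ 0.0021 -0.0014 -1.    ] op 0.159 F [ 2.9836 -1.0361 -2.0238]
[-0.1743 -0.6414  0.0996]
```

View pics/s15a.png

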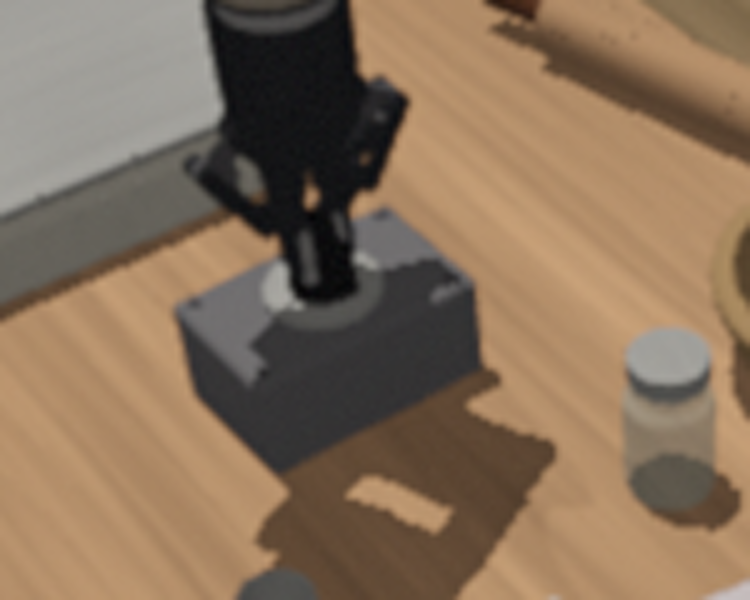

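>>> {"fn": "arm_command", "kwargs": {
  "steps": [
    [[0,0,0],[0,0,0],0],
    [[0,0,0],[0,0,0],0],
    [[0,0,0],[0,0,0],0],
    [[0,0,0],[0,0,-0.05],0],
    [[0,0,0],[0,0,-0.1],0],
    [[0,0,0],[-0.06,-0.03,-0.15],0],
    [[0,0,0],[-0.12,-0.06,-0.17],0],
    [[0,0,0],[-0.18,-0.09,-0.18],0],
    [[0,0,0],[-0.22,-0.1,-0.19],0],
    [[0,0,0],[-0.25,-0.1,-0.2],0],
    [[0,0,0],[-0.25,-0.1,-0.2],0]
  ]
}}

```text
time: 24.02
eef_pos: [0.4701, 0.0817, 0.2877]
tcp_rot: [0.708, 0.706, 0.001, 0.002]
contact_force: [-0.8, -0.7, -0.1]
opening: 0.499
```

```bash
python3 - <<'E'
from h import *
t=snap('top','t16.png');crop(t,140,120,260,170,3,'t16a.png');st()
D=[((0.306,.601,.2305),(.95,.2865,1.5775,1.279)),((.5278,.0609,.0603),(-.0753,.184,2.0444,.9125)),((.5259,.0624,.1289),(-.0727,.0792,2.0145,1.051)),((.6621,-.0396,.1685),(-.2112,.3263,1.6449,1.1923)),((.5383,-.0033,.1543),(-.1944,.0526,1.9911,1.0768)),((.5444,-.0043,.1628),(-.1941,.0457,1.9817,1.0741)),((.6673,-.0406,.1194),(-.2123,.3778,1.6746,1.0909)),((.4466,-.021,.0622),(-.2747,-.003,2.244,.8964)),((.4202,-.0884,.0601),(-.4445,-.036,2.2813,.9)),((.5711,.3296,.0874),(.3698,.3952,1.7164,1.0264))]
A=[];b=[]
for p,q in D:
    rho=p[0]*np.cos(q[0])+p[1]*np.sin(q[0]); lat=-p[0]*np.sin(q[0])+p[1]*np.cos(q[0]); print(round(rho,4),round(lat,4),end=' ')
    a=q[1];f=q[1]+q[2]; w=f+q[3]
    # unknown: L1,L2,e,L3,r0,z0
    A.append([np.sin(a),np.sin(f),np.cos(f),np.sin(w),1,0]);b.append(rho)
    A.append([np.cos(a),np.cos(f),-np.sin(f),np.cos(w),0,1]);b.append(p[2])
A=np.array(A);b=np.array(b)
x,res,rk,sv=np.linalg.lstsq(A,b,rcond=None);print('\n',x,A@x-b,sv)
E
```

```text
t 24.07 p [0.4699 0.0829 0.2868] q [-0.0381 -0.2059  1.9837 -0.0007  1.36   -0.0371] yaw -0.0 tz [ 0.0037 -0.0008 -1.    ] op 0.499 F [ 0.7416  0.6544 -0.1671]
0.6669 0.1007 0.5217 0.1004 0.52 0.1004 0.6557 0.1001 0.5288 0.1007 0.535 0.1008 0.6609 0.1009 0.4356 0.1009 0.4174 0.1009 0.6516 0.1009 
 [0.4431 0.5721 0.0206 0.2503 0.0004 0.2409] [ 0.      0.0001  0.      0.     -0.     -0.0001 -0.     -0.      0.
 -0.     -0.     -0.     -0.0001 -0.0001  0.      0.0001  0.      0.
  0.      0.    ] [6.2868 4.4811 0.5328 0.265  0.2009 0.0319]
```

View pics/t16a.png

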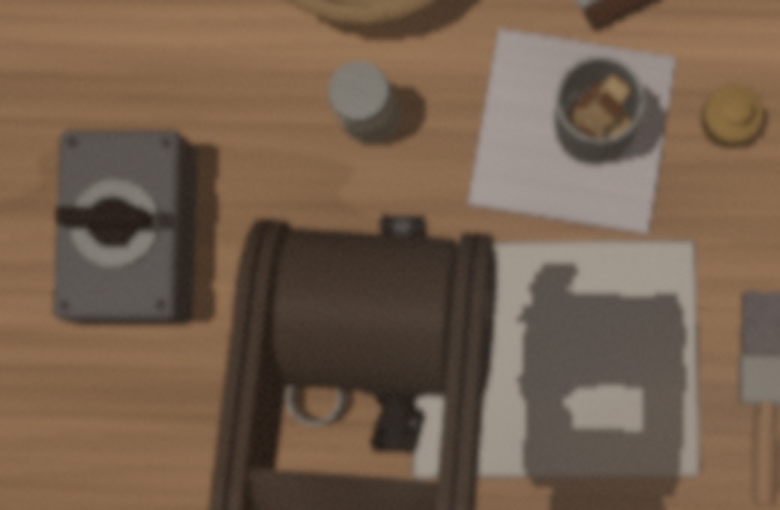

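```bash
cat > kin.py <<'E'
import numpy as np
from scipy.spatial.transform import Rotation as R
L1,L2,E,L3,R0,Z0,LAT=.4431,.5721,.0206,.2503,.0004,.2409,.1006
LO=np.array([-2.77,-.9,.21,-1.53,.24,-2.84]);HI=np.array([2.77,2.22,2.48,4.67,2.81,2.84])
S4=1
def fk(q):
    q1,q2,q3,q4,q5,q6=q;F=q2+q3
    M=R.from_euler('ZYZYZ',[q1,F,S4*q4,q5,q6+np.pi/2]).as_matrix()
    W=R.from_euler('z',q1).apply([R0+L1*np.sin(q2)+L2*np.sin(F)+E*np.cos(F),LAT,Z0+L1*np.cos(q2)+L2*np.cos(F)-E*np.sin(F)])
    return W+L3*M[:,2],M,W
def ik(p,M):
    W=np.array(p)-L3*M[:,2]; r=np.hypot(W[0],W[1])
    if r<LAT: return None
    q1=np.arctan2(W[1],W[0])-np.arcsin(LAT/r)
    rho=np.sqrt(r*r-LAT**2)-R0; z=W[2]-Z0
    L2e=np.hypot(L2,E);de=np.arctan2(E,L2) # fore vec at angle F+de
    D=np.hypot(rho,z); c=(D*D-L1**2-L2e**2)/(2*L1*L2e)
    if abs(c)>1: return None
    g=np.arccos(c) # angle between links
    q3=g-de
    th=np.arctan2(rho,z) # from vertical
    q2=th-np.arctan2(L2e*np.sin(g),L1+L2e*np.cos(g))
    F=q2+q3
    N=R.from_euler('ZY',[q1,F]).inv()*R.from_matrix(M)*R.from_euler('z',-np.pi/2)
    a,b,cc=N.as_euler('ZYZ')
    if b<0: a+=np.pi;b=-b;cc+=np.pi
    q4=a*S4; 
    while q4<-1.53:q4+=2*np.pi
    while q4>4.67:q4-=2*np.pi
    cc=(cc+np.pi)%(2*np.pi)-np.pi
    return np.array([q1,q2,q3,q4,b,cc])
def ok(q,m=.05): return q is not None and np.all(q>LO+m) and np.all(q<HI-m)
def frame(phi,al,sgn,roll=0):
    "tool heading azimuth phi, pitch al below horizontal; jaw horizontal"
    d=np.array([np.cos(al)*np.cos(phi),np.cos(al)*np.sin(phi),-np.sin(al)])
    y=sgn*np.array([np.sin(phi),-np.cos(phi),0]); M=np.c_[np.cross(y,d),y,d]
    return M@R.from_euler('z',roll).as_matrix()
E
python3 - <<'E'
from h import *
import kin
from kin import *
s=st()
p,M,W=fk(s['qpos']);print(p-s['eef_pos'],M.T@R.from_quat(s['tcp_rot']).as_matrix())
print(ik(s['eef_pos'],R.from_quat(s['tcp_rot']).as_matrix()))
q=[0.3746,0.3966,1.7181,0.0089,1.0212,1.9108];print(fk(q)[1][:,2],'meas',.0026,.0092)
G=np.array([.668,-.0400,.066])
for al in (10,20,30,40):
  for ph in range(-90,91,15):
    for sg in(1,-1):
      M=frame(np.radians(ph),np.radians(al),sg);q=ik(G+.02*M[:,2],M)
      if ok(q): print('grasp',al,ph,sg,q, 'W',fk(q)[2])
H=np.array([.534,-.357,.215])
for al in (0,10,20):
  for ph in range(-150,91,15):
    for sg in(1,-1):
      M=frame(np.radians(ph),np.radians(al),sg);q=ik(H+.02*M[:,2],M)
      if ok(q): print('pour',al,ph,sg,q)
E
```

```text
t 24.07 p [0.4699 0.0829 0.2868] q [-0.0381 -0.2059  1.9837 -0.0007  1.36   -0.0371] yaw -0.0 tz [ 0.0037 -0.0008 -1.    ] op 0.499 F [ 0.7416  0.6544 -0.1671]Traceback (most recent call last):
  File "<stdin>", line 5, in <module>
  File "kin.py", line 8, in fk
    M=R.from_euler('ZYZYZ',[q1,F,S4*q4,q5,q6+np.pi/2]).as_matrix()
      ~~~~~~~~~~~~^^^^^^^^^^^^^^^^^^^^^^^^^^^^^^^^^^^^
  File "scipy/spatial/transform/_rotation.pyx", line 1413, in scipy.spatial.transform._rotation.Rotation.from_euler
ValueError: Expected axis specification to be a non-empty string of upto 3 characters, got ZYZYZ
```

```bash
sed -i "s/M=R.from_euler('ZYZYZ',\[q1,F,S4\*q4,q5,q6+np.pi\/2\]).as_matrix()/M=(R.from_euler('ZY',[q1,F])*R.from_euler('ZYZ',[S4*q4,q5,q6+np.pi\/2])).as_matrix()/" kin.py
cat > g.py <<'E'
from h import *
from kin import *
s=st()
p,M,W=fk(s['qpos']);print(p-s['eef_pos'],M.T@R.from_quat(s['tcp_rot']).as_matrix())
print(ik(s['eef_pos'],R.from_quat(s['tcp_rot']).as_matrix()))
q=[0.3746,0.3966,1.7181,0.0089,1.0212,1.9108];print(fk(q)[1][:,2],'meas',.0026,.0092)
G=np.array([.668,-.0400,.066])
for al in (10,20,30,40):
  for ph in range(-90,91,15):
    for sg in(1,-1):
      M=frame(np.radians(ph),np.radians(al),sg);q=ik(G+.02*M[:,2],M)
      if ok(q): print('grasp',al,ph,sg,q, 'W',fk(q)[2])
H=np.array([.534,-.357,.215])
for al in (0,10,20):
  for ph in range(-150,91,15):
    for sg in(1,-1):
      M=frame(np.radians(ph),np.radians(al),sg);q=ik(H+.02*M[:,2],M)
      if ok(q): print('pour',al,ph,sg,q)
E
python3 g.py
```

```text
t 24.07 p [0.4699 0.0829 0.2868] q [-0.0381 -0.2059  1.9837 -0.0007  1.36   -0.0371] yaw -0.0 tz [ 0.0037 -0.0008 -1.    ] op 0.499 F [ 0.7416  0.6544 -0.1671]
[-0.     -0.0003 -0.0002] [[ 1.  0.  0.]
 [-0.  1. -0.]
 [-0.  0.  1.]]
[-0.0375 -0.2058  1.9833 -0.0007  1.3604 -0.0365]
[ 0.0025  0.0092 -1.    ] meas 0.0026 0.0092
grasp 10 -90 1 [ 0.1271  0.8089  1.6047 -1.3603  1.5242 -2.2926] W [0.668  0.1868 0.106 ]
grasp 10 -90 -1 [ 0.1271  0.8089  1.6047 -1.3603  1.5242  0.849 ] W [0.668  0.1868 0.106 ]
grasp 10 -60 1 [ 0.0994  0.6487  1.9068  4.4494  1.193  -2.144 ] W [0.5546 0.1564 0.106 ]
grasp 10 -60 -1 [0.0994 0.6487 1.9068 4.4494 1.193  0.9975] W [0.5546 0.1564 0.106 ]
grasp 10 -45 1 [ 0.0388  0.5801  2.037   4.1148  1.0642 -2.0046] W [0.5076 0.1204 0.106 ]
grasp 10 -45 -1 [0.0388 0.5801 2.037  4.1148 1.0642 1.137 ] W [0.5076 0.1204 0.106 ]
grasp 10 -30 1 [-0.058   0.5262  2.1399  3.7031  0.9798 -1.8209] W [0.4716 0.0734 0.106 ]
grasp 10 -30 -1 [-0.058   0.5262  2.1399  3.7031  0.9798  1.3207] W [0.4716 0.0734 0.106 ]
grasp 10 -15 1 [-0.1842  0.4931  2.2033  3.2354  0.9527 -1.61
[... 13108 characters left out ...]
]
pour 20 15 -1 [-1.0968  0.2009  2.0629  1.4231  1.191   2.5146]
pour 20 30 1 [-1.1048  0.3066  1.93    1.259   1.4013 -0.6492]
pour 20 30 -1 [-1.1048  0.3066  1.93    1.259   1.4013  2.4924]
pour 20 45 1 [-1.0879  0.4124  1.7871  1.1136  1.5961 -0.6883]
pour 20 45 -1 [-1.0879  0.4124  1.7871  1.1136  1.5961  2.4533]
pour 20 60 1 [-1.0531  0.5138  1.6419  0.9772  1.7792 -0.7444]
pour 20 60 -1 [-1.0531  0.5138  1.6419  0.9772  1.7792  2.3972]
pour 20 75 1 [-1.0057  0.6075  1.5015  0.8399  1.951  -0.8226]
pour 20 75 -1 [-1.0057  0.6075  1.5015  0.8399  1.951   2.319 ]
pour 20 90 1 [-0.9497  0.6907  1.3726  0.6899  2.1079 -0.9313]
pour 20 90 -1 [-0.9497  0.6907  1.3726  0.6899  2.1079  2.2103]
```

```bash
python3 - <<'E'
from h import *
c=load('t16.png');crop(c,300,125,80,80,8,'t16b.png');crop(load('top0.png'),300,125,80,80,8,'t0d.png')
d=snap('side','s17.png');crop(d,320,140,90,80,8,'s17a.png')
E
```

```text
(no output)
```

View pics/t16b.png

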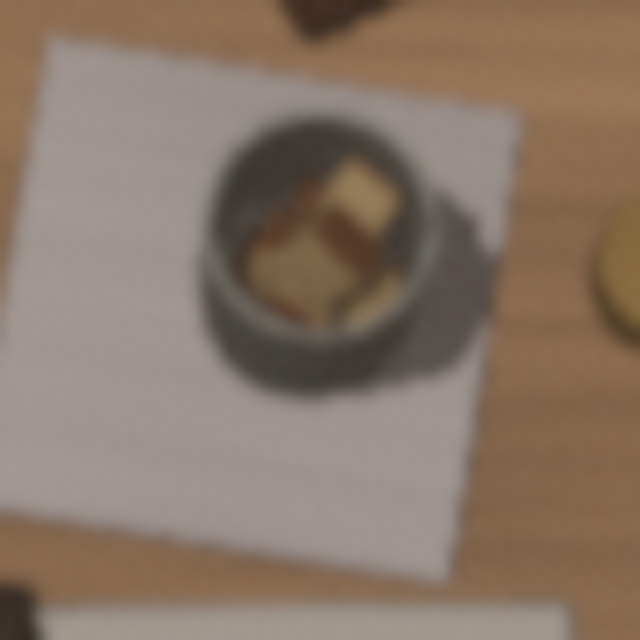

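View pics/t0d.png

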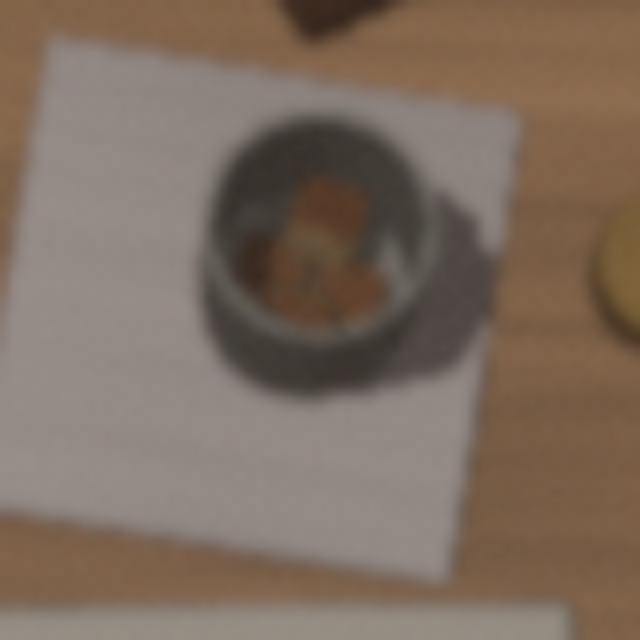

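View pics/s17a.png

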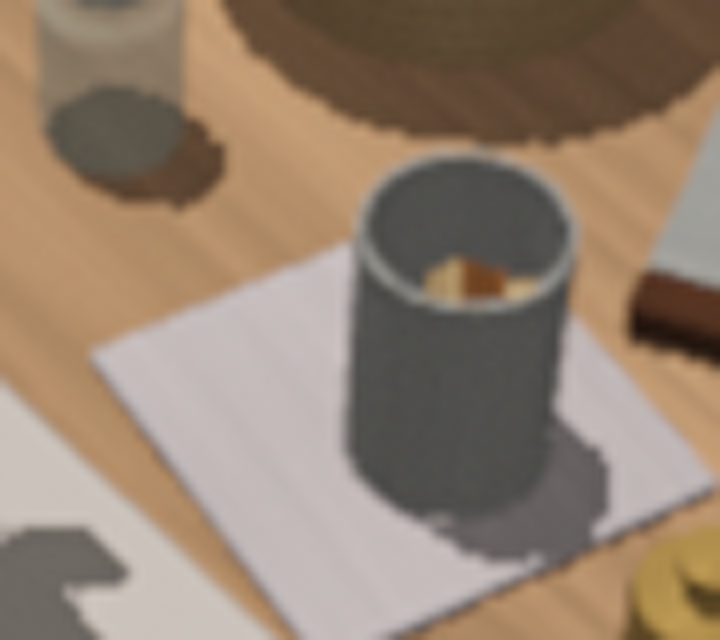

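```bash
cat > traj.py <<'E'
from h import *
from kin import *
def rows_from(qs,s,g):
    "qs list of joint vectors -> rows relative to state"
    out=[]
    for q in qs:
        p,M,W=fk(q); r=row(p,M,s); out.append([[round(v,3) for v in r[0]],[round(v,4) for v in r[1]],g])
    return out
E
python3 - <<'E'
from traj import *
t=load('t16.png');d=load('s17.png')
print(p2w(t,339.8,152.9,.106),p2w(d,378,168.3,.106))
print('weight',p2w(t,300+650/8,125+265/8,.03))
s=st();q0=s['qpos']
G=np.array([.668,-.039,.066])
for ph,al in((15,20),(20,20),(10,20),(15,25)):
  for sg in(1,-1):
    M=frame(np.radians(ph),np.radians(al),sg)
    pre=G-.09*M[:,2]; print(ph,al,sg,'pre',ik(pre,M),'hi',ik(pre+[0,0,.12],M),'lift',ik(G+.02*M[:,2]+[0,0,.19],M))
E
```

```text
[ 0.6694 -0.0398  0.106 ] [ 0.6692 -0.0413  0.106 ]
weight [ 0.6761 -0.1433  0.03  ]
t 24.12 p [0.4698 0.0837 0.2861] q [-0.0365 -0.2047  1.9839 -0.0006  1.3599 -0.0371] yaw 0.0 tz [ 0.0024 -0.0007 -1.    ] op 0.502 F [0.2773 0.98   0.188 ]
15 20 1 pre [-0.5954  0.1754  2.4033  2.0145  0.9052 -1.0322] hi [-0.5954 -0.1492  2.4022  1.7413  0.8051 -0.6197] lift [-0.4205  0.0085  2.1824  1.8116  0.6562 -0.5715]
15 20 -1 pre [-0.5954  0.1754  2.4033  2.0145  0.9052  2.1094] hi [-0.5954 -0.1492  2.4022  1.7413  0.8051  2.5219] lift [-0.4205  0.0085  2.1824  1.8116  0.6562  2.5701]
20 20 1 pre [-0.6403  0.2061  2.3637  1.8777  0.9681 -0.9896] hi [-0.6403 -0.1038  2.3626  1.6515  0.9073 -0.6105] lift [-0.4506  0.0301  2.1604  1.7209  0.7498 -0.5422]
20 20 -1 pre [-0.6403  0.2061  2.3637  1.8777  0.9681  2.152 ] hi [-0.6403 -0.1038  2.3626  1.6515  0.9073  2.5311] lift [-0.4506  0.0301  2.1604  1.7209  0.7498  2.5994]
10 20 1 pre [-0.5404  0.1501  2.4349  2.1712  0.8429 -1.0884] hi [-0.5404 -0.1874  2.4338  1.8504  0.6957 -0.6466] lift [-0.3866 -0.0087  2.1996  1.9233  0.562  -0.6218]
10 20 -1 pre [-0.5404  0.1501  2.4349  2.1712  0.8429  2.0532] hi [-0.5404 -0.1874  2.4338  1.8504  0.6957  2.495 ] lift [-0.3866 -0.0087  2.1996  1.9233  0.562   2.5197]
15 25 1 pre [-0.5725  0.1134  2.3887  1.9092  0.792  -0.9006] hi [-0.5725 -0.1824  2.3681  1.5796  0.7361 -0.4481] lift [-0.41   -0.0066  2.1571  1.6329  0.6006 -0.3994]
15 25 -1 pre [-0.5725  0.1134  2.3887  1.9092  0.792   2.241 ] hi [-0.5725 -0.1824  2.3681  1.5796  0.7361  2.6935] lift [-0.41   -0.0066  2.1571  1.6329  0.6006  2.7421]
```

```bash
python3 - <<'E'
from traj import *
s=st();q0=s['qpos']
G=np.array([.669,-.040,.066]);M=frame(np.radians(20),np.radians(20),1)
pre=G-.09*M[:,2];hi=ik(pre+[0,0,.12],M)
qs=[q0+(hi-q0)*min(1,(i+1)/12) for i in range(12)]
prev=R.from_quat(s['tcp_rot'])
for q in qs:
    p,m,W=fk(q);a=(prev.inv()*R.from_matrix(m)).magnitude();prev=R.from_matrix(m);print(p,W,np.degrees(a).round(1))
for r in rows_from(qs,s,1): print(r)
E
```

```text
t 24.12 p [0.4698 0.0837 0.2861] q [-0.0365 -0.2047  1.9839 -0.0006  1.3599 -0.0371] yaw 0.0 tz [ 0.0024 -0.0007 -1.    ] op 0.502 F [0.2773 0.98   0.188 ]
[0.474  0.093  0.2668] [0.4706 0.06   0.5149] 7.9
[0.4808 0.1009 0.2521] [0.4699 0.0366 0.4938] 8.0
[0.4902 0.1061 0.2414] [0.4673 0.0137 0.4729] 8.0
[0.502  0.1077 0.2343] [ 0.4627 -0.0087  0.4523] 8.1
[0.5157 0.1047 0.2299] [ 0.4563 -0.0304  0.4321] 8.2
[0.5306 0.0964 0.2277] [ 0.4481 -0.0512  0.4123] 8.4
[0.5459 0.0825 0.2268] [ 0.4383 -0.0709  0.3928] 8.5
[0.5604 0.0626 0.2265] [ 0.4268 -0.0895  0.3737] 8.6
[0.5731 0.037  0.226 ] [ 0.414  -0.1067  0.3551] 8.8
[0.5829 0.0061 0.2246] [ 0.3999 -0.1225  0.337 ] 8.9
[ 0.5887 -0.0296  0.2217] [ 0.3847 -0.1368  0.3194] 9.1
[ 0.5895 -0.0689  0.2168] [ 0.3685 -0.1494  0.3024] 9.2
[[-0.009, 0.133, 0.036], [0.0093, 0.0042, 0.0194], 1]
[[-0.031, 0.262, 0.083], [0.0173, 0.011, 0.034], 1]
[[-0.065, 0.385, 0.14], [0.0225, 0.0204, 0.0447], 1]
[[-0.11, 0.502, 0.207], [0.024, 0.0321, 0.0519], 1]
[[-0.166, 0.61, 0.283], [0.021, 0.0458, 0.0563], 1]
[[-0.23, 0.709, 0.369], [0.0128, 0.0607, 0.0585], 1]
[[-0.303, 0.798, 0.464], [-0.0012, 0.0759, 0.0595], 1]
[[-0.383, 0.875, 0.567], [-0.021, 0.0904, 0.0598], 1]
[[-0.468, 0.94, 0.679], [-0.0466, 0.1032, 0.0604], 1]
[[-0.557, 0.992, 0.799], [-0.0776, 0.1129, 0.0618], 1]
[[-0.648, 1.032, 0.926], [-0.1133, 0.1187, 0.0648], 1]
[[-0.739, 1.058, 1.061], [-0.1526, 0.1195, 0.0697], 1]
```

>>> {"fn": "arm_command", "kwargs": {
  "steps": [
    [[-0.009,0.133,0.036],[0.0093,0.0042,0.0194],1],
    [[-0.031,0.262,0.083],[0.0173,0.011,0.034],1],
    [[-0.065,0.385,0.14],[0.0225,0.0204,0.0447],1],
    [[-0.11,0.502,0.207],[0.024,0.032,0.052],1],
    [[-0.166,0.61,0.283],[0.021,0.046,0.0563],1],
    [[-0.23,0.709,0.369],[0.0128,0.061,0.0585],1],
    [[-0.303,0.798,0.464],[-0.0012,0.076,0.0595],1],
    [[-0.383,0.875,0.567],[-0.021,0.09,0.06],1],
    [[-0.468,0.94,0.679],[-0.0466,0.103,0.06],1],
    [[-0.557,0.992,0.799],[-0.0776,0.113,0.062],1],
    [[-0.648,1.032,0.926],[-0.1133,0.1187,0.065],1],
    [[-0.739,1.058,1.061],[-0.1526,0.1195,0.07],1]
  ]
}}

```text
time: 25.62
eef_pos: [0.5898, -0.0686, 0.2156]
tcp_rot: [0.807, 0.14, 0.565, -0.1]
contact_force: [-1.0, -0.3, 0.1]
opening: 0.999
```

>>> {"fn": "arm_command", "kwargs": {
  "steps": [
    [[0,0,0],[0,0,0],1],
    [[0,0,0],[0,0,0],1]
  ]
}}

```text
time: 25.88
eef_pos: [0.59, -0.0672, 0.2153]
tcp_rot: [0.807, 0.141, 0.565, -0.102]
contact_force: [0.3, 0.1, 0.5]
opening: 0.999
```

```bash
cat > hi.py <<'E'
from traj import *
s=st()
G=np.array([.669,-.040,.066]);M=frame(np.radians(20),np.radians(20),1)
p,m,W=fk(s['qpos']);print('fkerr',p-s['eef_pos'])
for P in (G-.09*M[:,2]+[0,0,.12],G-.09*M[:,2],G+.02*M[:,2],G+.02*M[:,2]+[0,0,.19]): print(row(P,M,s), ik(P,M))
E
python3 hi.py; python3 - <<'E'
from h import *
t=snap('top','t18.png');crop(t,240,100,190,170,4,'t18a.png')
d=snap('side','s18.png');crop(d,220,100,200,150,4,'s18a.png')
E
```

```text
t 25.88 p [ 0.59   -0.0672  0.2153] q [-0.6362 -0.0962  2.358   1.6554  0.9064 -0.6098] yaw -70.0 tz [ 0.8824  0.3236 -0.3417] op 0.999 F [0.2855 0.1157 0.5022]
fkerr [0.0008 0.     0.0006]
[[-0.0023, -0.0003, -0.0039], [0.001, 0.0014, -0.0015]] [-0.6409 -0.1004  2.3596  1.6514  0.9078 -0.6109]
[[-0.0023, -0.0003, -0.0039], [-0.1118, 0.002, 0.0395]] [-0.6409  0.2084  2.3607  1.8767  0.9681 -0.9887]
[[-0.0023, -0.0003, -0.0039], [-0.1118, 0.0022, 0.1495]] [-0.4516  0.4339  2.1566  2.0819  0.8841 -1.0632]
[[-0.0023, -0.0003, -0.0039], [0.0668, 0.0014, 0.0846]] [-0.4516  0.0328  2.1576  1.7202  0.7506 -0.5419]
```

View pics/t18a.png

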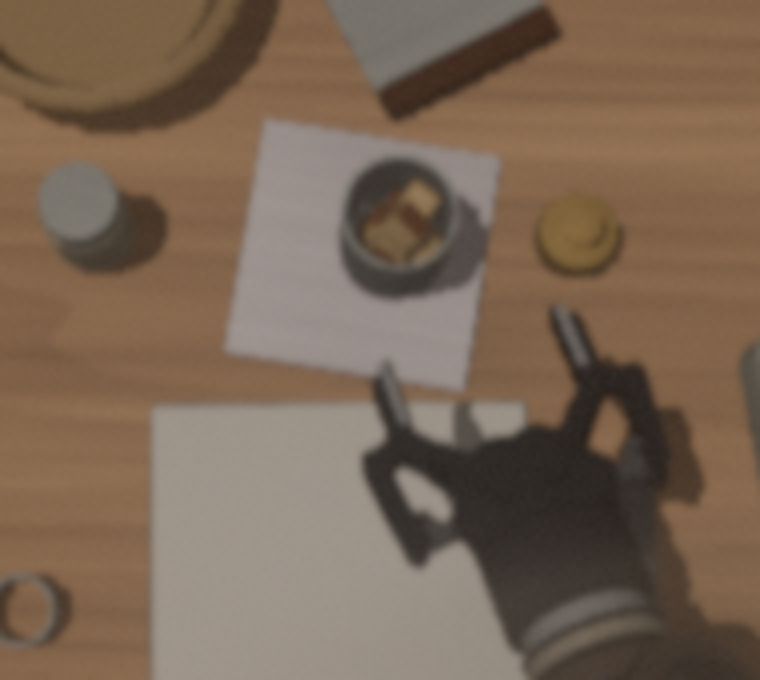

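View pics/s18a.png

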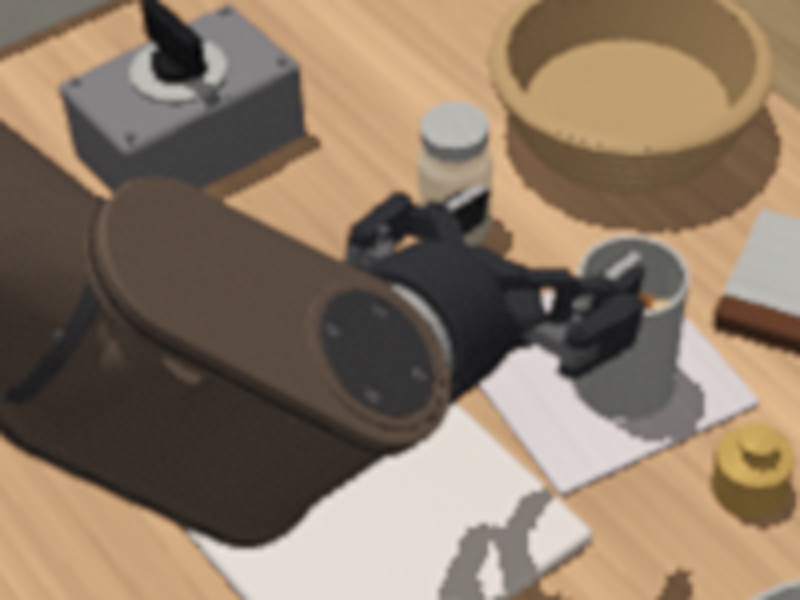

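>>> {"fn": "arm_command", "kwargs": {
  "steps": [
    [[-0.002,0,-0.004],[-0.04,0.002,0.012],1],
    [[-0.002,0,-0.004],[-0.08,0.002,0.027],1],
    [[-0.002,0,-0.004],[-0.112,0.002,0.0395],1],
    [[-0.002,0,-0.004],[-0.112,0.002,0.0395],1],
    [[-0.002,0,-0.004],[-0.112,0.002,0.0395],1]
  ]
}}

```text
time: 26.6
eef_pos: [0.5908, -0.0694, 0.099]
tcp_rot: [0.806, 0.143, 0.566, -0.099]
contact_force: [-0.4, -0.0, 0.0]
opening: 0.998
```

```bash
python3 - <<'E'
from h import *
t=snap('top','t19.png');crop(t,280,110,150,130,5,'t19a.png')
d=snap('side','s19.png');crop(d,280,110,150,130,5,'s19a.png')
E
python3 hi.py
```

```text
t 26.7 p [ 0.591  -0.0698  0.0998] q [-0.6395  0.2042  2.3568  1.8765  0.9677 -0.9863] yaw -70.0 tz [ 0.8847  0.3208 -0.3383] op 1.001 F [-0.329  -0.2062 -0.6127]
fkerr [ 0.0009 -0.      0.0007]
[[0.0011, -0.004, 0.0045], [0.1098, -0.0008, -0.0406]] [-0.6409 -0.1004  2.3596  1.6514  0.9078 -0.6109]
[[0.0011, -0.004, 0.0045], [-0.0032, -0.0013, 0.0]] [-0.6409  0.2084  2.3607  1.8767  0.9681 -0.9887]
[[0.0011, -0.004, 0.0045], [-0.0036, -0.0015, 0.11]] [-0.4516  0.4339  2.1566  2.0819  0.8841 -1.0632]
[[0.0011, -0.004, 0.0045], [0.1752, -0.0006, 0.0457]] [-0.4516  0.0328  2.1576  1.7202  0.7506 -0.5419]
```

View pics/t19a.png

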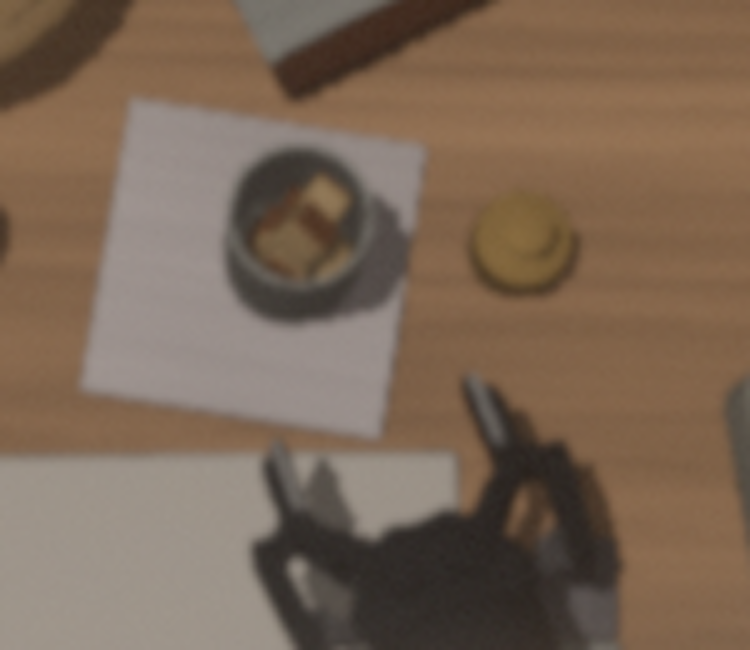

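View pics/s19a.png

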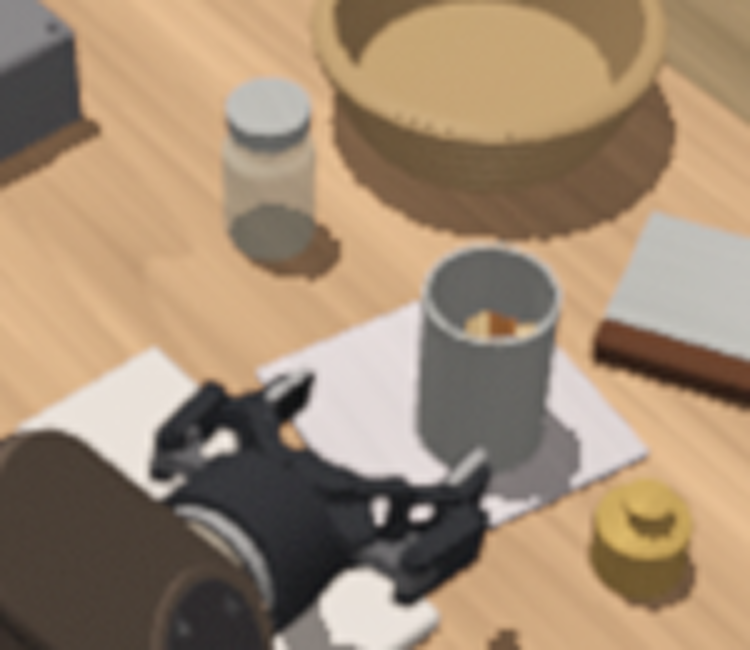

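>>> {"fn": "arm_command", "kwargs": {
  "steps": [
    [[0.001,-0.004,0.004],[-0.003,-0.003,0.02],1],
    [[0.001,-0.004,0.004],[-0.003,-0.003,0.05],1],
    [[0.001,-0.004,0.004],[-0.003,-0.003,0.08],1],
    [[0.001,-0.004,0.004],[-0.003,-0.003,0.1],1],
    [[0.001,-0.004,0.004],[-0.003,-0.003,0.11],1],
    [[0.001,-0.004,0.004],[-0.003,-0.003,0.11],1],
    [[0.001,-0.004,0.004],[-0.003,-0.003,0.11],1]
  ]
}}

```text
time: 27.58
eef_pos: [0.686, -0.0323, 0.0603]
tcp_rot: [0.807, 0.142, 0.565, -0.099]
contact_force: [-0.1, -1.0, -0.7]
opening: 0.999
```

```bash
python3 - <<'E'
from h import *
t=snap('top','t20.png');crop(t,280,110,150,130,5,'t20a.png')
d=snap('side','s20.png');crop(d,280,110,150,130,5,'s20a.png')
E
python3 hi.py
```

```text
t 27.68 p [ 0.6859 -0.0324  0.06  ] q [-0.4489  0.4299  2.1576  2.0836  0.8812 -1.0618] yaw -70.0 tz [ 0.8833  0.3207 -0.3419] op 1.004 F [ 0.0387  0.2144 -0.3389]
fkerr [ 0.001  -0.      0.0007]
[[0.0008, -0.0001, 0.0004], [0.112, 0.0015, -0.1505]] [-0.6409 -0.1004  2.3596  1.6514  0.9078 -0.6109]
[[0.0008, -0.0001, 0.0004], [-0.0007, 0.0014, -0.1094]] [-0.6409  0.2084  2.3607  1.8767  0.9681 -0.9887]
[[0.0008, -0.0001, 0.0004], [-0.0007, 0.0013, 0.0006]] [-0.4516  0.4339  2.1566  2.0819  0.8841 -1.0632]
[[0.0008, -0.0001, 0.0004], [0.1778, 0.0015, -0.0644]] [-0.4516  0.0328  2.1576  1.7202  0.7506 -0.5419]
```

View pics/t20a.png

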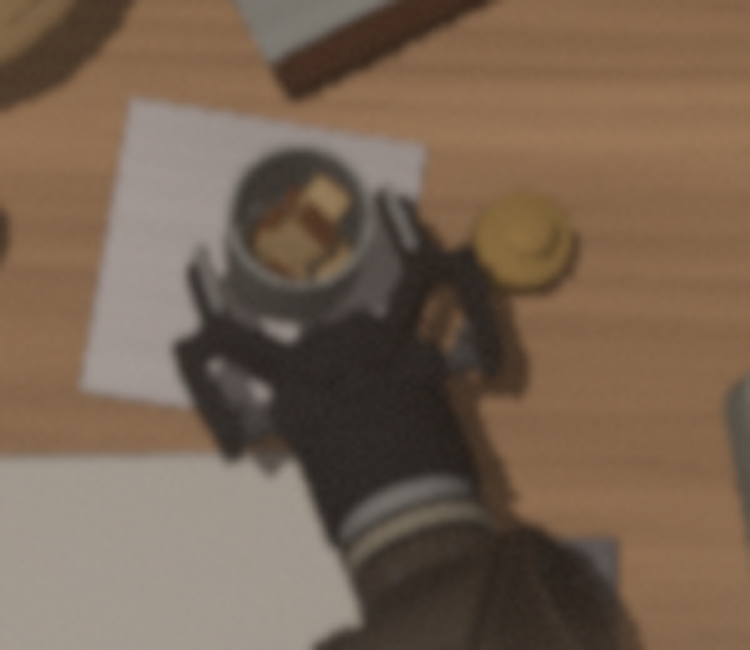

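View pics/s20a.png

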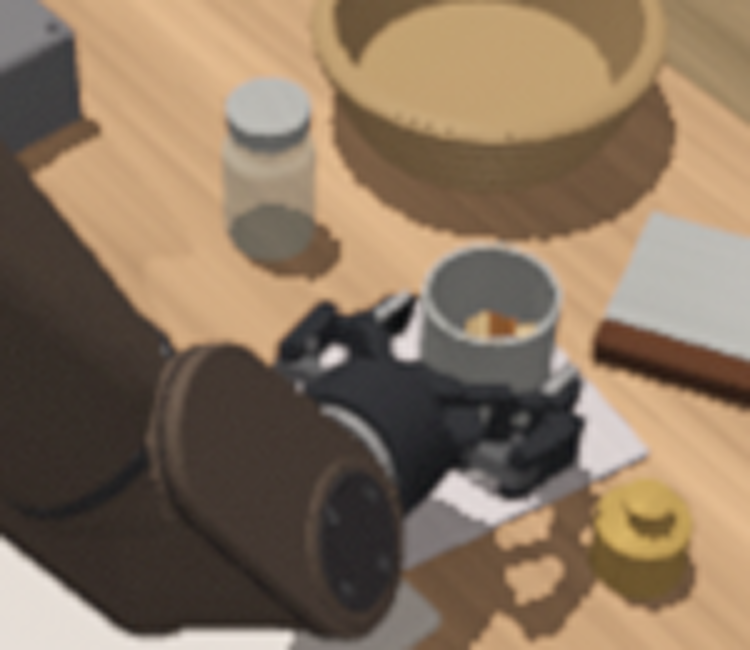

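>>> {"fn": "arm_command", "kwargs": {
  "steps": [
    [[0,0,0],[0,0,0],0.5],
    [[0,0,0],[0,0,0],0],
    [[0,0,0],[0,0,0],-1],
    [[0,0,0],[0,0,0],-1],
    [[0,0,0],[0,0,0],-1]
  ],
  "force": 70
}}

```text
time: 28.3
eef_pos: [0.6861, -0.0328, 0.0605]
tcp_rot: [0.806, 0.142, 0.565, -0.099]
contact_force: [-4.7, -2.4, 4.6]
opening: 0.757
```

```bash
python3 - <<'E'
from h import *
t=snap('top','t21.png');crop(t,280,110,150,130,5,'t21a.png')
E
python3 hi.py
```

```text
t 28.35 p [ 0.6861 -0.0327  0.0605] q [-0.4493  0.4296  2.1574  2.084   0.8816 -1.0618] yaw -70.1 tz [ 0.8838  0.3203 -0.3411] op 0.762 F [-3.566  -2.752   4.6336]
fkerr [ 0.001  -0.0001  0.0007]
[[0.0013, -0.001, 0.0004], [0.1117, 0.0012, -0.1503]] [-0.6409 -0.1004  2.3596  1.6514  0.9078 -0.6109]
[[0.0013, -0.001, 0.0004], [-0.0011, 0.0011, -0.1093]] [-0.6409  0.2084  2.3607  1.8767  0.9681 -0.9887]
[[0.0013, -0.001, 0.0004], [-0.0012, 0.001, 0.0007]] [-0.4516  0.4339  2.1566  2.0819  0.8841 -1.0632]
[[0.0013, -0.001, 0.0004], [0.1774, 0.0011, -0.0642]] [-0.4516  0.0328  2.1576  1.7202  0.7506 -0.5419]
```

View pics/t21a.png

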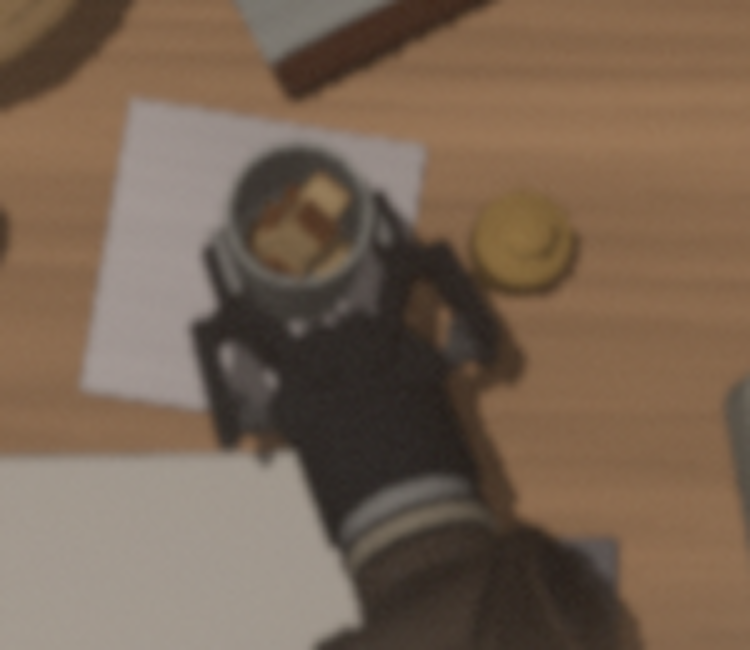

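>>> {"fn": "arm_command", "kwargs": {
  "steps": [
    [[0,0,0],[0,0,0],0.8],
    [[0,0,0],[0,0,0],0.8],
    [[0,0,0],[0.003,0.0007,0.002],0.8],
    [[0,0,0],[0.0065,0.0007,0.004],0.8],
    [[0,0,0],[0.0065,0.0007,0.004],0.8],
    [[0,0,0],[0.0065,0.0007,0.004],0.8]
  ]
}}

```text
time: 29.1
eef_pos: [0.692, -0.0313, 0.0652]
tcp_rot: [0.806, 0.142, 0.565, -0.099]
contact_force: [0.3, -0.5, 0.8]
opening: 0.894
```

```bash
python3 - <<'E'
from h import *
st()
t=snap('top','t22.png');crop(t,310,130,80,70,9,'t22a.png')
E
```

```text
t 29.1 p [ 0.692  -0.0313  0.0652] q [-0.4411  0.4258  2.147   2.0822  0.8708 -1.0485] yaw -70.1 tz [ 0.8837  0.3203 -0.3412] op 0.894 F [ 0.2696 -0.456   0.8321]
```

View pics/t22a.png

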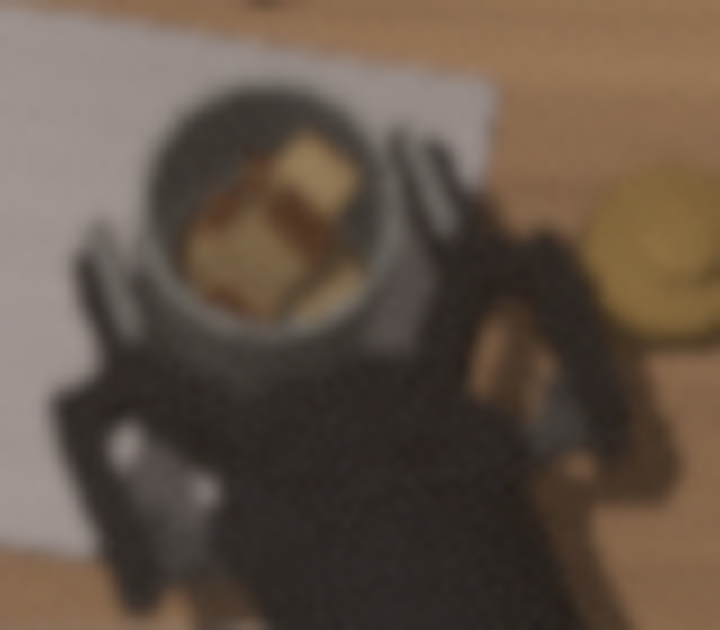

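>>> {"fn": "arm_command", "kwargs": {
  "steps": [
    [[0,0,0],[0,0,0],-1],
    [[0,0,0],[0,0,0],-1],
    [[0,0,0],[0,0,0],-1],
    [[0,0,0],[0,0,0],-1],
    [[0,0,0],[0.01,0,-0.0034],-1],
    [[0,0,0],[0.02,0,-0.007],-1],
    [[0,0,0],[0.038,0,-0.0137],-1],
    [[0,0,0],[0.038,0,-0.0137],-1]
  ]
}}

```text
time: 30.15
eef_pos: [0.6928, -0.0317, 0.1078]
tcp_rot: [0.806, 0.143, 0.566, -0.098]
contact_force: [1.1, -0.0, -2.5]
opening: 0.764
```

```bash
python3 - <<'E'
from h import *
st()
d=snap('side','s23.png');crop(d,300,100,120,100,6,'s23a.png')
E
```

```text
t 30.15 p [ 0.6928 -0.0317  0.1078] q [-0.441   0.3289  2.1597  2.0198  0.833  -0.9535] yaw -70.1 tz [ 0.8849  0.3194 -0.3391] op 0.764 F [ 1.0693 -0.0102 -2.475 ]
```

View pics/s23a.png

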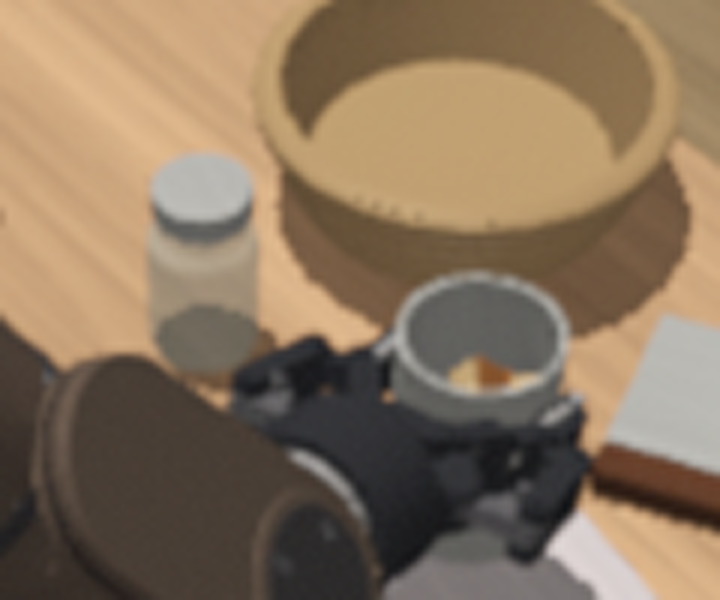

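```bash
cat > b.py <<'E'
from traj import *
s=st();q0=s['qpos']
Mg=R.from_quat(s['tcp_rot']).as_matrix()
qA=ik(s['eef_pos']+[0,0,.165],Mg)
ph=np.radians(-15);al=np.radians(10)
hv=np.array([np.cos(ph),np.sin(ph),0])
def pour(z,roll): 
    M=frame(ph,al,1,roll); Gp=np.array([.534,-.357,0])+.022*hv+[0,0,z]; return ik(Gp+.025*M[:,2],M)
if __name__=='__main__':
    print(qA,ok(qA))
    for z,r in((.27,0),(.255,1.57),(.215,2.6),(.215,3.14)): print(z,r,pour(z,r),ok(pour(z,r)))
    qB=pour(.27,0)
    qs=[qA+(qB-qA)*(i+1)/10 for i in range(10)]
    for q in qs: print(fk(q)[0],end=' ')
    print(); print(rows_from([q0+(qA-q0)*.33,q0+(qA-q0)*.67,qA,qA],s,-1))
E
python3 b.py
```

```text
t 30.2 p [ 0.6922 -0.0315  0.1065] q [-0.441   0.3303  2.1605  2.0197  0.8327 -0.954 ] yaw -70.1 tz [ 0.8841  0.3196 -0.3408] op 0.762 F [-0.9177  0.1514 -2.0747]
[-0.4418  0.0074  2.1359  1.679   0.7354 -0.4786] True
0.27 0 [-0.9519  0.0298  2.2185  2.0687  0.7946 -0.8022] True
0.255 1.57 [-0.9519  0.059   2.2231  2.0972  0.8112  0.7268] True
0.215 2.6 [-0.9519  0.1425  2.2299  2.1664  0.8593  1.6536] True
0.215 3.14 [-0.9519  0.1425  2.2299  2.1664  0.8593  2.1936] True
[ 0.6894 -0.0662  0.2709] [ 0.6847 -0.1011  0.2704] [ 0.6782 -0.1359  0.2698] [ 0.6697 -0.1706  0.2693] [ 0.6594 -0.205   0.2688] [ 0.6472 -0.239   0.2682] [ 0.633  -0.2726  0.2677] [ 0.6169 -0.3055  0.2671] [ 0.5989 -0.3377  0.2664] [ 0.579  -0.3691  0.2657] 
[[[0.015, 0.003, 0.003], [0.0537, 0.0012, -0.0139], -1], [[0.015, 0.002, 0.002], [0.106, 0.0012, -0.0333], -1], [[0.0, 0.0, 0.0], [0.1551, 0.0004, -0.0562], -1], [[0.0, 0.0, 0.0], [0.1551, 0.0004, -0.0562], -1]]
```

>>> {"fn": "arm_command", "kwargs": {
  "steps": [
    [[0,0,0],[0.04,0,-0.0145],-1],
    [[0,0,0],[0.08,0,-0.029],-1],
    [[0,0,0],[0.12,0,-0.0435],-1],
    [[0,0,0],[0.155,0,-0.056],-1],
    [[0,0,0],[0.155,0,-0.056],-1],
    [[0,0,0],[0.155,0,-0.056],-1]
  ]
}}

```text
time: 30.95
eef_pos: [0.6913, -0.0307, 0.2681]
tcp_rot: [0.807, 0.142, 0.564, -0.099]
contact_force: [-0.2, 0.2, -2.7]
opening: 0.764
```

```bash
python3 - <<'E'
from b import *
qB=pour(.27,0)
qs=[q0+(qB-q0)*(i+1)/10 for i in range(10)]
for r in rows_from(qs,s,-1):print(r)
d=snap('side','s24.png');print()
E
```

```text
t 30.95 p [ 0.6913 -0.0307  0.2681] q [-0.4403  0.0104  2.1369  1.6793  0.7337 -0.4793] yaw -70.1 tz [ 0.8827  0.32   -0.3441] op 0.764 F [-0.1704  0.2115 -2.7095]
[[-0.053, 0.019, 0.02], [-0.0045, 0.0321, -0.013], -1]
[[-0.107, 0.037, 0.04], [-0.0104, 0.0633, -0.0282], -1]
[[-0.163, 0.056, 0.058], [-0.0168, 0.0939, -0.045], -1]
[[-0.22, 0.074, 0.075], [-0.0239, 0.1237, -0.0634], -1]
[[-0.278, 0.092, 0.092], [-0.0315, 0.1526, -0.0835], -1]
[[-0.338, 0.109, 0.107], [-0.0397, 0.1805, -0.1051], -1]
[[-0.399, 0.126, 0.122], [-0.0485, 0.2073, -0.1283], -1]
[[-0.461, 0.142, 0.135], [-0.058, 0.2328, -0.1529], -1]
[[-0.525, 0.157, 0.148], [-0.068, 0.2571, -0.179], -1]
[[-0.589, 0.171, 0.159], [-0.0785, 0.2798, -0.2065], -1]
```

View pics/s24.png

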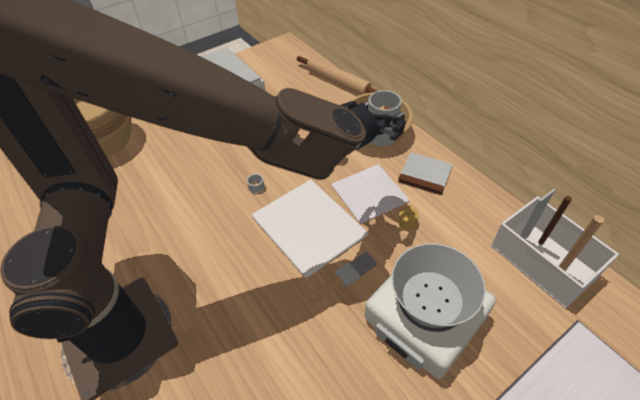

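>>> {"fn": "arm_command", "kwargs": {
  "steps": [
    [[-0.053,0.019,0.02],[-0.0045,0.032,-0.013],-1],
    [[-0.107,0.037,0.04],[-0.0104,0.0633,-0.028],-1],
    [[-0.163,0.056,0.058],[-0.0168,0.094,-0.045],-1],
    [[-0.22,0.074,0.075],[-0.024,0.1237,-0.0634],-1],
    [[-0.278,0.092,0.092],[-0.0315,0.1526,-0.0835],-1],
    [[-0.338,0.109,0.107],[-0.04,0.1805,-0.105],-1],
    [[-0.399,0.126,0.122],[-0.0485,0.2073,-0.128],-1],
    [[-0.461,0.142,0.135],[-0.058,0.2328,-0.153],-1],
    [[-0.525,0.157,0.148],[-0.068,0.257,-0.179],-1],
    [[-0.589,0.171,0.159],[-0.0785,0.28,-0.2065],-1],
    [[-0.589,0.171,0.159],[-0.0785,0.28,-0.2065],-1],
    [[-0.589,0.171,0.159],[-0.0785,0.28,-0.2065],-1]
  ]
}}

```text
time: 32.5
eef_pos: [0.5786, -0.3685, 0.2624]
tcp_rot: [0.761, -0.101, 0.636, 0.083]
contact_force: [0.2, 0.3, -1.6]
opening: 0.762
```

```bash
python3 - <<'E'
from b import *
print('tgt',fk(pour(.27,0))[0])
d=snap('side','s25.png');crop(d,300,130,200,200,4,'s25a.png')
t=snap('top','t25.png');crop(t,380,130,180,150,4,'t25a.png')
E
```

```text
t 32.5 p [ 0.5786 -0.3685  0.2624] q [-0.9514  0.0337  2.2178  2.0664  0.7935 -0.8005] yaw -105.0 tz [ 0.9508 -0.2535 -0.178 ] op 0.762 F [ 0.2213  0.2994 -1.6038]
tgt [ 0.579  -0.3691  0.2657]
```

View pics/s25a.png

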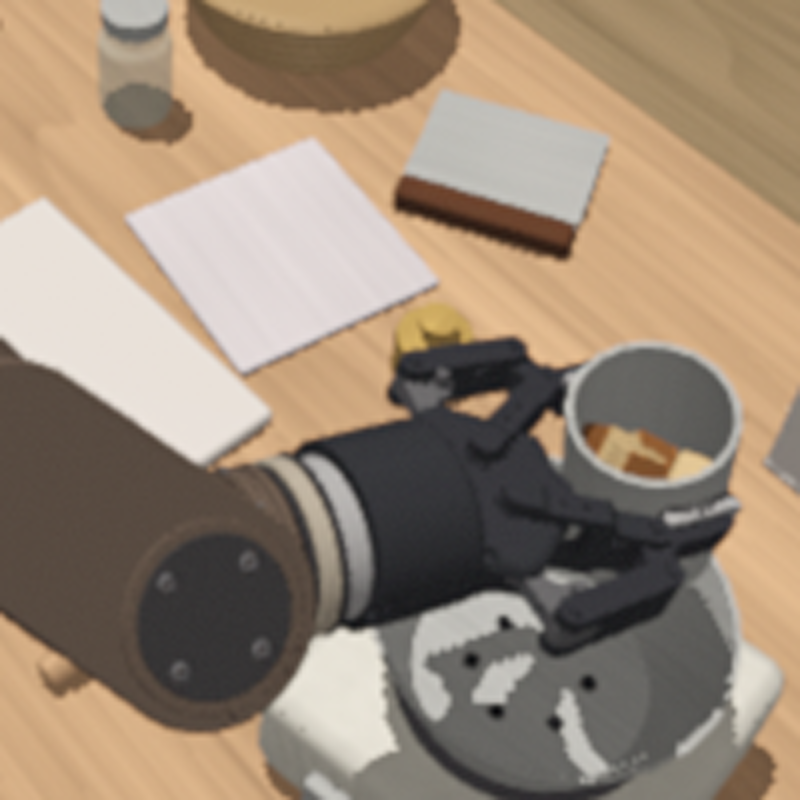

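View pics/t25a.png

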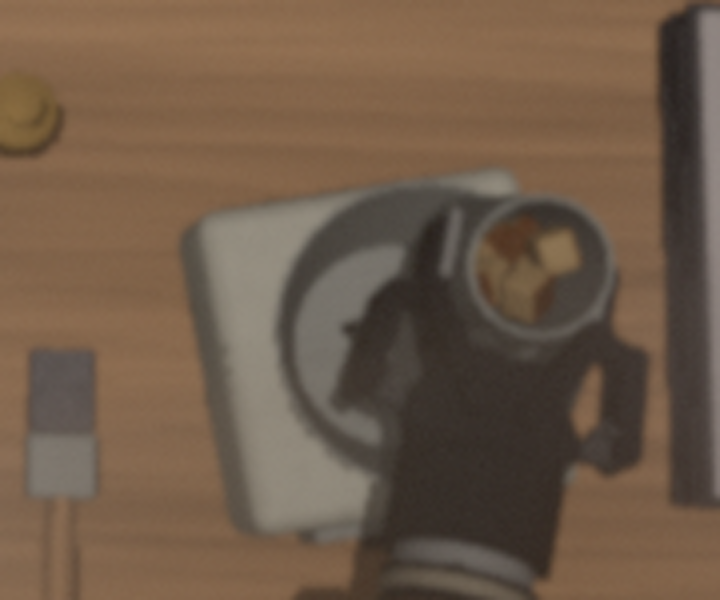

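```bash
python3 - <<'E'
from b import *
t=load('t25.png');print(p2w(t,515,197,.307))
for z,r,l in((.262,1.0,.01),(.255,1.9,.012),(.235,2.4,.01),(.22,2.8,.005),(.215,3.14,0)):
    M=frame(ph,al,1,r);y0=frame(ph,al,1)[:,1]
    Gp=np.array([.534,-.357,0])+.022*hv+[0,0,z]-l*y0
    print(r,row(Gp+.025*M[:,2],M,s))
E
```

```text
t 32.6 p [ 0.5791 -0.3682  0.2635] q [-0.9505  0.0327  2.217   2.0665  0.7935 -0.8004] yaw -104.9 tz [ 0.9512 -0.2529 -0.1765] op 0.767 F [ 0.1262  0.3824 -2.5208]
[ 0.5493 -0.3584  0.307 ]
1.0 [[-0.0003, 0.0036, 0.999], [-0.0058, -0.0091, 0.0012]]
1.9 [[0.0015, 0.0038, 1.899], [-0.0126, -0.0111, 0.0024]]
2.4 [[0.0026, 0.0036, 2.399], [-0.0323, -0.0091, 0.0059]]
2.8 [[0.0036, 0.0034, 2.799], [-0.0471, -0.0041, 0.0086]]
3.14 [[0.0046, 0.003, 3.139], [-0.052, 0.0009, 0.0095]]
```

>>> {"fn": "arm_command", "kwargs": {
  "steps": [
    [[0,0,0.15],[0,-0.002,0],-1],
    [[0,0,0.32],[-0.001,-0.004,0],-1],
    [[0,0,0.49],[-0.002,-0.006,0.001],-1],
    [[0,0,0.66],[-0.003,-0.008,0.001],-1],
    [[0,0,0.83],[-0.005,-0.009,0.001],-1],
    [[0,0,1.0],[-0.006,-0.009,0.001],-1],
    [[0,0,1.17],[-0.007,-0.01,0.001],-1],
    [[0,0,1.34],[-0.008,-0.01,0.002],-1],
    [[0,0,1.51],[-0.01,-0.011,0.002],-1],
    [[0,0,1.68],[-0.011,-0.011,0.002],-1],
    [[0,0,1.85],[-0.0125,-0.011,0.002],-1],
    [[0,0,1.9],[-0.0125,-0.011,0.002],-1]
  ]
}}

```text
time: 34.1
eef_pos: [0.5822, -0.3565, 0.2506]
tcp_rot: [-0.361, 0.677, -0.436, 0.47]
contact_force: [0.3, -0.6, -3.4]
opening: 0.765
```

```bash
python3 - <<'E'
from b import *
d=snap('side','s26.png');crop(d,320,150,190,190,4,'s26a.png')
s=st()
for z,r,l in((.235,2.4,.01),(.22,2.8,.005),(.215,3.14,0)):
    M=frame(ph,al,1,r);y0=frame(ph,al,1)[:,1]
    Gp=np.array([.534,-.357,0])+.022*hv+[0,0,z]-l*y0
    print(r,row(Gp+.025*M[:,2],M,s))
E
```

```text
t 34.1 p [ 0.5822 -0.3565  0.2506] q [-0.93    0.0462  2.233   2.1102  0.795   1.0561] yaw 102.4 tz [ 0.9516 -0.2513 -0.1771] op 0.765 F [ 0.2799 -0.5572 -3.3674]
t 34.15 p [ 0.5822 -0.3565  0.2507] q [-0.93    0.0461  2.233   2.1103  0.7952  1.0566] yaw 102.3 tz [ 0.9516 -0.2514 -0.1769] op 0.765 F [ 0.472   0.474  -3.0124]
2.4 [[0.0047, 0.0011, 0.4969], [0.0092, 0.0176, 0.0037]]
2.8 [[0.0049, 0.0002, 0.8969], [0.0188, 0.03, 0.0063]]
3.14 [[0.0051, -0.0007, 1.2369], [0.0251, 0.033, 0.0072]]
```

View pics/s26a.png

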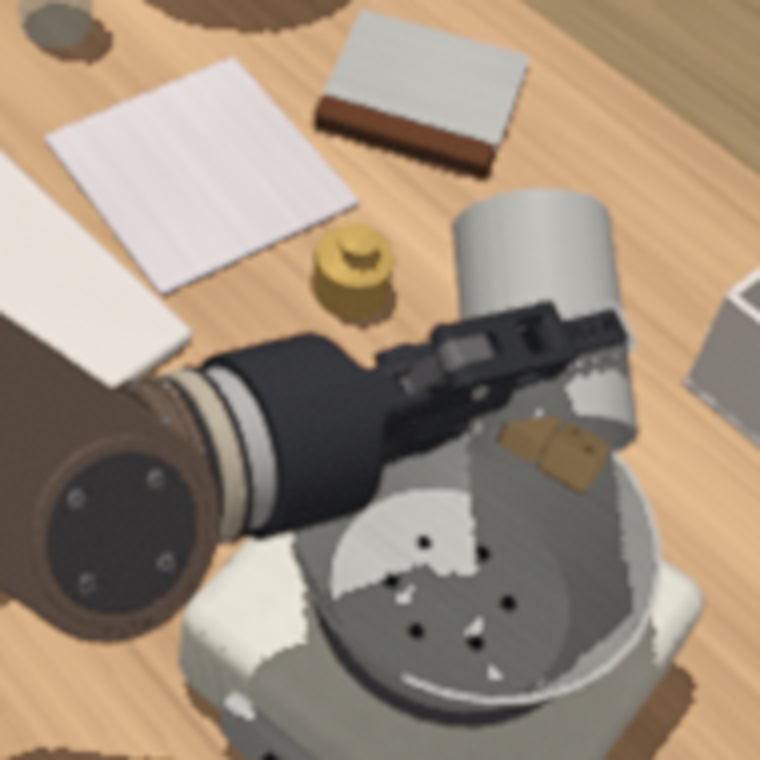

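>>> {"fn": "arm_command", "kwargs": {
  "steps": [
    [[0,0,0.15],[0.003,0.005,0.001],-1],
    [[0,0,0.32],[0.006,0.011,0.002],-1],
    [[0,0,0.49],[0.009,0.0175,0.004],-1],
    [[0,0,0.66],[0.013,0.023,0.005],-1],
    [[0,0,0.83],[0.017,0.028,0.006],-1],
    [[0,0,1.0],[0.021,0.031,0.0065],-1],
    [[0,0,1.17],[0.025,0.033,0.007],-1],
    [[0,0,1.23],[0.025,0.033,0.007],-1],
    [[0,0,1.23],[0.025,0.033,0.007],-1],
    [[0,0,1.23],[0.025,0.033,0.007],-1]
  ]
}}

```text
time: 35.4
eef_pos: [0.5793, -0.3687, 0.2111]
tcp_rot: [0.095, 0.761, -0.085, 0.636]
contact_force: [-0.2, 0.5, -1.4]
opening: 0.763
```

```bash
python3 - <<'E'
from b import *
d=snap('side','s27.png');crop(d,320,150,190,190,4,'s27a.png')
t=snap('top','t27.png');crop(t,400,130,150,150,5,'t27a.png')
s=st()
E
```

```text
t 35.4 p [ 0.5793 -0.3687  0.2111] q [-0.9518  0.1413  2.2265  2.1566  0.8568  2.1945] yaw 75.3 tz [ 0.9518 -0.2508 -0.1763] op 0.763 F [-0.1982  0.5229 -1.4073]
t 35.5 p [ 0.5791 -0.3688  0.211 ] q [-0.9521  0.1412  2.2267  2.1566  0.8567  2.195 ] yaw 75.3 tz [ 0.9517 -0.2511 -0.1766] op 0.768 F [-0.1518 -0.2426 -1.8394]
```

View pics/s27a.png

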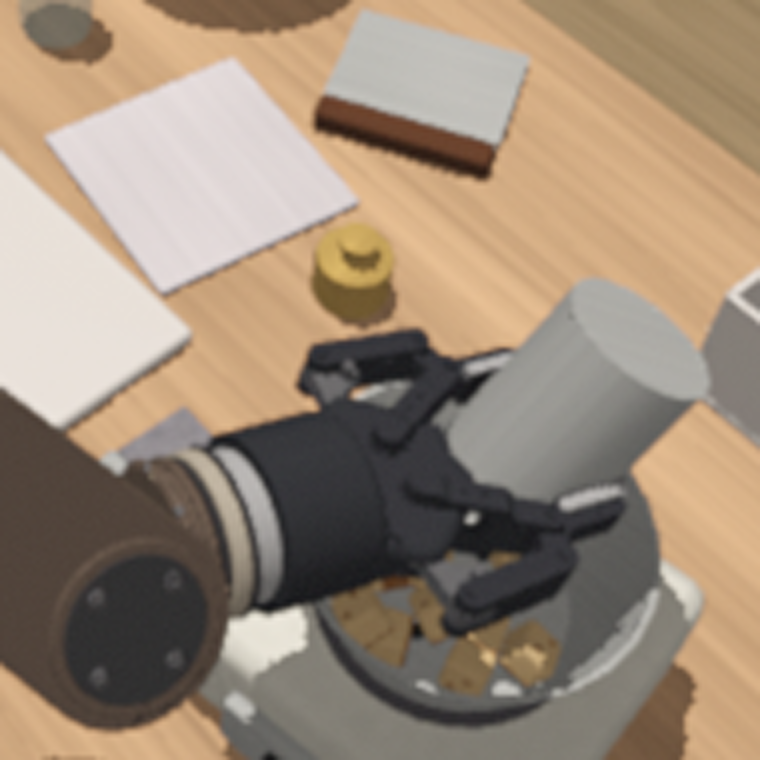

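View pics/t27a.png

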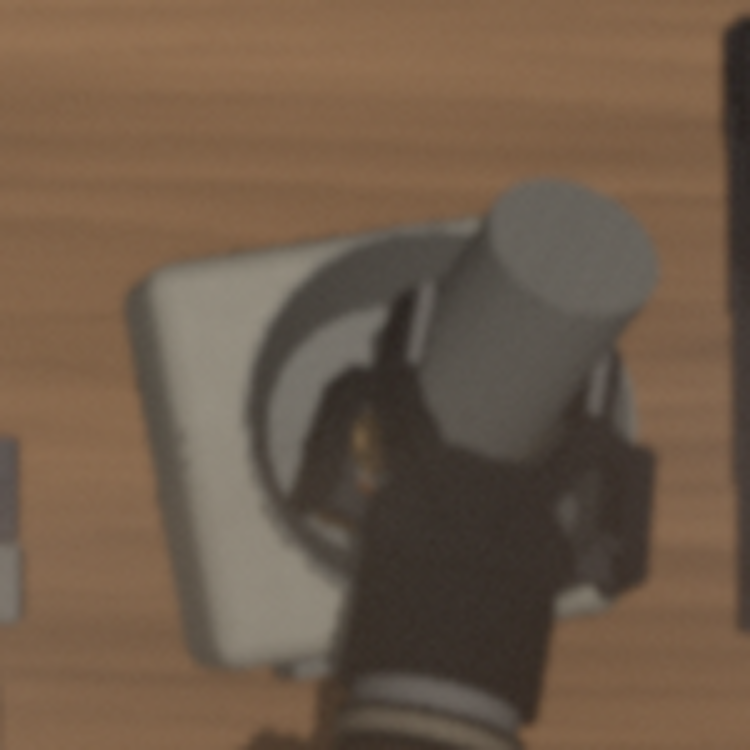

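```bash
python3 - <<'E'
from b import *
s=st()
M0=R.from_quat(s['tcp_rot']).as_matrix()
print('up .05:',M0.T@[0,0,.05])
E
```

```text
t 35.5 p [ 0.5791 -0.3688  0.211 ] q [-0.9521  0.1412  2.2267  2.1566  0.8567  2.195 ] yaw 75.3 tz [ 0.9517 -0.2511 -0.1766] op 0.768 F [-0.1518 -0.2426 -1.8394]
t 35.5 p [ 0.5791 -0.3688  0.211 ] q [-0.9521  0.1412  2.2267  2.1566  0.8567  2.195 ] yaw 75.3 tz [ 0.9517 -0.2511 -0.1766] op 0.768 F [-0.1518 -0.2426 -1.8394]
up .05: [-0.0492 -0.0004 -0.0088]
```

Raise with a small wrist jiggle while inverted to shake out any stuck chunk, then roll back.

>>> {"fn": "arm_command", "kwargs": {
  "steps": [
    [[0,0,-0.12],[0,0,0],-1],
    [[0,0,0.05],[0,0,0],-1],
    [[0,0,-0.12],[0,0,0],-1],
    [[0,0,0],[-0.0246,0,-0.0044],-1],
    [[0,0,0],[-0.049,0,-0.0088],-1],
    [[0,0,-0.17],[-0.055,0,-0.01],-1],
    [[0,0,-0.34],[-0.055,0,-0.01],-1],
    [[0,0,-0.51],[-0.055,0,-0.01],-1],
    [[0,0,-0.68],[-0.055,0,-0.01],-1],
    [[0,0,-0.85],[-0.055,0,-0.01],-1],
    [[0,0,-1.02],[-0.055,0,-0.01],-1],
    [[0,0,-1.19],[-0.055,0,-0.01],-1]
  ]
}}

```text
time: 37.0
eef_pos: [0.5791, -0.368, 0.2669]
tcp_rot: [-0.35, 0.682, -0.429, 0.478]
contact_force: [-0.5, -1.0, -1.3]
opening: 0.762
```

```bash
python3 - <<'E'
from b import *
s=st()
M=frame(ph,al,1,0);Gp=np.array([.534,-.357,.275])+.022*hv
print(row(Gp+.025*M[:,2],M,s))
d=snap('side','s28.png');crop(d,320,150,190,190,4,'s28a.png')
E
```

```text
t 37.0 p [ 0.5791 -0.368   0.2669] q [-0.9513  0.0266  2.2155  2.0569  0.7922  1.1456] yaw 100.0 tz [ 0.9519 -0.2506 -0.1764] op 0.762 F [-0.5046 -0.9868 -1.2587]
t 37.0 p [ 0.5791 -0.368   0.2669] q [-0.9513  0.0266  2.2155  2.0569  0.7922  1.1456] yaw 100.0 tz [ 0.9519 -0.2506 -0.1764] op 0.762 F [-0.5046 -0.9868 -1.2587]
[[-0.0001, 0.006, -1.9356], [-0.0004, -0.0038, -0.0005]]
```

View pics/s28a.png

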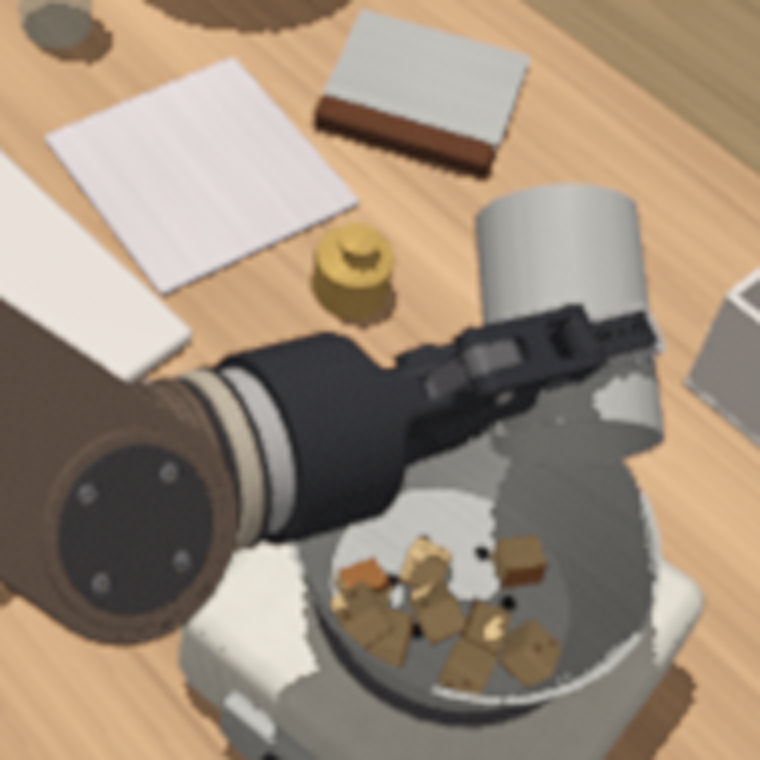

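>>> {"fn": "arm_command", "kwargs": {
  "steps": [
    [[0,0.0,-0.17],[0,0,0],-1],
    [[0,0.0,-0.34],[0,0,0],-1],
    [[0,0.0,-0.51],[0,0,0],-1],
    [[0,0.0,-0.68],[0,0,0],-1],
    [[0,0.0,-0.85],[0,0,0],-1],
    [[0,0.0,-1.02],[0,0,0],-1],
    [[0,0,-1.19],[0,-0.001,0],-1],
    [[0,0,-1.36],[0,-0.002,0],-1],
    [[0,0.003,-1.53],[0,-0.003,0],-1],
    [[0,0.006,-1.7],[0,-0.004,0],-1],
    [[0,0.006,-1.87],[0,-0.004,0],-1],
    [[0,0.006,-1.936],[0,-0.004,0],-1]
  ]
}}

```text
time: 38.55
eef_pos: [0.5794, -0.3694, 0.2706]
tcp_rot: [0.76, -0.098, 0.637, 0.085]
contact_force: [-0.5, -0.7, -1.8]
opening: 0.763
```

>>> {"fn": "arm_command", "kwargs": {
  "steps": [
    [[0,0,0],[0,0,0],-1],
    [[0,0,0],[0,0,0],-1]
  ]
}}

```text
time: 38.8
eef_pos: [0.5794, -0.3693, 0.2706]
tcp_rot: [0.76, -0.099, 0.637, 0.085]
contact_force: [-0.4, -0.7, -1.9]
opening: 0.763
```

```bash
python3 - <<'E'
from b import *
M=frame(np.radians(20),np.radians(20),1); P=np.array([.6915,-.0313,.268])
qA=ik(P,M)
for r in rows_from([q0+(qA-q0)*(i+1)/10 for i in range(10)],s,-1):print(r)
d=snap('side','s29.png');crop(d,320,130,190,190,4,'s29a.png')
t=snap('top','t29.png');crop(t,400,130,150,150,5,'t29a.png')
E
```

```text
t 38.8 p [ 0.5794 -0.3693  0.2706] q [-0.951   0.0223  2.2132  2.0582  0.7884 -0.7897] yaw -104.9 tz [ 0.9514 -0.2545 -0.1733] op 0.763 F [-0.3521 -0.6587 -1.9283]
[[0.064, -0.016, -0.011], [0.0027, -0.0352, 0.0115], -1]
[[0.127, -0.032, -0.022], [0.0041, -0.071, 0.0202], -1]
[[0.189, -0.049, -0.035], [0.0052, -0.107, 0.027], -1]
[[0.25, -0.066, -0.049], [0.0058, -0.1431, 0.0318], -1]
[[0.309, -0.083, -0.064], [0.006, -0.1792, 0.0347], -1]
[[0.368, -0.1, -0.08], [0.0059, -0.2151, 0.0356], -1]
[[0.425, -0.117, -0.097], [0.0054, -0.2508, 0.0347], -1]
[[0.482, -0.135, -0.115], [0.0046, -0.2862, 0.0319], -1]
[[0.537, -0.152, -0.135], [0.0035, -0.3211, 0.0273], -1]
[[0.591, -0.169, -0.155], [0.0021, -0.3555, 0.0211], -1]
```

View pics/s29a.png

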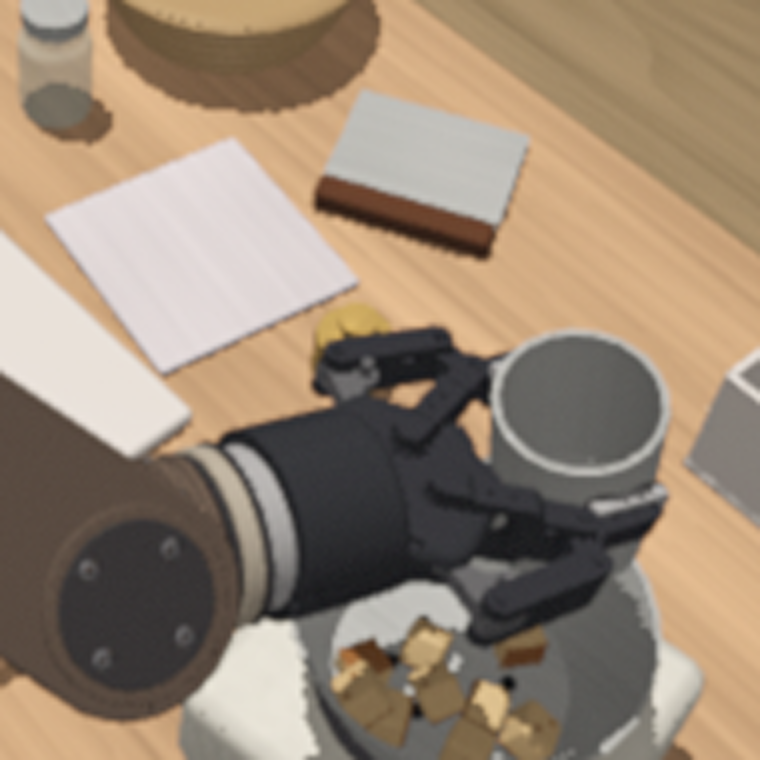

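View pics/t29a.png

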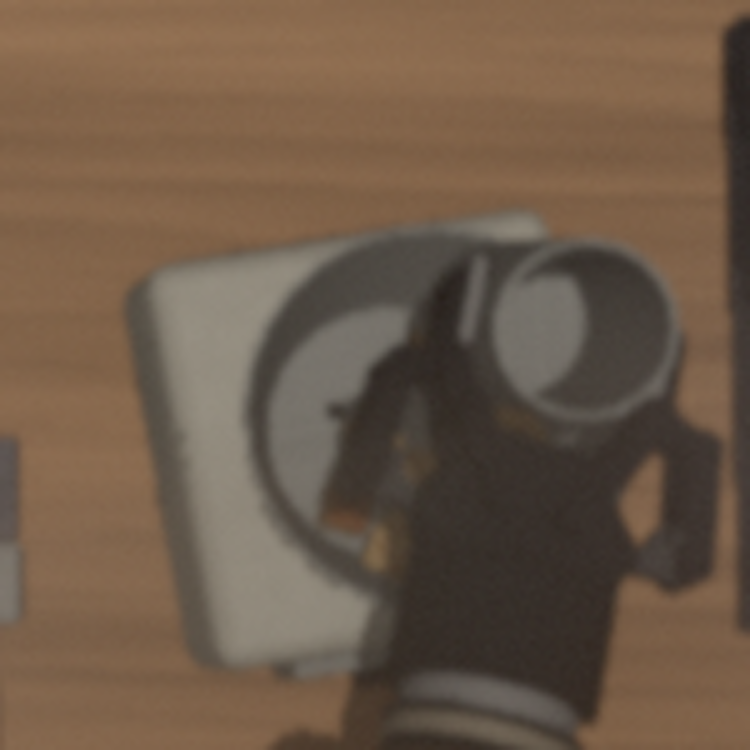

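The cup is empty. Back to over the tray.

>>> {"fn": "arm_command", "kwargs": {
  "steps": [
    [[0.064,-0.016,-0.011],[0.0027,-0.035,0.0115],-1],
    [[0.127,-0.032,-0.022],[0.004,-0.071,0.02],-1],
    [[0.189,-0.049,-0.035],[0.005,-0.107,0.027],-1],
    [[0.25,-0.066,-0.049],[0.006,-0.143,0.032],-1],
    [[0.309,-0.083,-0.064],[0.006,-0.179,0.035],-1],
    [[0.368,-0.1,-0.08],[0.006,-0.215,0.0356],-1],
    [[0.425,-0.117,-0.097],[0.0055,-0.251,0.0347],-1],
    [[0.482,-0.135,-0.115],[0.0046,-0.286,0.032],-1],
    [[0.537,-0.152,-0.135],[0.0035,-0.321,0.027],-1],
    [[0.591,-0.169,-0.155],[0.002,-0.3555,0.021],-1],
    [[0.591,-0.169,-0.155],[0.002,-0.3555,0.021],-1],
    [[0.591,-0.169,-0.155],[0.002,-0.3555,0.021],-1]
  ]
}}

```text
time: 40.4
eef_pos: [0.6914, -0.0317, 0.2676]
tcp_rot: [0.807, 0.142, 0.565, -0.099]
contact_force: [-0.8, 0.1, -1.6]
opening: 0.769
```

```bash
cat > pl.py <<'E'
from traj import *
s=st()
M=frame(np.radians(20),np.radians(20),1)
for z in (.1,.075,.068,.0655,.064): print(z,row([.685,-.031,z],M,s))
E
python3 pl.py
python3 - <<'E'
from h import *
d=snap('side','s30.png');crop(d,270,70,150,150,5,'s30a.png')
t=snap('top','t30.png');crop(t,400,130,150,150,5,'t30a.png')
E
```

```text
t 40.4 p [ 0.6914 -0.0317  0.2676] q [-0.4426  0.0126  2.1366  1.681   0.7372 -0.482 ] yaw -70.0 tz [ 0.8829  0.3209 -0.3428] op 0.769 F [-0.7969  0.0848 -1.5621]
0.1 [[0.0004, 0.0008, -0.0004], [-0.1594, -0.0028, 0.0521]]
0.075 [[0.0004, 0.0008, -0.0004], [-0.1829, -0.0028, 0.0606]]
0.068 [[0.0004, 0.0008, -0.0004], [-0.1895, -0.0028, 0.063]]
0.0655 [[0.0004, 0.0008, -0.0004], [-0.1918, -0.0028, 0.0639]]
0.064 [[0.0004, 0.0008, -0.0004], [-0.1932, -0.0028, 0.0644]]
```

View pics/s30a.png

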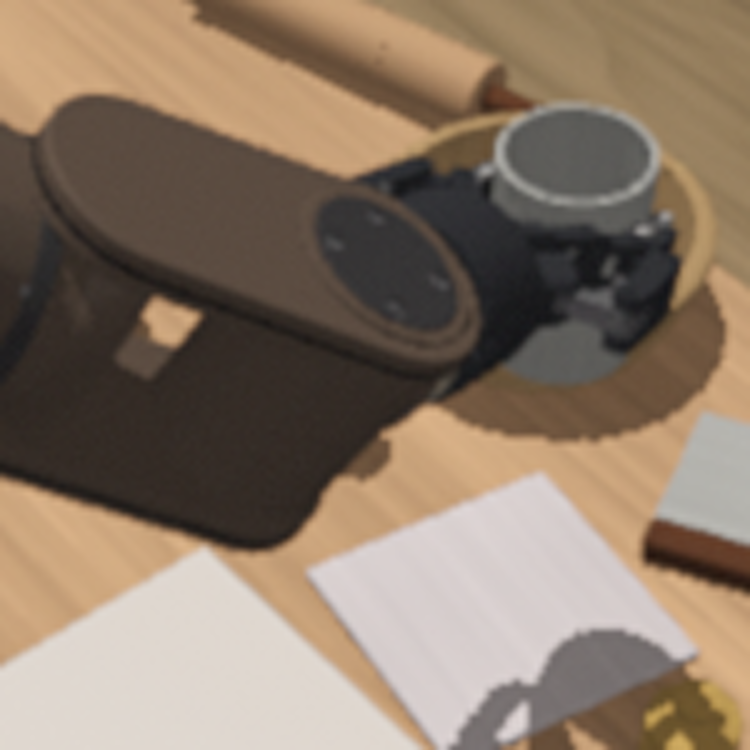

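View pics/t30a.png

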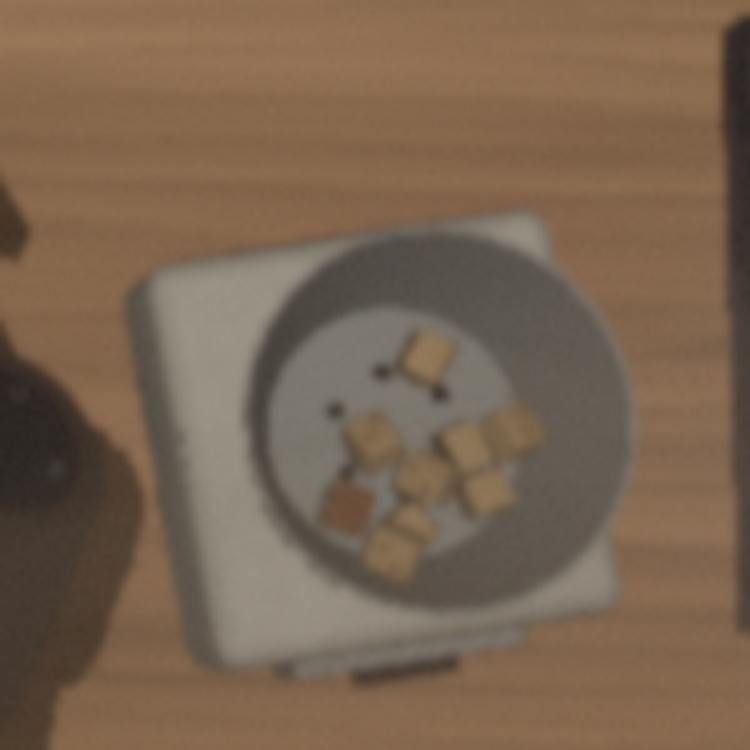

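>>> {"fn": "arm_command", "kwargs": {
  "steps": [
    [[0,0,0],[-0.04,-0.001,0.013],-1],
    [[0,0,0],[-0.08,-0.002,0.026],-1],
    [[0,0,0],[-0.12,-0.003,0.04],-1],
    [[0,0,0],[-0.16,-0.003,0.052],-1],
    [[0,0,0],[-0.175,-0.003,0.0575],-1],
    [[0,0,0],[-0.183,-0.003,0.0606],-1],
    [[0,0,0],[-0.183,-0.003,0.0606],-1],
    [[0,0,0],[-0.183,-0.003,0.0606],-1]
  ]
}}

```text
time: 41.5
eef_pos: [0.6855, -0.0319, 0.0763]
tcp_rot: [0.807, 0.142, 0.565, -0.099]
contact_force: [0.3, 0.6, -1.3]
opening: 0.762
```

```bash
python3 pl.py
python3 - <<'E'
from h import *
d=snap('side','s31.png');crop(d,300,130,120,100,6,'s31a.png')
E
```

```text
t 41.5 p [ 0.6855 -0.0319  0.0763] q [-0.448   0.3904  2.166   2.0635  0.8659 -1.0279] yaw -70.1 tz [ 0.884   0.3197 -0.3412] op 0.762 F [ 0.2929  0.5511 -1.2815]
0.1 [[0.0019, -0.0009, 0.0006], [0.0223, -0.001, -0.0083]]
0.075 [[0.0019, -0.0009, 0.0006], [-0.0012, -0.0011, 0.0002]]
0.068 [[0.0019, -0.0009, 0.0006], [-0.0078, -0.0011, 0.0026]]
0.0655 [[0.0019, -0.0009, 0.0006], [-0.0102, -0.0011, 0.0035]]
0.064 [[0.0019, -0.0009, 0.0006], [-0.0116, -0.0011, 0.004]]
```

View pics/s31a.png

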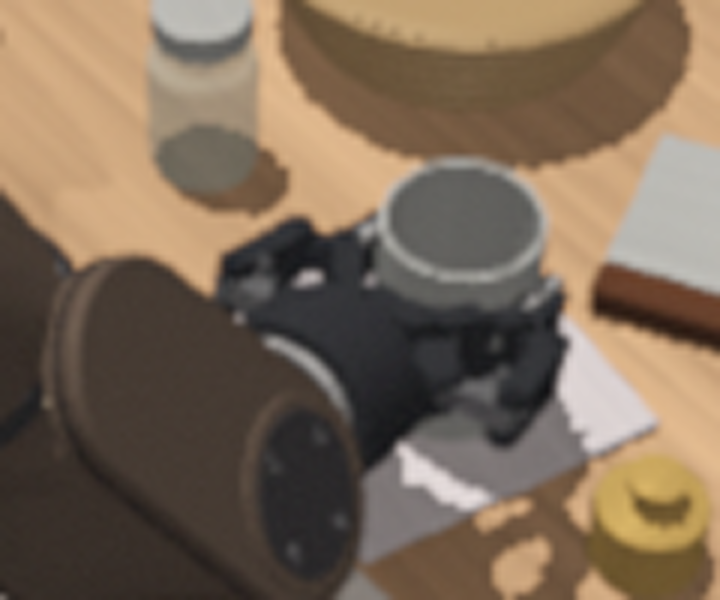

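>>> {"fn": "arm_command", "kwargs": {
  "steps": [
    [[0,0,0],[-0.005,-0.001,0.0018],-1],
    [[0,0,0],[-0.008,-0.001,0.0027],-1],
    [[0,0,0],[-0.0102,-0.001,0.0035],-1],
    [[0,0,0],[-0.0102,-0.001,0.0035],-1]
  ]
}}

```text
time: 42.05
eef_pos: [0.6849, -0.0309, 0.0653]
tcp_rot: [0.807, 0.142, 0.565, -0.099]
contact_force: [-0.4, -0.2, -2.0]
opening: 0.763
```

```bash
python3 pl.py
```

```text
t 42.05 p [ 0.6849 -0.0309  0.0653] q [-0.4467  0.4155  2.1634  2.0811  0.8759 -1.0537] yaw -70.1 tz [ 0.8838  0.3198 -0.3414] op 0.763 F [-0.4322 -0.2013 -2.0295]
0.1 [[0.0018, -0.0006, 0.0005], [0.0326, 0.0001, -0.0118]]
0.075 [[0.0018, -0.0006, 0.0005], [0.0091, 0.0001, -0.0033]]
0.068 [[0.0018, -0.0006, 0.0005], [0.0026, 0.0001, -0.0009]]
0.0655 [[0.0018, -0.0006, 0.0005], [0.0002, 0.0001, -0.0]]
0.064 [[0.0018, -0.0006, 0.0005], [-0.0012, 0.0001, 0.0005]]
```

No contact yet; lower in 1 mm steps.

>>> {"fn": "arm_command", "kwargs": {
  "steps": [
    [[0,0,0],[-0.001,0,0.0003],-1],
    [[0,0,0],[-0.0015,0,0.0005],-1],
    [[0,0,0],[-0.002,0,0.0007],-1],
    [[0,0,0],[-0.002,0,0.0007],-1]
  ]
}}

```text
time: 42.55
eef_pos: [0.6856, -0.0308, 0.0653]
tcp_rot: [0.805, 0.142, 0.567, -0.099]
contact_force: [-5.8, 0.5, 6.6]
opening: 0.762
```

```bash
python3 pl.py|head -1
```

```text
t 42.55 p [ 0.6856 -0.0308  0.0653] q [-0.4468  0.4188  2.162   2.0845  0.8816 -1.0586] yaw -70.0 tz [ 0.8851  0.3213 -0.3368] op 0.762 F [-5.7728  0.5437  6.5878]
```

>>> {"fn": "arm_command", "kwargs": {
  "steps": [
    [[0,0,0],[0,0,0],0.75],
    [[0,0,0],[0,0,0],0.75],
    [[0,0,0],[0,0,0],1],
    [[0,0,0],[0,0,0],1],
    [[0,0,0],[0,0,0],1]
  ]
}}

```text
time: 43.18
eef_pos: [0.6856, -0.0308, 0.0652]
tcp_rot: [0.805, 0.142, 0.567, -0.099]
contact_force: [0.3, 0.4, -0.8]
opening: 0.999
```

```bash
python3 pl.py|head -1
python3 - <<'E'
from h import *
d=snap('side','s32.png');crop(d,300,130,120,100,6,'s32a.png')
t=snap('top','t32.png');crop(t,300,120,100,100,6,'t32a.png')
E
```

```text
t 43.17 p [ 0.6856 -0.0308  0.0652] q [-0.4468  0.419   2.1619  2.0845  0.8816 -1.0586] yaw -70.0 tz [ 0.885   0.3213 -0.3369] op 0.999 F [ 0.3413  0.3574 -0.7756]
```

View pics/s32a.png

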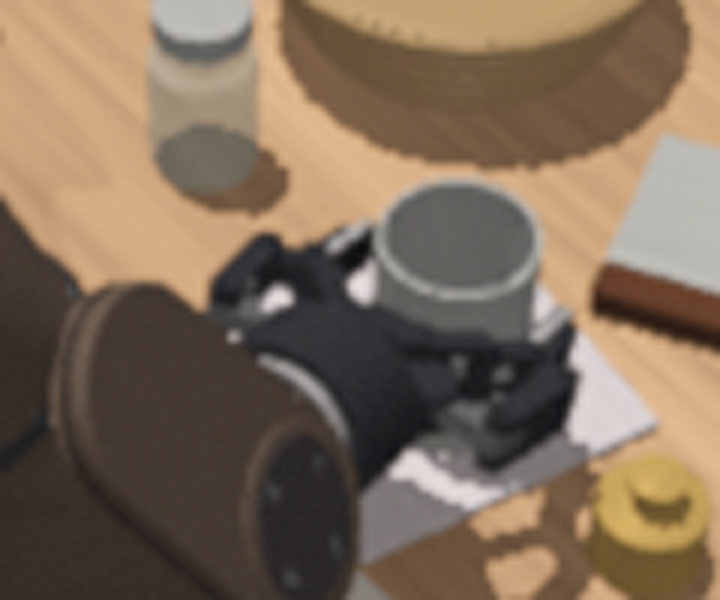

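View pics/t32a.png

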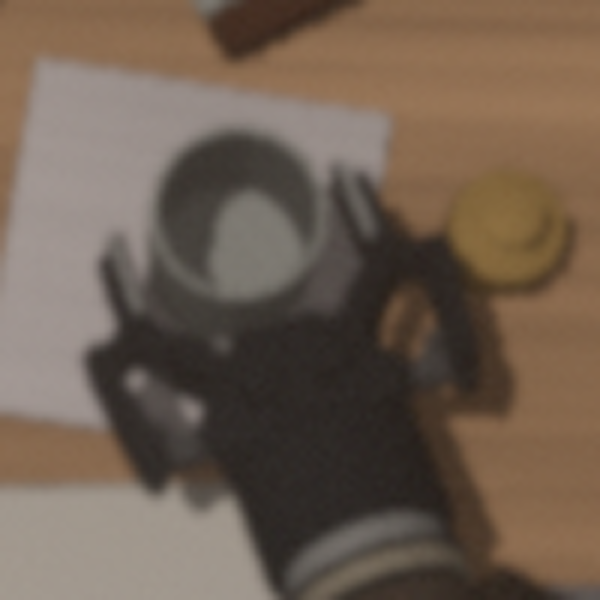

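>>> {"fn": "arm_command", "kwargs": {
  "steps": [
    [[0,0,0],[0,0,-0.015],1],
    [[0,0,0],[0,0,-0.04],1],
    [[0,0,0],[0,0,-0.08],1],
    [[0,0,0],[0,0,-0.12],1],
    [[0,0,0],[0.04,0,-0.135],1],
    [[0,0,0],[0.08,0,-0.15],1],
    [[0,0,0],[0.12,0,-0.165],1],
    [[0,0,0],[0.12,0,-0.165],1],
    [[0,0,0],[0.12,0,-0.165],1]
  ]
}}

```text
time: 44.4
eef_pos: [0.5766, -0.0696, 0.2329]
tcp_rot: [0.805, 0.142, 0.567, -0.099]
contact_force: [1.0, 0.1, 0.0]
opening: 0.998
```

```bash
python3 - <<'E'
from traj import *
s=st();q0=s['qpos']
qa=ik([.50,.18,.27],Rdown(np.radians(1.5)));print(qa)
qs=[q0+(qa-q0)*(i+1)/12 for i in range(12)]
prev=R.from_quat(s['tcp_rot'])
for q in qs:
    p,m,W=fk(q);a=(prev.inv()*R.from_matrix(m)).magnitude();prev=R.from_matrix(m);print(p,np.degrees(a).round(1))
for r in rows_from(qs,s,0.2):print(r)
d=snap('side','s33.png');crop(d,300,130,120,100,6,'s33a.png')
E
```

```text
t 44.4 p [ 0.5766 -0.0696  0.2329] q [-0.6621 -0.1649  2.3796  1.6087  0.9236 -0.5583] yaw -70.0 tz [ 0.8848  0.3211 -0.3378] op 0.998 F [0.9977 0.136  0.0062]
[ 0.1551 -0.0619  1.8852  0.      1.3183  0.1289]
[ 0.5805 -0.025   0.2345] 9.5
[0.5781 0.0162 0.2339] 9.3
[0.5715 0.053  0.2322] 9.2
[0.5617 0.0848 0.23  ] 9.0
[0.55   0.1113 0.2279] 8.8
[0.5377 0.1324 0.2266] 8.7
[0.5258 0.1484 0.2268] 8.5
[0.5155 0.1599 0.229 ] 8.3
[0.5074 0.1678 0.2339] 8.2
[0.502  0.1731 0.2421] 8.1
[0.4996 0.1768 0.254 ] 7.9
[0.5  0.18 0.27] 7.9
[[0.136, -0.06, -0.073], [0.0079, -0.0406, 0.0172], 0.2]
[[0.264, -0.128, -0.148], [0.0114, -0.0801, 0.0286], 0.2]
[[0.382, -0.203, -0.225], [0.012, -0.117, 0.0351], 0.2]
[[0.49, -0.285, -0.305], [0.0106, -0.1502, 0.0373], 0.2]
[[0.584, -0.374, -0.389], [0.008, -0.1791, 0.0362], 0.2]
[[0.665, -0.468, -0.476], [0.0053, -0.2031, 0.0325], 0.2]
[[0.729, -0.566, -0.568], [0.0036, -0.2222, 0.0271], 0.2]
[[0.776, -0.666, -0.664], [0.0038, -0.2366, 0.0209], 0.2]
[[0.803, -0.767, -0.763], [0.0068, -0.2468, 0.0147], 0.2]
[[0.811, -0.867, -0.867], [0.0134, -0.2535, 0.0088], 0.2]
[[0.797, -0.964, -0.972], [0.0242, -0.2578, 0.0039], 0.2]
[[0.761, -1.054, -1.079], [0.0398, -0.2607, -0.0002], 0.2]
```

View pics/s33a.png

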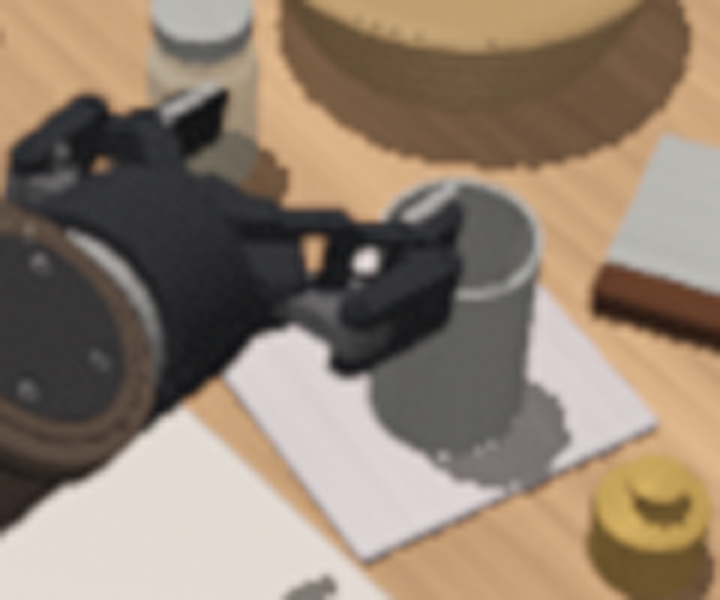

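Cup stands undisturbed. Moving towards the isolator.

>>> {"fn": "arm_command", "kwargs": {
  "steps": [
    [[0.136,-0.06,-0.073],[0.008,-0.0406,0.017],0.2],
    [[0.264,-0.128,-0.148],[0.0114,-0.08,0.0286],0.2],
    [[0.382,-0.203,-0.225],[0.012,-0.117,0.035],0.2],
    [[0.49,-0.285,-0.305],[0.0106,-0.15,0.037],0.2],
    [[0.584,-0.374,-0.389],[0.008,-0.179,0.036],0.2],
    [[0.665,-0.468,-0.476],[0.005,-0.203,0.0325],0.2],
    [[0.729,-0.566,-0.568],[0.0036,-0.222,0.027],0.2],
    [[0.776,-0.666,-0.664],[0.0038,-0.2366,0.021],0.2],
    [[0.803,-0.767,-0.763],[0.007,-0.247,0.0147],0.2],
    [[0.811,-0.867,-0.867],[0.0134,-0.2535,0.009],0.2],
    [[0.797,-0.964,-0.972],[0.024,-0.258,0.004],0.2],
    [[0.761,-1.054,-1.079],[0.04,-0.2607,0],0.2]
  ]
}}

```text
time: 45.95
eef_pos: [0.4992, 0.1801, 0.2671]
tcp_rot: [0.697, 0.717, -0.004, -0.001]
contact_force: [-0.5, -0.5, -0.2]
opening: 0.602
```

>>> {"fn": "arm_command", "kwargs": {
  "steps": [
    [[0,0,0],[0,0,0],0.2],
    [[0,0,0],[0,0,0],0.2]
  ]
}}

```text
time: 46.2
eef_pos: [0.4982, 0.1798, 0.2643]
tcp_rot: [0.697, 0.717, -0.005, -0.003]
contact_force: [0.2, -0.7, -0.1]
opening: 0.601
```

```bash
python3 - <<'E'
from h import *
st();plan((.57,.334,.2,1.7),(.57,.334,.14,1.7))
t=snap('top','t34.png');crop(t,140,120,260,170,3,'t34a.png')
E
```

```text
t 46.2 p [0.4982 0.1798 0.2643] q [ 0.1552 -0.0548  1.8893 -0.0013  1.3196  0.1281] yaw 1.6 tz [-0.0121 -0.0032 -0.9999] op 0.601 F [ 0.1508 -0.6582 -0.1101]
(0.57, 0.334, 0.2, 1.7) [[-0.0122, 0.0028, -0.0022], [0.1524, 0.0768, 0.0629]]
(0.57, 0.334, 0.14, 1.7) [[-0.0122, 0.0028, -0.0022], [0.1525, 0.0775, 0.1229]]
```

View pics/t34a.png

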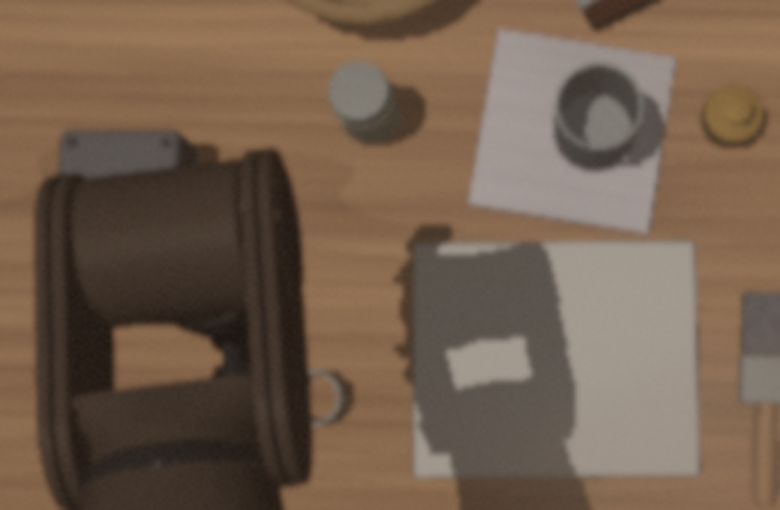

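>>> {"fn": "arm_command", "kwargs": {
  "steps": [
    [[-0.012,0.003,0],[0.05,0.025,0.02],0.2],
    [[-0.012,0.003,0],[0.1,0.05,0.04],0.2],
    [[-0.012,0.003,0],[0.1525,0.077,0.063],0.2],
    [[-0.012,0.003,0],[0.1525,0.077,0.1],0.2],
    [[-0.012,0.003,0],[0.1525,0.0775,0.123],0.2],
    [[-0.012,0.003,0],[0.1525,0.0775,0.123],0.2],
    [[-0.012,0.003,0],[0.1525,0.0775,0.123],0.2],
    [[-0.012,0.003,0],[0.1525,0.0775,0.123],0.2]
  ]
}}

```text
time: 47.25
eef_pos: [0.5713, 0.3334, 0.1421]
tcp_rot: [0.698, 0.716, 0.002, 0.001]
contact_force: [-0.9, 0.1, 0.4]
opening: 0.599
```

```bash
python3 - <<'E'
from h import *
st();plan((.57,.334,.0855,1.7))
d=snap('side','s35.png');crop(d,200,60,150,120,5,'s35a.png')
E
```

```text
t 47.25 p [0.5713 0.3334 0.1421] q [0.3751 0.3361 1.6838 0.0001 1.1183 0.3491] yaw 1.5 tz [ 0.0031  0.0013 -1.    ] op 0.599 F [-0.9497  0.077   0.4247]
(0.57, 0.334, 0.0855, 1.7) [[0.0032, -0.0012, -0.0038], [0.0006, -0.0015, 0.0566]]
```

View pics/s35a.png

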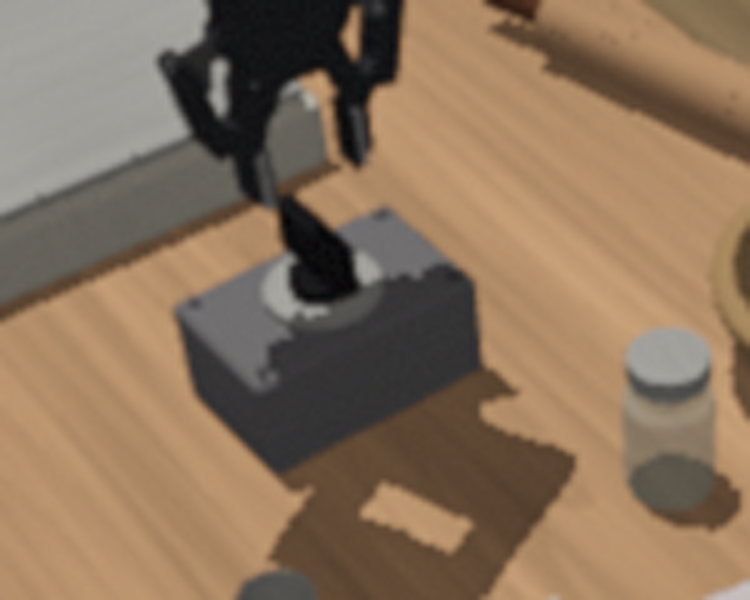

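>>> {"fn": "arm_command", "kwargs": {
  "steps": [
    [[0.003,-0.001,-0.003],[0.0006,-0.0015,0.03],0.2],
    [[0.003,-0.001,-0.003],[0.0006,-0.0015,0.0566],0.2],
    [[0.003,-0.001,-0.003],[0.0006,-0.0015,0.0566],0.2],
    [[0.003,-0.001,-0.003],[0.0006,-0.0015,0.0566],-1],
    [[0.003,-0.001,-0.003],[0.0006,-0.0015,0.0566],-1],
    [[0.003,-0.001,-0.003],[0.0006,-0.0015,0.0566],-1],
    [[0.003,-0.001,-0.003],[0.0006,-0.0015,0.0566],-1],
    [[0.003,-0.001,-0.003],[0.0006,-0.0015,0.0566],-1]
  ],
  "force": 30
}}

```text
time: 48.3
eef_pos: [0.57, 0.3346, 0.0877]
tcp_rot: [0.697, 0.717, 0.0, -0.0]
contact_force: [-4.8, -1.5, 5.0]
opening: 0.156
```

```bash
python3 - <<'E'
from h import *
st();plan((.57,.334,.086,-88.3))
E
```

```text
t 48.3 p [0.57   0.3346 0.0877] q [0.3773 0.3992 1.7105 0.0009 1.0313 0.3482] yaw 1.6 tz [ 0.0003  0.001  -1.    ] op 0.156 F [-4.8467 -1.5038  5.0139]
(0.57, 0.334, 0.086, -88.3) [[-0.0005, -0.001, 1.5698], [-0.0006, 0.0, 0.0017]]
```

>>> {"fn": "arm_command", "kwargs": {
  "steps": [
    [[0,0,0.12],[0,0,0],-1],
    [[0,0,0.27],[0,0,0],-1],
    [[0,0,0.42],[0,0,0],-1],
    [[0,0,0.57],[0,0,0],-1],
    [[0,0,0.72],[0,0,0],-1],
    [[0,0,0.87],[0,0,0],-1],
    [[0,0,1.02],[0,0,0],-1],
    [[0,0,1.17],[0,0,0],-1],
    [[0,0,1.32],[0,0,0],-1],
    [[0,0,1.47],[0,0,0],-1],
    [[0,0,1.54],[0,0,0],-1],
    [[0,0,1.54],[0,0,0],-1]
  ]
}}

```text
time: 49.8
eef_pos: [0.5701, 0.3343, 0.0878]
tcp_rot: [1.0, 0.03, 0.0, -0.0]
contact_force: [0.1, -1.0, -2.0]
opening: 0.157
```

```bash
python3 - <<'E'
from h import *
st()
E
```

```text
t 49.8 p [0.5701 0.3343 0.0878] q [0.377  0.3989 1.7107 0.0004 1.0312 1.8878] yaw -86.6 tz [ 0.0007  0.0006 -1.    ] op 0.157 F [ 0.1455 -1.0435 -1.9679]
```

Release, rise and back away towards the robot so that both cameras see everything.

>>> {"fn": "arm_command", "kwargs": {
  "steps": [
    [[0,0,0],[0,0,0],0.2],
    [[0,0,0],[0,0,0],0.2],
    [[0,0,0],[0,0,0],0.2],
    [[0,0,0],[0,0,-0.05],0.2],
    [[0,0,0],[0,0,-0.1],0.2],
    [[0,0,0],[-0.03,-0.05,-0.13],0.2],
    [[0,0,0],[-0.07,-0.1,-0.14],0.2],
    [[0,0,0],[-0.12,-0.14,-0.14],0.2],
    [[0,0,0],[-0.17,-0.18,-0.14],0.2],
    [[0,0,0],[-0.22,-0.22,-0.14],0.2],
    [[0,0,0],[-0.25,-0.25,-0.14],0.2],
    [[0,0,0],[-0.25,-0.25,-0.14],0.2]
  ]
}}

```text
time: 51.3
eef_pos: [0.3023, 0.5708, 0.228]
tcp_rot: [0.999, 0.033, 0.0, -0.001]
contact_force: [-0.2, 0.1, 0.2]
opening: 0.597
```

>>> {"fn": "arm_command", "kwargs": {
  "steps": [
    [[0,0,0],[0,0,0],0.2],
    [[0,0,0],[0,0,0],0.2]
  ]
}}

```text
time: 51.55
eef_pos: [0.3033, 0.5702, 0.2281]
tcp_rot: [0.999, 0.032, 0.0, -0.001]
contact_force: [-0.2, -0.8, 0.0]
opening: 0.597
```

```bash
python3 - <<'E'
from h import *
st()
t=snap('top','t36.png');d=snap('side','s36.png')
crop(d,230,60,240,160,3,'s36a.png');crop(d,360,230,150,150,4,'s36b.png')
E
```

```text
t 51.55 p [0.3033 0.5702 0.2281] q [0.925  0.2249 1.6568 0.0002 1.2584 2.4316] yaw -86.3 tz [ 0.0007  0.0013 -1.    ] op 0.597 F [-0.1772 -0.8102  0.0084]
```

View pics/t36.png

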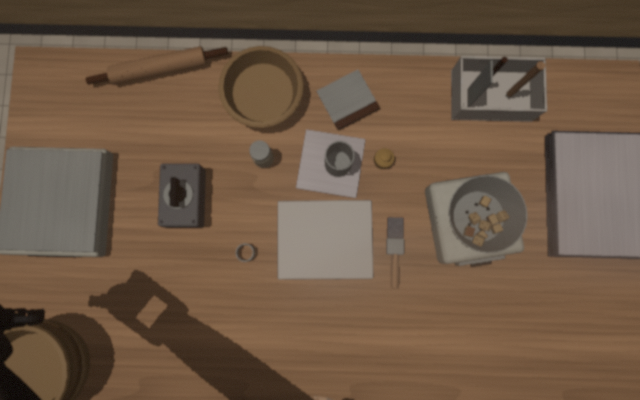

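View pics/s36a.png

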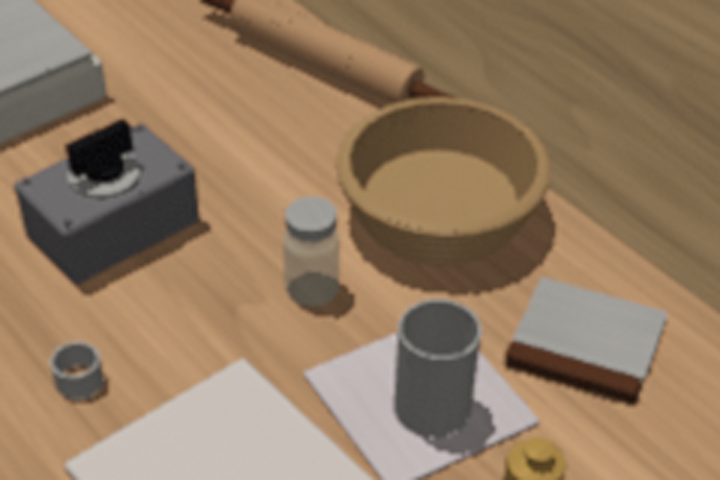

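View pics/s36b.png

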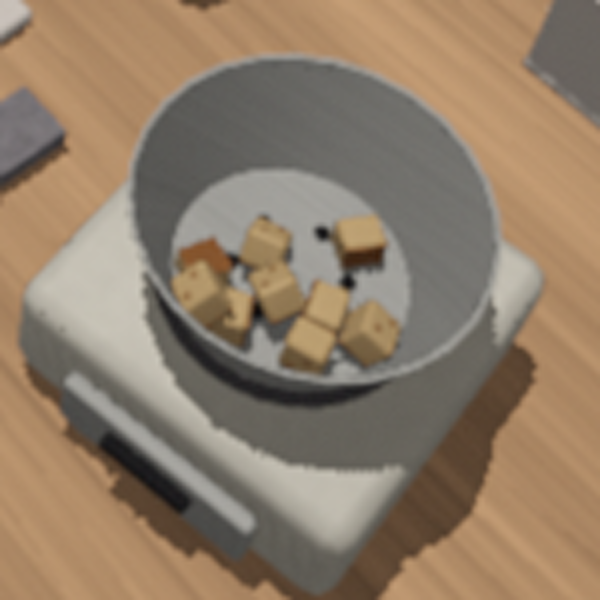

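```bash
python3 - <<'E'
from h import *
print(sign_off())
E
```

```text
the job is handed in; nothing more can be done
None
```

The job is handed in: all nine chunks are in the hopper, the cup is back on its tray, and the isolator is on again, at about 52 s of the 208 s allowed.

- **Gathering:** Five stray chunks lay on the board. I put each into the cup with the four already there. One grasp missed because the arm had not settled when I measured it. The chunk had not moved, and I repeated the grasp.
- **Pouring:** I turned the isolator off, then lifted the cup from the side and tipped it into the hopper. I returned it empty to the tray, and only then turned the isolator back on.
- **Last checks (both cameras):**
    - Nine chunks are in the hopper, and none are on the board, tray or table.
    - The cup was seen empty from above and stands upright on the tray, a few millimetres from where it started.
    - The bar is in line with its box.
    - The jar, cutter, brush and weight look unmoved, and the arm is clear of everything.
- **Disagreement:** The cameras put the handle axis about 2 to 7 mm off. I found the true axis by gripping the handle (about 12 N sideways) and corrected for it. No knock to the cup or the strays was seen.

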